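# Load the parts spin dryer, check its rotor and clamp the lid

## Robot

A 6-joint arm with a two-finger parallel gripper is mounted at the origin on the work surface. World frame = base frame: x ahead of the robot, y to its left, z up, the work surface at z = 0. Lengths are in m, angles in degrees, forces in N, time in s.
With the tool pointing down it reaches from about 0.275 to 0.825 m from the base axis. Payload 4.9 kg.
Tool frame: the origin (TCP) lies at the very end of the fingers, on their centre line; the grasp point (between the pads) lies 19 mm behind it (arm.grasp_offset is the z of the grasp point in the tool frame, in m); z points along the fingers, y is the line along which they close (so a half turn about z gives the same grasp; the last joint's range is limited). The gripper opens to 85 mm and grips with 20 to 120 N. Pads are 22 mm wide; open, the fingers measure 114 mm over their backs; the gripper's body (76 mm by 85 mm) begins 54 mm behind the grasp point. The pads swing forward as they close: fully open they stand 13 mm farther back than shut.
Start: joints at [-79.996, 18.69, -11.035, 60.275, 0, 82.311], TCP at [0.167, -0.524, 0.231] pointing down, gripper open.
Joint ranges: [-152.03, 152.03], [-55.5, 102.48], [-74.3, 77.21], [-110.64, 120.58], [-84.22, 78.4], [-180, 180]. Speed limits (degrees/s): [147.25, 147.25, 180, 180, 180, 180].

## Interface

Orientations are given as [roll, pitch, yaw] about the fixed x, y, z axes, in that order (R = Rz(yaw) Ry(pitch) Rx(roll)).
In Python, from workcell import arm gives the robot as it stands.
- The arm moves only by the tool move_arm, never from a script. Its argument "rows" is text: rows parted by semicolons, each of 6 numbers parted by spaces: the shift along the tool's x, y, z as a fraction of full scale, then the turn, a rotation vector about the tool's x, y, z as a fraction of full scale. In form: dx dy dz wx wy wz; .... A call has 1 to 20 rows; each row shifts and turns the commanded pose from where the row before left it, along the tool's axes as they then stand; what a row does not reach is not made up. Full scale, the value 1, is 0.75 m for a shift and 120 degrees for a turn. A row lasts 1/10 s, in which the tool goes at most 50 mm and 8.59 degrees, less where a joint would pass 70% of its speed; a pose out of reach is approached as far as the arm can. A call with a number of a shift or a turn outside -1 to 1 is refused whole. A call with a gripper value outside its range is refused whole. "jaw" is the opening in per cent of the stroke, from 0 (shut) to 100 (fully open), set as the call begins (left out, the last holds). The fingers move at their own pace and stop on an object; "grip_force" is the grip in N (left out, the last holds). Time passes only in rows, so rows that do not move let the fingers close. It gives the time, the measured TCP pose, the force, the opening and the grip force at its end, in the units of the state.
- arm.state(): the state, without advancing time (a new reading comes with each control period).
- arm.read_camera(name): name is "scene" or "top"; returns a dict with "img" (420x560x3 uint8, red, green, blue), "fovy" (degrees; the focal length in pixels is half the picture's height over the tangent of half this angle, whatever the lens; pixels are square), "cx", "cy" (the principal point, pixels), "k1" (the pictures are not rectified: a ray, as slopes to the right and down, at radius r is drawn at 1 + k1 r^2 times it, then the intrinsics apply), "eye" and "rotation" of the camera in the world. Camera axes: x right, y down, z forward; pixel columns grow to the right and rows downward; lengths in m; the calibration is good to about 2 mm. A picture is of the moment at which its call begins. There is no depth.
- arm.sign_off(): hands the job in; it is judged then, once.
The state is a dict: "clock": time; "joint_pos": joint angles; "qd": joint speeds; "effort": joint torques, N m; "tool_pos": TCP position; "eef_rot": TCP orientation; "ft_force": force on the tool from outside, world axes, zero at the start; "ft_torque": the same for the moment, N m; "opening": opening from 0.0 (shut) to 1.0 (fully open); "grip_force": force on a finger pad.
Only numpy, scipy, OpenCV 4.12 (cv2) and the standard library are available. Lean on these libraries where they do the work, as an engineer would, in place of code of your own. Each camera call takes 0.05 s, during which the arm holds its last target. There are 200 camera calls.

## Task

With the dryer's transport lock still on, put every bush from the rubber mat flat on the rotor, one over each post. Then slide the lock knob all the way out, give the rotor's crossbar a brisk flick so that the rotor coasts freely by itself, let it run down to a stop, set the lid squarely on the dryer's flange, swing both clamp jaws fully shut round the two flanges and close the latch. Leave the other things on the bench where they are.

Things in the scene. Friction and masses are not known exactly. Their poses are not given: they have to be found in the camera images.
- dryer: Spin dryer for turned parts, bolted down. Origin: centre of its foot on the bench, z up; -x (latch side) roughly faces the robot; hinge post of both clamp jaws at x=+84, y=0 mm. Foot 190x190x15 mm, round housing of radius 64, aluminium flange of radius 71 mm, upper face (lid's seat) at z=80; a spigot rim (radius 54.5 to 57.5, 5 mm above the flange) centres the lid; the rotor stands inside.
- rotor (a joint): Rotor angle about the dryer's vertical axis (rad, counterclockwise from above, no limit). With the lock on it only rocks about 0.07 rad either side of 0; with the lock out it turns very easily either way and coasts up to 10 s after a push. Aluminium disc of radius 53.5 mm, upper face at dryer z=90 mm, with four posts and a crossbar on a central hub.
- crossbar (a point): Centre of the top of the rotor's crossbar, on the dryer's axis, 40 mm above the disc (dryer z=130 mm). The dark steel bar lies along this frame's x: 70 mm long, 8 mm thick, 14 mm high (26 to 40 mm above the disc), on a hub of radius 8 mm. Seated bushes end 6 mm below the bar, so a closed fingertip can sweep above them and push a bar end sideways.
- post0 (a point): Foot of rotor post 0, on the upper face of the disc; the post is 8 mm in diameter, 14 mm high, with a rounded top. It stands at (+28, +28) mm in the x, y directions of crossbar. Axes as crossbar.
- post1 (a point): Foot of rotor post 1, on the upper face of the disc; the post is 8 mm in diameter, 14 mm high, with a rounded top. It stands at (-28, +28) mm in the x, y directions of crossbar. Axes as crossbar.
- post2 (a point): Foot of rotor post 2, on the upper face of the disc; the post is 8 mm in diameter, 14 mm high, with a rounded top. It stands at (-28, -28) mm in the x, y directions of crossbar. Axes as crossbar.
- post3 (a point): Foot of rotor post 3, on the upper face of the disc; the post is 8 mm in diameter, 14 mm high, with a rounded top. It stands at (+28, -28) mm in the x, y directions of crossbar. Axes as crossbar.
- bush0: Steel bush, a plain ring: outer diameter 26 mm, bore 14 mm, height 20 mm, 60 g. Origin: its middle (10 mm above its underside), z along its bore; either end may be up. Starts standing upright on a black rubber mat (130 x 260 mm, 2 mm thick, fixed) on the bench. May be absent.
- bush1: Steel bush, a plain ring: outer diameter 26 mm, bore 14 mm, height 20 mm, 60 g. Origin: its middle (10 mm above its underside), z along its bore; either end may be up. Starts standing upright on a black rubber mat (130 x 260 mm, 2 mm thick, fixed) on the bench. May be absent.
- bush2: Steel bush, a plain ring: outer diameter 26 mm, bore 14 mm, height 20 mm, 60 g. Origin: its middle (10 mm above its underside), z along its bore; either end may be up. Starts standing upright on a black rubber mat (130 x 260 mm, 2 mm thick, fixed) on the bench. May be absent.
- bush3: Steel bush, a plain ring: outer diameter 26 mm, bore 14 mm, height 20 mm, 60 g. Origin: its middle (10 mm above its underside), z along its bore; either end may be up. Starts standing upright on a black rubber mat (130 x 260 mm, 2 mm thick, fixed) on the bench. May be absent.
- lock (a joint): Transport lock slide (m): 0 = locked (bolt in the rotor), 0.030 = fully out at its end stop, rotor free. It slides level, away from the dryer's axis, in the dryer's direction x, y = (-0.924, 0.382). Stiff (3 N), stays where it is left.
- lock_grip (a point): Middle of the lock's upright black round knob, 18 mm in diameter, standing from dryer z = 34 to 64 mm; this point is at z = 46 mm, on the knob's axis, 110 mm from the dryer's axis when locked and 140 mm when out.
- lid: Aluminium bell lid, open below: foot flange of radius 71, 8 mm thick; wall radius 61 to 64; flat top at 60 mm; black knob (28 mm in diameter) from 60 to 94, grip it at 82 mm. 0.45 kg. Origin: centre of its underside, z up. Starts upright on the bench. Seated: origin at dryer z=80 mm, any yaw. Inner height 56: lift its underside above dryer z=130 mm to pass the crossbar.
- jaw_left (a joint): Left clamp jaw, a half ring of channel section on the dryer's +y side (rad): 0 = shut round the flanges, positive = swung open, clockwise from above, up to 0.85. Friction holds it where it is left (about 1 N at its pin). Its upper lip passes 2 mm above the flange of a seated lid; it must stand open while the lid is put on.
- jaw_left_grip (a point): Grip point on the left jaw's upright steel pin, 12 mm in diameter, free from dryer z = 94 to 132 mm; the point is on the pin's axis at z = 120 mm. Shut, it is at dryer x = -62.2, y = +62.2 mm; it moves on a circle about the hinge post (dryer x = +84, y = 0), of radius 159 mm.
- jaw_right (a joint): Right clamp jaw, mirror image on the dryer's -y side (rad): 0 = shut, positive = swung open, turning counterclockwise seen from above, up to 0.85. It carries the latch.
- jaw_right_grip (a point): Grip point on the right jaw's upright steel pin (12 mm in diameter, free from z = 94 to 132 mm), at dryer z = 120 mm; shut, at dryer x = -62.2, y = -62.2 mm.
- latch (a joint): Latch lever on the front end of the right jaw (rad): 0 = closed, hooked behind the left jaw's end lug; positive = swung open, counterclockwise seen from above, up to 1.7. It can close only when both jaws are shut (their angles adding up to less than about 0.03 rad). Light friction (under 1 N at its pin) holds it where it is left.
- latch_grip (a point): Grip point on the latch's upright pin, 10 mm in diameter, free from dryer z = 88 to 132 mm, on its axis at z = 120 mm; it moves on a circle of radius 32.5 mm about the latch pivot. Shut, with the jaws shut, it is at dryer x = -105, y = +23.5 mm.
- latch_pivot (a point): The latch's vertical pivot, on the right jaw's end lug; with that jaw shut it is at dryer x = -105, y = -9 mm.
- magnet_base: Bystander: red block 50 x 45 x 50 mm, 0.7 kg; origin at the centre of its underside. Leave it alone.
- cleaner: Bystander: white bottle, 44 mm in diameter, 110 mm high; origin at the centre of its underside. Leave it alone.
- driver: Bystander: screwdriver 180 mm long lying on the bench. Leave it alone.

How it is judged:
By the outcome, as a careful person would: the job done as asked, in the order asked, and still so for the second after the job is handed in, with the robot touching nothing.
Of bush0, bush1, bush2, bush3 only 2 to 4 are there at a start; the rules pass over those that are not, and their reading is None.
At some moment in a run one of bush0, bush1, bush2, bush3, lid may be knocked a few centimetres aside while the robot is not near it.
Once in a run the grip may slacken for a moment while it holds something.
It also fails if it takes over 210 s, if anything falls off the work surface, if the arm or the gripper's body presses on something with over 40 N, if the wrist force passes 120 N, or if a joint passes its speed limit or range.

## Working session

There is one attempt and no reset: what is moved stays moved. The work goes in short steps, Python scripts to look and compute and a tool call to move; the robot and the scene stay as the last step left them, time stands still between calls to the robot, and variables do not carry over. Pictures are saved under pics/ and viewed, at most 14 in all, crops included, and the job is handed in when it is done.

Besides the shell and the picture viewer there is one more tool, called after "Request:" by a JSON object that holds its "op" and its "data", one argument or row to a line. move_arm: Moves the arm, as the interface text tells. Its arguments: {"type":"object","properties":{"rows":{"type":"string"},"jaw":{"type":"number"},"grip_force":{"type":"number"}},"required":["rows"]}

```bash
ls; mkdir -p pics; cat > h.py <<'E'
import numpy as np, cv2
from workcell import arm
def shot(name,fn=None):
    c=arm.read_camera(name); np.save(f'/tmp/{name}.npy',c,allow_pickle=True)
    if fn: cv2.imwrite('pics/'+fn,c['img'][:,:,::-1])
    return c
def K(c):
    h=c['img'].shape[0]; f=h/2/np.tan(np.radians(c['fovy'])/2)
    return np.array([[f,0,c['cx']],[0,f,c['cy']],[0,0,1.]])
def ray(c,u,v):
    p=cv2.undistortPoints(np.array([[[u,v]]],float),K(c),np.array([c['k1'],0,0,0.]))[0,0]
    d=np.array(c['rotation'])@np.array([p[0],p[1],1]); return np.array(c['eye']),d/np.linalg.norm(d)
def onz(c,u,v,z):
    e,d=ray(c,u,v); return e+d*(z-e[2])/d[2]
def tri(r1,r2):
    A=np.zeros((3,3));b=np.zeros(3)
    for e,d in (r1,r2):
        P=np.eye(3)-np.outer(d,d);A+=P;b+=P@e
    x=np.linalg.solve(A,b); return x,[np.linalg.norm((np.eye(3)-np.outer(d,d))@(x-e)) for e,d in (r1,r2)]
def proj(c,X):
    R=np.array(c['rotation']); rv=cv2.Rodrigues(R.T)[0]; t=-R.T@np.array(c['eye'])
    return cv2.projectPoints(np.array(X,float).reshape(-1,3),rv,t,K(c),np.array([c['k1'],0,0,0.]))[0][:,0]
E
python3 - <<'E'
from h import *
for n in('scene','top'):
    c=shot(n,n+'0.png'); print({k:v for k,v in c.items() if k!='img'})
print(arm.state(), arm.grasp_offset)
E
```

```text
pics
{'fovy': 56.35630795773891, 'cx': 278.82890394320276, 'cy': 209.158824382735, 'k1': 0.029134451003767003, 'eye': array([ 1.12761328, -0.30885986,  0.76528417]), 'rotation': array([-133.40322664,   -0.32191611,   59.97995842])}
{'fovy': 44.04391362633728, 'cx': 280.2658735322603, 'cy': 209.60547376042516, 'k1': 0.01219744590400849, 'eye': array([0.44462552, 0.0177318 , 1.28725731]), 'rotation': array([-174.33099314,    1.17131443,  -89.89552405])}
{'clock': 0.1, 'joint_pos': array([-7.99959026e+01,  1.87270494e+01, -1.10849324e+01,  6.02767982e+01,
       -1.40510986e-04,  8.23120580e+01]), 'qd': array([ 0.1722249 , -0.0064216 ,  0.09679956,  0.03720084, -0.00600732,
        0.03464919]), 'effort': array([ 1.17476990e-03, -4.44239187e+01,  2.63037300e+01,  7.86502264e-03,
       -7.90278546e-05,  5.65307460e-06]), 'tool_pos': array([ 0.16707445, -0.52346083,  0.23059745]), 'eef_rot': array([-1.79911999e+02, -1.17375323e-02,  1.76920306e+01]), 'ft_force': array([ 0.59073078, -0.10261684,  0.13065211]), 'ft_torque': array([ 0.02342556,  0.00684979, -0.02354923]), 'grip_force': 0.0, 'opening': 0.9970597501702829} -0.0187
```

```bash
python3 - <<'E'
s=open('h.py').read()
s=s.replace("    c=arm.read_camera(name);","    c=dict(arm.read_camera(name)); c['rotation']=Rot.from_euler('xyz',c['rotation'],degrees=True).as_matrix();")
s=s.replace("import numpy as np, cv2","import numpy as np, cv2\nfrom scipy.spatial.transform import Rotation as Rot")
open('h.py','w').write(s)
E
```

```text
(no output)
```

View pics/scene0.png

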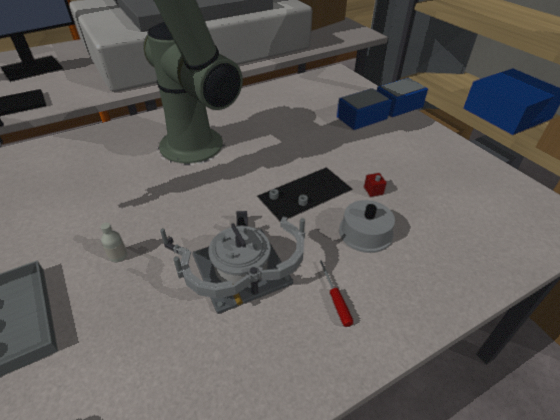

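View pics/top0.png

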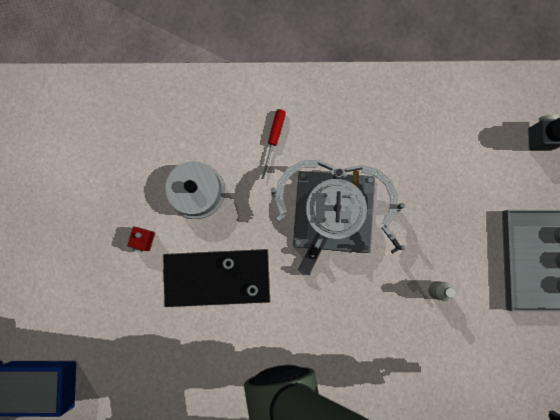

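```bash
python3 - <<'E'
from h import *
t=shot('top')['img'];s=shot('scene')['img']
a=cv2.resize(t[140:290,260:420],None,fx=4,fy=4,interpolation=cv2.INTER_CUBIC)
b=cv2.resize(s[180:320,140:320],None,fx=4.2,fy=4.2,interpolation=cv2.INTER_CUBIC)
cv2.imwrite('pics/c1.png',a[:,:,::-1]);cv2.imwrite('pics/c2.png',b[:,:,::-1])
E
```

```text
(no output)
```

View pics/c1.png

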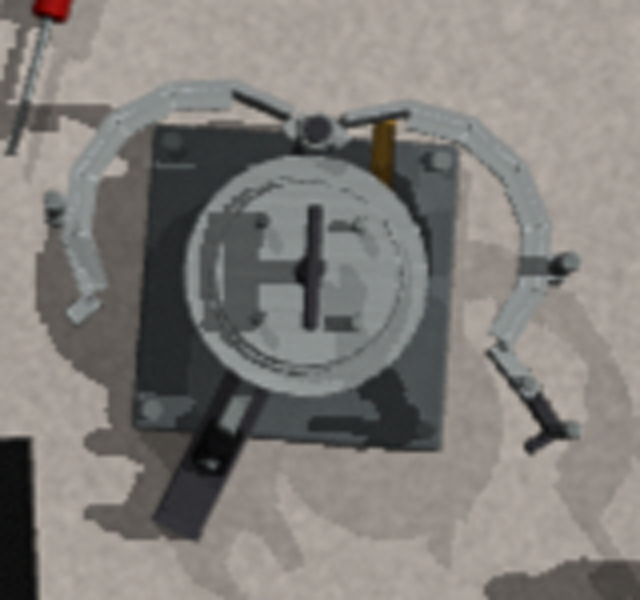

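View pics/c2.png

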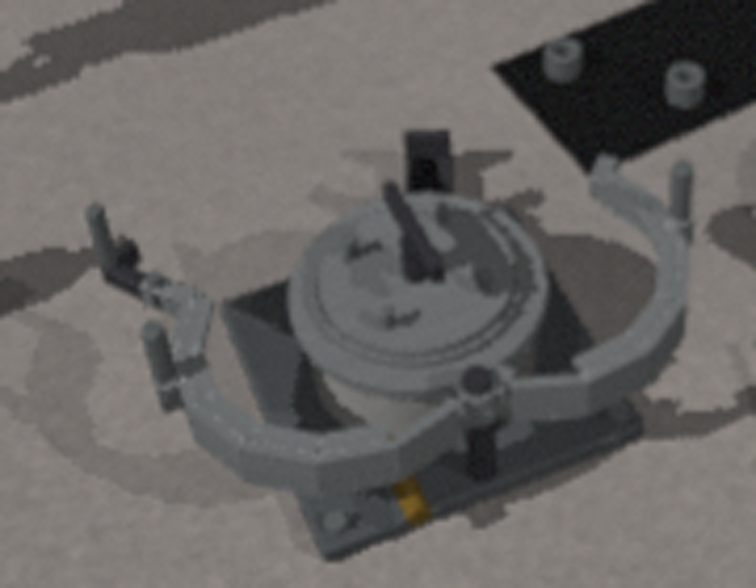

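c1/c2: dryer with hinge post at c1 (318,131), crossbar c1 (315,207)-(310,327), knob c1 (210,450), left pin c1 (53,205), right pin c1 (570,262), latch pin c1 (568,430). Two bushes on the mat, at top (228,264), (253,290).

```bash
python3 - <<'E'
from h import *
t=shot('top');s=shot('scene')
T=lambda x,y:(260+(x+.5)/4-.5,140+(y+.5)/4-.5)
S=lambda x,y:(140+(x+.5)/4.2-.5,180+(y+.5)/4.2-.5)
P={}
for n,a,b in [('hinge',(318,131),(480,380)),('barF',(315,207),(432,270)),('barN',(310,327),(390,187)),('L',(53,200),(682,168)),('R',(570,260),(152,330)),('latch',(568,430),(95,212)),('knob',(210,448),(425,168))]:
    X,e=tri(ray(t,*T(*a)),ray(s,*S(*b)));P[n]=X;print(n,X.round(4),np.round(e,4))
# flange & bushes & lid by masks
def blobs(c,mask,amin,amax):
    n,l,st,ce=cv2.connectedComponentsWithStats(mask.astype(np.uint8))
    return [(ce[i].round(2),st[i]) for i in range(1,n) if amin<st[i,4]<amax]
for c,(x0,x1,y0,y1),nm in((t,(165,270,250,306),'t'),(s,(258,352,170,216),'s')):
    g=c['img'].astype(int).sum(2)/3
    m=np.zeros(g.shape,bool);m[y0:y1,x0:x1]=g[y0:y1,x0:x1]>55
    for b in blobs(c,m,15,2000):print(nm,b)
print(t['img'][264-8:264+9:1,228-8:228+9].sum(2)//3)
E
```

```text
hinge [ 0.6509 -0.0927  0.0925] [0.0017 0.0017]
barF [ 0.6006 -0.09    0.1262] [0.0011 0.0011]
barN [ 0.5338 -0.0848  0.1253] [0.001 0.001]
L [0.6047 0.0585 0.1305] [0.0002 0.0002]
R [ 0.5706 -0.2298  0.1307] [0.0003 0.0003]
latch [ 0.476  -0.228   0.1277] [0.0004 0.0004]
knob [ 0.4666 -0.0333  0.0564] [0.0011 0.0011]
t (array([196.8, 251. ]), array([165, 250,  86,   4, 216], dtype=int32))
t (array([268.55, 268.13]), array([267, 250,   3,  46,  77], dtype=int32))
t (array([227.93, 263.17]), array([223, 258,  11,  11,  72], dtype=int32))
t (array([252.14, 290.  ]), array([247, 285,  11,  11,  72], dtype=int32))
t (array([241.61, 304.16]), array([196, 302,  74,   4, 165], dtype=int32))
s (array([277.94, 179.29]), array([258, 170,  61,  29, 872], dtype=int32))
s (array([343.88, 175.72]), array([330, 170,  22,  18, 213], dtype=int32))
s (array([332.13, 206.67]), array([295, 190,  57,  26, 769], dtype=int32))
s (array([302.49, 199.54]), array([299, 195,   9,  11,  79], dtype=int32))
s (array([263.29, 209.08]), array([258, 197,  17,  19, 167], dtype=int32))
[[ 13  15  18  15  15  14  13  1
[... 475 characters left out ...]
 42  91 111  82  21   1   3   7  37  88 108  77  22   9  16]
 [  7  10  33  83 112  86  24   4   3   6  43  98 109  77  21  13  13]
 [  6   6  25  69 110 102  52  14   9  22  63 107 109  64  18  12  13]
 [  8   5  14  48  97 113  96  64  55  68 102 109  79  36  14  12  13]
 [  8   9   6  22  60  94 106 105 102 106 107  86  44  16  11   9  12]
 [  7   8   9   7  22  39  65  86  80  71  50  33  18  11  10  10  10]
 [ 11  13  14  13  12  14  22  34  31  27  15  14  12  12  11  11  12]
 [ 14  14  13  14  12  13  13  15  13  13  12  12  13  12  10  14  14]
 [ 14  13  16  14  13  14  12   9  14  12  10  12  13  11  13  13  12]
 [ 15  13  16  17  14  15  15  13  13  12  11  12  13  13  12  11  14]]
```

```bash
cat >> h.py <<'E'
def loadc(n): return np.load(f'/tmp/{n}.npy',allow_pickle=True).item()
def ringc(c,u,v,r,thr):
    # centre of outer bright ring contour via ellipse fit, upsampled
    g=c['img'].mean(2).astype(np.float32);x0,y0=int(u)-r,int(v)-r
    k=8;z=cv2.resize(g[y0:y0+2*r+1,x0:x0+2*r+1],None,fx=k,fy=k,interpolation=cv2.INTER_CUBIC)
    cs,hi=cv2.findContours((z>thr).astype(np.uint8),cv2.RETR_CCOMP,cv2.CHAIN_APPROX_NONE)
    out=[]
    for i,q in enumerate(cs):
        if len(q)>30:
            (a,b),ax,an=cv2.fitEllipse(q); out.append((x0+(a+.5)/k-.5,y0+(b+.5)/k-.5,max(ax)/k,min(ax)/k,hi[0][i][3]>=0))
    return out
E
python3 - <<'E'
from h import *
t=loadc('top');s=loadc('scene')
for n,p,q in(('A',(228,263),(303,199)),('B',(252,290),(274,193))):
    a=ringc(t,*p,9,65);b=ringc(s,*q,8,65)
    print(n,np.round(a,2).tolist(),np.round(b,2).tolist())
    for e in a:print('  top z22',onz(t,e[0],e[1],.022).round(4))
    ha=[e for e in a if e[4]];hb=[e for e in b if e[4]]
    if ha and hb: print('  tri',tri(ray(t,*ha[0][:2]),ray(s,*hb[0][:2])))
T=lambda x,y:(260+(x+.5)/4-.5,140+(y+.5)/4-.5)
print('bar mid',onz(t,*T(312.5,267),.130))
print('posts',[onz(t,*T(*p),.102).round(4) for p in((262,227),(258,322),(350,225),(345,323))])
print('hinge.',onz(t,*T(318,131),.095))
g=t['img'].mean(2); print(g[180:240:3,300:375:3].astype(int))
print(ringc(t,194,189,40,150))
E
```

```text
A [[227.91, 263.21, 10.7, 10.08, 0.0], [227.89, 263.26, 5.94, 5.38, 1.0]] [[302.27, 199.24, 10.73, 7.87, 0.0], [302.05, 197.7, 2.61, 1.89, 1.0]]
  top z22 [0.4394 0.1708 0.022 ]
  top z22 [0.4393 0.1708 0.022 ]
  tri (array([0.43909092, 0.17078991, 0.01999226]), [np.float64(0.000331554161439974), np.float64(0.00033155416143997393)])
B [[252.13, 289.98, 10.56, 10.27, 0.0], [252.09, 290.02, 5.92, 5.63, 1.0]] [[272.81, 189.63, 15.76, 14.12, 0.0], [272.85, 191.61, 2.93, 1.91, 1.0]]
  top z22 [0.3752 0.1114 0.022 ]
  top z22 [0.3751 0.1115 0.022 ]
  tri (array([0.3748517 , 0.11132034, 0.02012604]), [np.float64(0.0003750206260638313), np.float64(0.0003750206260637756)])
bar mid [ 0.56671706 -0.0869644   0.13      ]
posts [array([ 0.5928, -0.0608,  0.102 ]), array([ 0.5381, -0.0581,  0.102 ]), array([ 0.5939, -0.1112,  0.102 ]), array([ 0.5375, -0.1077,  0.102 ])]
hinge. [ 0.6496805  -0.09402379  0.095     ]
[[ 55  51  55  50  51  52  52  51  58 118 131 136 133 120 115 107  57  50
   47  42  76  77  50 113 108]
 [ 49  50  48  49  50  50  52 128 135 137 136 138 140 139 133 126 139 128
   35 
[... 1399 characters left out ...]
  40  50 143 128  72  94 145 124 143 144 143 142 145 124 125 118
  120 124 141  79  79  79 123]
 [ 41  39  40  50  51 146 144  87  76 138 145 144 143 142 143 124 106 123
  123 140  91  78  79  76 132]
 [ 38  40  41  51  50  61 143 143 123  97 117 107 105  89 106 121 127 126
  126  89  79  79  79  76 142]
 [ 39  43  42  51  52  45  27 133 153 151 143 124 124 124 125 125 125 113
   50  42  74  79  77  75 142]
 [ 40  39  43  52  52  29  35  53  37 103 145 145 146 146 143 117  77  41
   41  41  45  79  76  78 136]]
[(168.24180507659912, 222.23482513427734, 43.03459167480469, 16.745380401611328, np.False_), (198.8891487121582, 166.94759941101074, 86.88139343261719, 46.213279724121094, np.False_)]
```

```bash
cat >> h.py <<'E'
def circ(c,X0,Y0,z,R,w=.008,it=5,lo=12,dark_out=True):
    g=cv2.GaussianBlur(c['img'].mean(2).astype(np.float32),(0,0),.7)
    x,y=X0,Y0
    for _ in range(it):
        pts=[]
        for a in np.linspace(0,2*np.pi,120,endpoint=False):
            d=np.array([np.cos(a),np.sin(a)]);rr=np.arange(R-w,R+w,.0004)
            uv=proj(c,[(x+d[0]*r,y+d[1]*r,z) for r in rr]).astype(np.float32)
            p=cv2.remap(g,uv[:,0],uv[:,1],cv2.INTER_CUBIC).ravel() if 0 else cv2.remap(g,uv[:,:1].copy(),uv[:,1:].copy(),cv2.INTER_CUBIC).ravel()
            gr=np.gradient(p);gr=-gr if dark_out else np.abs(gr)
            i=gr.argmax()
            if gr[i]>lo*.05 and 2<i<len(rr)-3: pts.append((x+d[0]*rr[i],y+d[1]*rr[i],rr[i]))
        P=np.array(pts);
        for _ in range(4):
            A=np.c_[2*P[:,:2],np.ones(len(P))];sol=np.linalg.lstsq(A,(P[:,:2]**2).sum(1),rcond=None)[0]
            r=np.hypot(*(P[:,:2]-sol[:2]).T);Rf=np.median(r);k=abs(r-Rf)<.0015
            if k.sum()>30:P=P[k]
        x,y=sol[:2]
    return x,y,Rf,len(P)
E
python3 - <<'E'
from h import *
t=loadc('top');s=loadc('scene')
for z,R in((.08,.071),(.085,.0575)):print(circ(t,.567,-.087,z,R), circ(s,.567,-.087,z,R))
print('lid')
for z,R in((.060,.064),(.008,.071)):print(circ(t,.62,.25,z,R,.015,8),circ(s,.62,.25,z,R,.015,8))
for c,n in((t,'t'),(s,'s')):
    g=c['img'].max(2);u,v=proj(c,[(.62,.25,.09)])[0].astype(int);print(n,u,v)
    m=np.zeros(g.shape,np.uint8);m[v-18:v+18,u-18:u+18]=g[v-18:v+18,u-18:u+18]<40
    k,l,st,ce=cv2.connectedComponentsWithStats(m)
    for i in range(1,k):
        if st[i,4]>20:print(st[i],ce[i])
E
```

```text
(np.float64(0.5674910951579014), np.float64(-0.08745328690279375), np.float64(0.07055418394365172), 118) (np.float64(0.5678704620752814), np.float64(-0.0871219586083325), np.float64(0.07093578530134248), 73)
(np.float64(0.5679647872474355), np.float64(-0.08718749356649202), np.float64(0.0523241239677655), 91) (np.float64(0.559545893595249), np.float64(-0.08225292878108517), np.float64(0.057437586905724515), 31)
lid
(np.float64(0.6206797951532721), np.float64(0.2554798471748571), np.float64(0.0637957796596593), 86) (np.float64(0.6138165322298902), np.float64(0.2583401281887346), np.float64(0.07001977509774199), 32)
(np.float64(0.6282938614693546), np.float64(0.2654218226706255), np.float64(0.06656559367982035), 85) (np.float64(0.624817959142201), np.float64(0.26240963221575536), np.float64(0.06855905344902288), 54)
t 191 185
[184 180  13  13 122] [189.87704918 186.18852459]
s 368 208
[365 204  11  15 132] [370.10606061 211.37878788]
```

```bash
cat >> h.py <<'E'
D=np.array([.5676,-.0873]);YAW=np.radians(-4.2)
def d2w(x,y,z,yaw=None):
    a=YAW if yaw is None else yaw; return np.array([D[0]+x*np.cos(a)-y*np.sin(a),D[1]+x*np.sin(a)+y*np.cos(a),z])
def w2d(p):
    c,s=np.cos(YAW),np.sin(YAW);d=np.array(p[:2])-D;return np.array([c*d[0]+s*d[1],-s*d[0]+c*d[1],p[2]])
def need(X,psi=None):
    s=arm.state();p=s['tool_pos'];R=Rot.from_euler('xyz',s['eef_rot'],degrees=True)
    d=R.inv().apply(np.array(X)-p)/.75
    print('pos',p.round(4),'rpy',s['eef_rot'].round(2),'f',s['ft_force'].round(1),'op',round(s['opening'],3),'gf',round(s['grip_force'],1),'t',s['clock'])
    print('shift',d.round(4),'mm',round(np.linalg.norm(d)*750,1),'' if psi is None else 'wz %.4f'%(-(psi-s['eef_rot'][2])/120))
E
python3 - <<'E'
from h import *
t=loadc('top')
T=lambda x,y:(260+(x+.5)/4-.5,140+(y+.5)/4-.5)
a=onz(t,*T(315,207),.13)-onz(t,*T(310,327),.13);print(np.degrees(np.arctan2(a[1],a[0])),np.linalg.norm(a))
# bar pca
g=t['img'].max(2);m=np.zeros(g.shape,np.uint8);m[186:226,328:348]=g[186:226,328:348]<72
n,l,st,ce=cv2.connectedComponentsWithStats(m);i=1+st[1:,4].argmax();ys,xs=np.nonzero(l==i)
P=np.array([onz(t,x,y,.13)[:2] for x,y in zip(xs,ys)]);w,v=np.linalg.eigh(np.cov(P.T));print(st[i],P.mean(0),np.degrees(np.arctan2(v[1,1],v[0,1])))
# foot edges (corners from c1), z=.015
for p,q in(((135,428),(440,450)),((155,127),(135,428)),((457,150),(440,450))):
    d=onz(t,*T(*q),.015)-onz(t,*T(*p),.015);print('foot',np.degrees(np.arctan2(d[1],d[0]))%90-90,np.linalg.norm(d))
k=10;im=cv2.resize(t['img'][178:238,305:375],None,fx=k,fy=k,interpolation=cv2.INTER_CUBIC)
for a,b in((1,1),(-1,1),(-1,-1),(1,-1)):
    X=d2w(.028*a,.028*b,.104);f=proj(t,[X]+[X+.004*np.array([np.cos(h),np.sin(h),0]) for h in np.linspace(0,6.28,20)])
    f=((f-[305,178]+.5)*k-.5).astype(np.int32);cv2.polylines(im,[f[1:]],True,(255,0,0))
cv2.imwrite('pics/c3.png',im[:,:,::-1])
u=onz(t,189.88,186.19,.094);print('lid knob top view',u)
X,e=tri(ray(t,189.88,186.19),ray(loadc('scene'),370.1,206.5));print(X,e)
E
```

```text
-2.88601250815097 0.06754529589433085
[333 192   8  30 117] [ 0.56602877 -0.08574328] 176.35384377813236
foot -4.036671483698953 0.18594043907065716
foot -3.8461766068021177 0.18659200861180897
foot -4.104874928491199 0.185011371942321
lid knob top view [0.61787643 0.2528981  0.094     ]
[0.61858492 0.2538831  0.09255716] [np.float64(0.0008355114651717329), np.float64(0.0008355114651717673)]
```

View pics/c3.png

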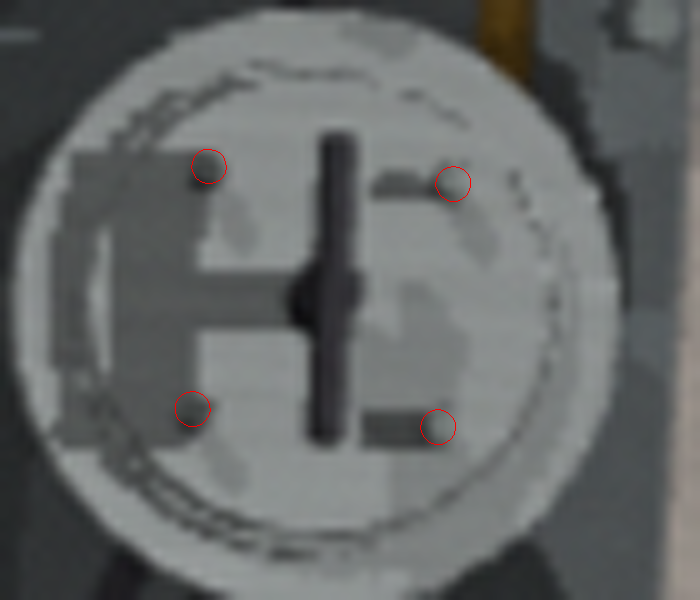

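Overlay: predicted post circles land on the posts at (208,166), (192,408) etc., so the dryer pose is good. Turn the tool so its y lies along dryer x.

```bash
sed -i 's/radians(-4.2)/radians(-4.0)/' h.py
```

Request:
{"op": "move_arm", "data": {
  "rows": "0 0 0 0 0 -0.0632;0 0 0 0 0 -0.0632;0 0 0 0 0 -0.0632;0 0 0 0 0 -0.0632;0 0 0 0 0 -0.0632;0 0 0 0 0 -0.0632;0 0 0 0 0 -0.0632;0 0 0 0 0 -0.0632;0 0 0 0 0 -0.0632;0 0 0 0 0 0;0 0 0 0 0 0;0 0 0 0 0 0",
  "jaw": 48
}}

```text
clock: 1.5
tool_pos: [0.1672, -0.524, 0.2312]
eef_rot: [-180.0, -0.0, 85.8]
ft_force: [-0.2, 0.5, 0.6]
opening: 0.485
grip_force: 0.0
```

```bash
python3 - <<'E'
from h import *
need([.4392,.1708,.06],86)
E
```

```text
pos [ 0.1672 -0.524   0.2312] rpy [-180.     -0.     85.84] f [-0.2  0.5  0.6] op 0.485 gf 0.0 t 1.5
shift [0.9502 0.2946 0.2284] mm 765.5 wz -0.0013
```

Request:
{"op": "move_arm", "data": {
  "rows": "0.0475 0.0147 0 0 0 0;0.0475 0.0147 0 0 0 0;0.0475 0.0147 0 0 0 0;0.0475 0.0147 0 0 0 0;0.0475 0.0147 0 0 0 0;0.0475 0.0147 0 0 0 0;0.0475 0.0147 0 0 0 0;0.0475 0.0147 0 0 0 0;0.0475 0.0147 0 0 0 0;0.0475 0.0147 0 0 0 0;0.0475 0.0147 0 0 0 0;0.0475 0.0147 0 0 0 0;0.0475 0.0147 0 0 0 0;0.0475 0.0147 0 0 0 0;0.0475 0.0147 0 0 0 0;0.0475 0.0147 0 0 0 0;0.0475 0.0147 0 0 0 0;0.0475 0.0147 0 0 0 0;0.0475 0.0147 0 0 0 0;0.0475 0.0147 0 0 0 0"
}}

```text
clock: 3.5
tool_pos: [0.4378, 0.1728, 0.2314]
eef_rot: [180.0, 0.0, 85.9]
ft_force: [0.3, -0.8, 0.3]
opening: 0.484
grip_force: 0.0
```

Request:
{"op": "move_arm", "data": {
  "rows": "0 0 0.04 0 0 0;0 0 0.04 0 0 0;0 0 0.04 0 0 0;0 0 0.04 0 0 0;0 0 0.03 0 0 0;0 0 0.02 0 0 0;0 0 0 0 0 0;0 0 0 0 0 0;0 0 0 0 0 0"
}}

```text
clock: 4.4
tool_pos: [0.4384, 0.1714, 0.0748]
eef_rot: [179.9, -0.0, 85.9]
ft_force: [0.6, 0.3, -0.2]
opening: 0.479
grip_force: 0.0
```

```bash
python3 - <<'E'
from h import *
need([.4392,.1708,.008],86)
t=shot('top');s=shot('scene','s1.png')
k=6;u,v=proj(t,[(.4392,.1708,.05)])[0].astype(int);U,V=proj(s,[(.4392,.1708,.05)])[0].astype(int)
a=[cv2.resize(c['img'][v-33:v+33,u-33:u+33],None,fx=k,fy=k,interpolation=cv2.INTER_CUBIC) for c,u,v in((t,u,v),(s,U,V))]
cv2.imwrite('pics/c4.png',np.hstack(a)[:,:,::-1]);print(u,v,U,V)
for w in range(2):
    P=((.4392,.1708),(.375,.1114))[w];q=proj(t,[(*P,.022)])[0]
    print(np.round(ringc(t,*q.round().astype(int),9,65),2).tolist())
E
```

```text
pos [0.4384 0.1714 0.0748] rpy [ 1.799e+02 -3.000e-02  8.593e+01] f [ 0.6  0.3 -0.2] op 0.479 gf 0.0 t 4.4
shift [-0.0007  0.001   0.0891] mm 66.8 wz -0.0006
226 263 302 189
[[228.83, 260.76, 3.13, 0.91, 0.0]]
[[252.16, 290.07, 10.53, 9.96, 0.0], [252.15, 290.09, 6.25, 5.82, 1.0]]
```

View pics/c4.png

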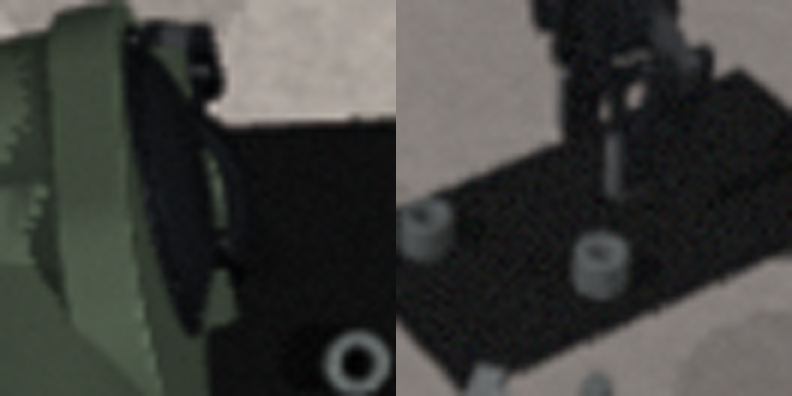

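The gripper stands over bush A (right half, bush at (600,262)), both bushes unmoved. Descend and grip.

Request:
{"op": "move_arm", "data": {
  "rows": "-0.0007 0.001 0.02 0 0 0;0 0 0.02 0 0 0;0 0 0.02 0 0 0;0 0 0.02 0 0 0;0 0 0.01 0 0 0;0 0 0 0 0 0;0 0 0 0 0 0;0 0 0 0 0 0"
}}

```text
clock: 5.3
tool_pos: [0.4389, 0.1707, 0.0071]
eef_rot: [179.9, -0.0, 85.9]
ft_force: [0.1, 0.5, -0.4]
opening: 0.475
grip_force: 0.0
```

Request:
{"op": "move_arm", "data": {
  "rows": "0 0 0 0 0 0;0 0 0 0 0 0;0 0 0 0 0 0;0 0 0 0 0 0;0 0 0 0 0 0;0 0 0 0 0 0;0 0 0 0 0 0;0 0 0 0 0 0",
  "jaw": 0,
  "grip_force": 40
}}

```text
clock: 6.1
tool_pos: [0.4388, 0.1707, 0.0072]
eef_rot: [179.9, -0.0, 85.9]
ft_force: [-0.8, -0.9, 5.4]
opening: 0.278
grip_force: 39.0
```

Request:
{"op": "move_arm", "data": {
  "rows": "0 0 -0.03 0 0 0;0 0 -0.04 0 0 0;0 0 -0.04 0 0 0;0 0 -0.04 0 0 0;0 0 -0.04 0 0 0;0 0 -0.03 0 0 0;0 0 0 0 0 0;0 0 0 0 0 0"
}}

```text
clock: 6.9
tool_pos: [0.4383, 0.1706, 0.1715]
eef_rot: [179.9, -0.0, 85.9]
ft_force: [-1.5, 0.4, -0.5]
opening: 0.281
grip_force: 39.7
```

```bash
python3 - <<'E'
from h import *
print([d2w(a,b,0).round(4).tolist() for a,b in((-.028,.028),(.028,-.028))])
need(d2w(-.028,.028,.17),86)
E
```

```text
[[0.5416, -0.0574, 0.0], [0.5936, -0.1172, 0.0]]
pos [0.4383 0.1706 0.1715] rpy [ 1.7994e+02 -2.0000e-02  8.5950e+01] f [-1.5  0.4 -0.5] op 0.281 gf 39.7 t 6.9
shift [-0.2935  0.1589  0.002 ] mm 250.3 wz -0.0004
```

Request:
{"op": "move_arm", "data": {
  "rows": "-0.0293 0.0159 0 0 0 0;-0.0293 0.0159 0 0 0 0;-0.0293 0.0159 0 0 0 0;-0.0293 0.0159 0 0 0 0;-0.0293 0.0159 0 0 0 0;-0.0293 0.0159 0 0 0 0;-0.0293 0.0159 0 0 0 0;-0.0293 0.0159 0 0 0 0;-0.0293 0.0159 0 0 0 0;-0.0293 0.0159 0 0 0 0;0 0 0 0 0 0;0 0 0 0 0 0;0 0 0 0 0 0;0 0 0 0 0 0"
}}

```text
clock: 8.3
tool_pos: [0.5409, -0.0561, 0.1708]
eef_rot: [-179.9, -0.0, 86.0]
ft_force: [-0.3, -0.5, -1.7]
opening: 0.278
grip_force: 41.4
```

```bash
python3 - <<'E'
from h import *
need(d2w(-.028,.028,.114),86)
s=shot('scene')
U,V=proj(s,[d2w(-.02,.02,.13)])[0].astype(int)
cv2.imwrite('pics/c5.png',cv2.resize(s['img'][V-40:V+40,U-50:U+50],None,fx=7,fy=7,interpolation=cv2.INTER_CUBIC)[:,:,::-1]);print(U,V)
E
```

```text
pos [ 0.5409 -0.0561  0.1708] rpy [-1.7993e+02 -2.0000e-02  8.6010e+01] f [-0.3 -0.5 -1.7] op 0.278 gf 41.4 t 8.3
shift [-0.0017  0.0012  0.0757] mm 56.8 wz 0.0001
242 223
```

View pics/c5.png

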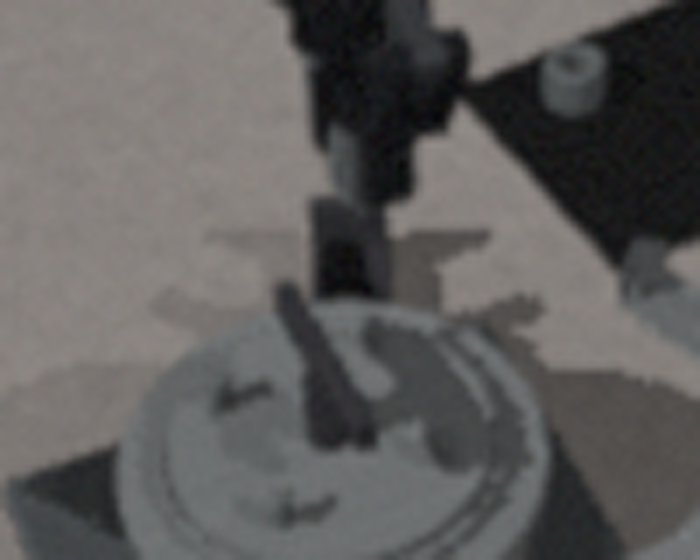

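The bush is still in the fingers (345,165), over the dryer. Lower it.

Request:
{"op": "move_arm", "data": {
  "rows": "-0.0017 0.0012 0.02 0 0 0;0 0 0.02 0 0 0;0 0 0.02 0 0 0;0 0 0.0157 0 0 0;0 0 0 0 0 0;0 0 0 0 0 0;0 0 0 0 0 0"
}}

```text
clock: 9.05
tool_pos: [0.543, -0.0584, 0.1153]
eef_rot: [179.9, 0.0, 86.0]
ft_force: [0.6, 0.2, -0.6]
opening: 0.28
grip_force: 41.4
```

```bash
python3 - <<'E'
from h import *
need(d2w(-.028,.028,.0965),86)
E
```

```text
pos [ 0.543  -0.0584  0.1153] rpy [1.7992e+02 1.0000e-02 8.5960e+01] f [ 0.6  0.2 -0.6] op 0.28 gf 41.4 t 9.05
shift [ 0.0012 -0.002   0.025 ] mm 18.9 wz -0.0003
```

Request:
{"op": "move_arm", "data": {
  "rows": "0.0006 -0.001 0.008 0 0 0;0 0 0.008 0 0 0;0 0 0.008 0 0 0;0 0 0.001 0 0 0;0 0 0 0 0 0;0 0 0 0 0 0;0 0 0 0 0 0"
}}

```text
clock: 9.75
tool_pos: [0.5417, -0.0579, 0.0958]
eef_rot: [-180.0, 0.0, 85.9]
ft_force: [1.0, -0.3, -0.0]
opening: 0.282
grip_force: 41.4
```

Request:
{"op": "move_arm", "data": {
  "rows": "0 0 0.0013 0 0 0;0 0 0 0 0 0;0 0 0 0 0 0"
}}

```text
clock: 10.05
tool_pos: [0.5419, -0.0579, 0.0952]
eef_rot: [180.0, 0.0, 85.9]
ft_force: [-1.5, 0.8, 4.1]
opening: 0.278
grip_force: 41.7
```

Request:
{"op": "move_arm", "data": {
  "rows": "0 0 0 0 0 0;0 0 0 0 0 0;0 0 0 0 0 0;0 0 0 0 0 0;0 0 -0.01 0 0 0;0 0 -0.02 0 0 0;0 0 -0.03 0 0 0;0 0 -0.03 0 0 0;0 0 -0.03 0 0 0;0 0 0 0 0 0;0 0 0 0 0 0",
  "jaw": 42
}}

```text
clock: 11.15
tool_pos: [0.542, -0.058, 0.1854]
eef_rot: [179.9, 0.0, 86.0]
ft_force: [0.6, -0.9, -0.4]
opening: 0.42
grip_force: 0.0
```

```bash
python3 - <<'E'
from h import *
need([.375,.1113,.18],86)
s=shot('scene')
U,V=proj(s,[d2w(-.02,.02,.1)])[0].astype(int)
cv2.imwrite('pics/c6.png',cv2.resize(s['img'][V-40:V+40,U-50:U+50],None,fx=7,fy=7,interpolation=cv2.INTER_CUBIC)[:,:,::-1])
print(proj(s,[d2w(-.028,.028,.110),d2w(-.028,.028,.09)]),U,V)
q=proj(s,[(.375,.1113,.022)])[0].round().astype(int);print(np.round(ringc(s,*q,8,65),2).tolist())
E
```

```text
pos [ 0.542  -0.058   0.1854] rpy [1.7992e+02 1.0000e-02 8.5950e+01] f [ 0.6 -0.9 -0.4] op 0.42 gf 0.0 t 11.15
shift [ 0.2094 -0.2381  0.0068] mm 237.9 wz -0.0004
[[244.72734041 226.69475537]
 [245.18562281 232.60285247]] 243 233
[[272.31, 188.42, 17.18, 15.96, 0.0], [272.86, 191.59, 2.2, 1.71, 1.0]]
```

View pics/c6.png

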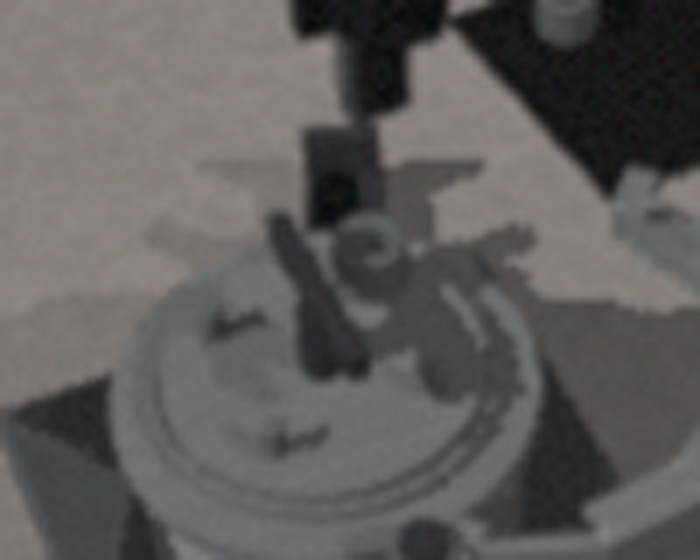

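Bush A stands flat over post1 (370,250) with the post visible in its bore. Now bush B.

Request:
{"op": "move_arm", "data": {
  "rows": "0.0209 -0.0238 0 0 0 0;0.0209 -0.0238 0 0 0 0;0.0209 -0.0238 0 0 0 0;0.0209 -0.0238 0 0 0 0;0.0209 -0.0238 0 0 0 0;0.0209 -0.0238 0 0 0 0;0.0209 -0.0238 0 0 0 0;0.0209 -0.0238 0 0 0 0;0.0209 -0.0238 0 0 0 0;0.0209 -0.0238 0 0 0 0;0 0 0.04 0 0 0;0 0 0.04 0 0 0;0 0 0.04 0 0 0;0 0 0.03 0 0 0;0 0 0 0 0 0;0 0 0 0 0 0;0 0 0 0 0 0",
  "jaw": 48
}}

```text
clock: 12.9
tool_pos: [0.3753, 0.1111, 0.073]
eef_rot: [179.9, -0.0, 85.9]
ft_force: [-0.3, -0.4, -0.4]
opening: 0.483
grip_force: 0.0
```

```bash
python3 - <<'E'
from h import *
need([.375,.1113,.0075],86)
s=shot('scene')
q=proj(s,[(.375,.1113,.022)])[0].round().astype(int);print(np.round(ringc(s,*q,8,65),2).tolist())
E
```

```text
pos [0.3753 0.1111 0.073 ] rpy [ 1.7994e+02 -1.0000e-02  8.5950e+01] f [-0.3 -0.4 -0.4] op 0.483 gf 0.0 t 12.9
shift [ 0.0002 -0.0006  0.0874] mm 65.5 wz -0.0004
[[272.29, 188.35, 17.11, 15.85, 0.0], [272.84, 191.58, 2.52, 1.85, 1.0]]
```

Request:
{"op": "move_arm", "data": {
  "rows": "0 0 0.02 0 0 0;0 0 0.02 0 0 0;0 0 0.02 0 0 0;0 0 0.02 0 0 0;0 0 0.0075 0 0 0;0 0 0 0 0 0;0 0 0 0 0 0;0 0 0 0 0 0"
}}

```text
clock: 13.75
tool_pos: [0.3755, 0.1112, 0.0074]
eef_rot: [179.9, -0.0, 85.9]
ft_force: [0.7, 0.5, 0.7]
opening: 0.479
grip_force: 0.0
```

Request:
{"op": "move_arm", "data": {
  "rows": "0 0 0 0 0 0;0 0 0 0 0 0;0 0 0 0 0 0;0 0 0 0 0 0;0 0 0 0 0 0;0 0 0 0 0 0;0 0 0 0 0 0;0 0 0 0 0 0",
  "jaw": 0
}}

```text
clock: 14.55
tool_pos: [0.3753, 0.1112, 0.0074]
eef_rot: [179.9, -0.0, 85.9]
ft_force: [-1.4, 0.4, 7.5]
opening: 0.282
grip_force: 38.8
```

Request:
{"op": "move_arm", "data": {
  "rows": "0 0 -0.03 0 0 0;0 0 -0.04 0 0 0;0 0 -0.04 0 0 0;0 0 -0.04 0 0 0;0 0 -0.04 0 0 0;0 0 -0.04 0 0 0;0 0 0 0 0 0;0 0 0 0 0 0"
}}

```text
clock: 15.35
tool_pos: [0.3751, 0.1111, 0.1796]
eef_rot: [179.9, -0.0, 86.0]
ft_force: [-0.5, -0.4, -2.0]
opening: 0.282
grip_force: 39.7
```

```bash
python3 - <<'E'
from h import *
need(d2w(.028,-.028,.175),86)
E
```

```text
pos [0.3751 0.1111 0.1796] rpy [ 1.799e+02 -2.000e-02  8.595e+01] f [-0.5 -0.4 -2. ] op 0.282 gf 39.7 t 15.35
shift [-0.2831  0.3121  0.0066] mm 316.1 wz -0.0004
```

Request:
{"op": "move_arm", "data": {
  "rows": "-0.0236 0.026 0 0 0 0;-0.0236 0.026 0 0 0 0;-0.0236 0.026 0 0 0 0;-0.0236 0.026 0 0 0 0;-0.0236 0.026 0 0 0 0;-0.0236 0.026 0 0 0 0;-0.0236 0.026 0 0 0 0;-0.0236 0.026 0 0 0 0;-0.0236 0.026 0 0 0 0;-0.0236 0.026 0 0 0 0;-0.0236 0.026 0 0 0 0;-0.0236 0.026 0 0 0 0;0 0 0 0 0 0;0 0 0 0 0 0;0 0 0 0 0 0;0 0 0 0 0 0;0 0 0 0 0 0;0 0 0 0 0 0"
}}

```text
clock: 17.15
tool_pos: [0.5929, -0.1169, 0.1794]
eef_rot: [180.0, 0.0, 86.0]
ft_force: [0.4, 0.6, -0.5]
opening: 0.285
grip_force: 39.7
```

```bash
python3 - <<'E'
from h import *
need(d2w(.028,-.028,.115),86)
E
```

```text
pos [ 0.5929 -0.1169  0.1794] rpy [179.99   0.    85.98] f [ 0.4  0.6 -0.5] op 0.285 gf 39.7 t 17.15
shift [-0.0004  0.0009  0.0859] mm 64.4 wz -0.0001
```

Request:
{"op": "move_arm", "data": {
  "rows": "-0.0004 0.0006 0.02 0 0 0;0 0 0.02 0 0 0;0 0 0.02 0 0 0;0 0 0.02 0 0 0;0 0 0.006 0 0 0;0 0 0 0 0 0;0 0 0 0 0 0;0 0 0 0 0 0"
}}

```text
clock: 17.95
tool_pos: [0.5942, -0.1179, 0.1156]
eef_rot: [179.9, 0.0, 85.9]
ft_force: [0.1, 0.0, -0.3]
opening: 0.287
grip_force: 39.7
```

```bash
python3 - <<'E'
from h import *
need(d2w(.028,-.028,.0955),86)
s=shot('scene')
U,V=proj(s,[d2w(.0,-.0,.12)])[0].astype(int)
cv2.imwrite('pics/c7.png',cv2.resize(s['img'][V-40:V+40,U-50:U+50],None,fx=7,fy=7,interpolation=cv2.INTER_CUBIC)[:,:,::-1])
E
```

```text
pos [ 0.5942 -0.1179  0.1156] rpy [1.7991e+02 2.0000e-02 8.5950e+01] f [ 0.1  0.  -0.3] op 0.287 gf 39.7 t 17.95
shift [ 0.0009 -0.0009  0.0268] mm 20.2 wz -0.0004
```

View pics/c7.png

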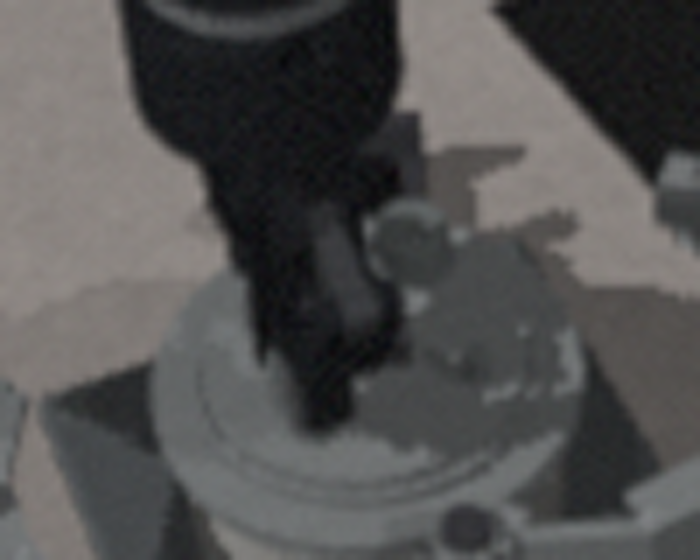

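The gripper hides bush B above post3; bush A is unmoved at (410,240). Lower and release.

Request:
{"op": "move_arm", "data": {
  "rows": "0.0005 -0.0005 0.008 0 0 0;0 0 0.008 0 0 0;0 0 0.008 0 0 0;0 0 0.003 0 0 0;0 0 0 0 0 0;0 0 0 0 0 0;0 0 0 0 0 0"
}}

```text
clock: 18.7
tool_pos: [0.5934, -0.117, 0.0954]
eef_rot: [180.0, -0.0, 86.0]
ft_force: [-3.4, 1.2, 9.8]
opening: 0.288
grip_force: 40.4
```

Request:
{"op": "move_arm", "data": {
  "rows": "0 0 0 0 0 0;0 0 0 0 0 0;0 0 0 0 0 0;0 0 0 0 0 0;0 0 -0.01 0 0 0;0 0 -0.02 0 0 0;0 0 -0.03 0 0 0;0 0 -0.03 0 0 0;0 0 -0.03 0 0 0;0 -0.04 0 0 0 0;0 -0.04 0 0 0 0;0 -0.04 0 0 0 0;0 -0.04 0 0 0 0;0 0 0 0 0 0",
  "jaw": 42
}}

```text
clock: 20.1
tool_pos: [0.4697, -0.1078, 0.1846]
eef_rot: [-179.8, -0.0, 85.9]
ft_force: [0.6, -0.4, 0.3]
opening: 0.421
grip_force: 0.0
```

```bash
python3 - <<'E'
from h import *
need(d2w(-.1016,.042,.20),86)
s=shot('scene');t=shot('top')
U,V=proj(s,[d2w(.0,-.0,.11)])[0].astype(int);u,v=proj(t,[d2w(0,0,.11)])[0].astype(int)
im=np.hstack([cv2.resize(c['img'][b-32:b+32,a-32:a+32],None,fx=6,fy=6,interpolation=cv2.INTER_CUBIC) for c,a,b in((s,U,V),(t,u,v))])
cv2.imwrite('pics/c8.png',im[:,:,::-1])
E
```

```text
pos [ 0.4697 -0.1078  0.1846] rpy [-1.7983e+02 -4.0000e-02  8.5900e+01] f [ 0.6 -0.4  0.3] op 0.421 gf 0.0 t 20.1
shift [ 0.0924 -0.0074 -0.0204] mm 71.2 wz -0.0008
```

View pics/c8.png

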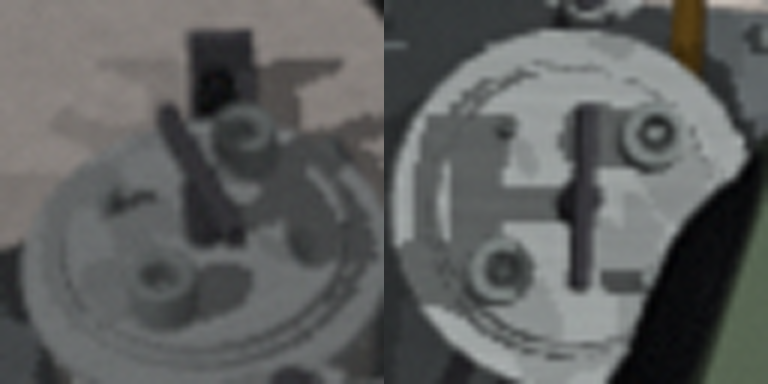

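Both bushes sit flat, posts visible in their bores (scene crop (243,140), (165,290); top crop (655,133), (500,270)). Now measure the lock knob.

```bash
python3 - <<'E'
from h import *
t=loadc('top');s=loadc('scene')
t['img']=cv2.imread('pics/top0.png')[:,:,::-1];s['img']=cv2.imread('pics/scene0.png')[:,:,::-1]
for c in(t,s):
    u,v=proj(c,[d2w(-.1016,.042,.055)])[0].astype(int);g=c['img'].max(2)
    print(u,v);print(g[v-10:v+9,u-9:u+10])
    print(proj(c,[d2w(-.1016,.042,.064),d2w(-.1016,.042,.034)]).round(1))
E
```

```text
314 250
[[ 77  79  79  77  56  54  54  49  33  30  31  37  73 113 113 105  97  73
   48]
 [ 78  79  73  53  53  54  50  39  33  32  31  53  97 119 118 111  91  53
   46]
 [ 79  75  70  47  53  55  48  33  32  32  40  73 116 120 118 110  73  47
   47]
 [ 71  52  47  41  47  49  38  34  30  31  56 100 118 120 120 102  55  44
   48]
 [ 47  42  43  42  45  41  31  29  22  34  75 115 121 120 113  79  51  45
   48]
 [ 42  43  43  42  41  33  28  15  17  45  91 118 122 118 104  56  44  45
   53]
 [ 41  43  42  44  41  28  22  10  18  40  76 101 117 112  80  48  47  51
   63]
 [ 35  37  39  36  30  28  13  12  12  21  39  58  82 100  43  37  45  53
   72]
 [ 55  55  52  37  29  21   8  10  12  15  16  25  45  60  22  25  49  57
   65]
 [ 73  70  62  33  30  15   9  15  14  16  11  15  17  23  16  28  56  78
   62]
 [ 75  72  53  31  22   7   9  16  16  14  16  15  15  20  21  46  93 136
  136]
 [ 73  65  38  28  12   9   7  13  17  16  15  14  17  17  29  69 124 146
  145]
 [ 71  56  29  21   7   9   9  13  14  14  14  16  16  22  44  93 143 148
  144]
 [ 66  38  28  14  11   9   7   9  15  
[... 1357 characters left out ...]
4  47  53  53
   72]
 [118 111 107 107 114 116  83  41  22  18  21  16  22  24  33  47  52  53
   74]
 [115  95  80  75  95 114  83  39  21  17  21  23  18  13  23  40  48  53
   73]
 [106  77  52  52  67 101  82  44  20  19  24  23  20  18  17  24  43  50
   73]
 [111  76  54  49  51  88  77  53  48  47  54  63  61  53  40  41  45  55
   74]
 [112  79  54  50  48  64  82  88  86  90  97 100  98  90  85  80  81  84
   90]
 [109  79  56  56  53  54  89 107 110 112 111 113 111 109 102 101 104 109
  114]
 [112  99  68  51  55  52  68  88 104 108 109 109 110 102  87  77  89 103
  105]
 [111 108  81  53  54  51  53  65  96 107 106 106 108  95  71  63  71  84
   80]]
[[239.7 218.8]
 [240.5 227. ]]
```

Request:
{"op": "move_arm", "data": {
  "rows": "0.03 -0.0024 0 0 0 0;0.03 -0.0025 0 0 0 0;0.0324 -0.0025 0 0 0 0;0 0 0.03 0 0 0;0 0 0.03 0 0 0;0 0 0.03 0 0 0;0 0 0.03 0 0 0;0 0 0 0 0 0;0 0 0 0 0 0;0 0 0 0 0 0",
  "jaw": 35
}}

```text
clock: 21.2
tool_pos: [0.4743, -0.0395, 0.0955]
eef_rot: [179.9, 0.0, 86.0]
ft_force: [0.2, 1.0, 0.7]
opening: 0.353
grip_force: 0.0
```

```bash
python3 - <<'E'
from h import *
need(d2w(-.1016,.042,.041),86)
E
```

```text
pos [ 0.4743 -0.0395  0.0955] rpy [1.7988e+02 2.0000e-02 8.5960e+01] f [0.2 1.  0.7] op 0.353 gf 0.0 t 21.2
shift [ 0.0012 -0.0071  0.0726] mm 54.8 wz -0.0004
```

Request:
{"op": "move_arm", "data": {
  "rows": "0.001 -0.0065 0 0 0 0;0 0 0 0 0 0;0 0 0.02 0 0 0;0 0 0.02 0 0 0;0 0 0.02 0 0 0;0 0 0.0126 0 0 0;0 0 0 0 0 0;0 0 0 0 0 0;0 0 0 0 0 0"
}}

```text
clock: 22.1
tool_pos: [0.4687, -0.0383, 0.0406]
eef_rot: [179.9, 0.0, 85.9]
ft_force: [-0.8, -0.2, 0.7]
opening: 0.348
grip_force: 0.0
```

Request:
{"op": "move_arm", "data": {
  "rows": "0 0 0 0 0 0;0 0 0 0 0 0;0 0 0 0 0 0;0 0 0 0 0 0;0 0 0 0 0 0;0 0 0 0 0 0;0 0 0 0 0 0",
  "jaw": 0
}}

```text
clock: 22.8
tool_pos: [0.469, -0.0381, 0.0407]
eef_rot: [179.9, -0.0, 86.0]
ft_force: [0.4, 1.2, 5.8]
opening: 0.194
grip_force: 39.1
```

```bash
python3 - <<'E'
from h import *
s=arm.state();print(w2d(s['tool_pos']))
need(d2w(-.1016,.042,.041),86)
need(d2w(-.142*.924,.142*.382,.041),86)
E
```

```text
[-0.10182825  0.04218279  0.04073625]
pos [ 0.469  -0.0381  0.0407] rpy [ 1.7989e+02 -2.0000e-02  8.5960e+01] f [0.4 1.2 5.8] op 0.194 gf 39.1 t 22.8
shift [-0.0002  0.0003 -0.0004] mm 0.4 wz -0.0003
pos [ 0.469  -0.0381  0.0407] rpy [ 1.7989e+02 -2.0000e-02  8.5960e+01] f [0.4 1.2 5.8] op 0.194 gf 39.1 t 22.8
shift [ 0.0161 -0.0392 -0.0004] mm 31.8 wz -0.0003
```

Request:
{"op": "move_arm", "data": {
  "rows": "0.0018 -0.0044 0 0 0 0;0.0018 -0.0044 0 0 0 0;0.0018 -0.0044 0 0 0 0;0.0018 -0.0044 0 0 0 0;0.0018 -0.0044 0 0 0 0;0.0018 -0.0044 0 0 0 0;0.0018 -0.0044 0 0 0 0;0.0018 -0.0044 0 0 0 0;0.0018 -0.0044 0 0 0 0;0.0006 -0.0014 0 0 0 0;0 0 0 0 0 0;0 0 0 0 0 0;0 0 0 0 0 0"
}}

```text
clock: 24.1
tool_pos: [0.4428, -0.025, 0.0409]
eef_rot: [179.5, 0.1, 85.9]
ft_force: [11.2, -3.7, -3.5]
opening: 0.191
grip_force: 39.6
```

```bash
python3 - <<'E'
from h import *
s=arm.state();p=w2d(s['tool_pos']);print(p,np.hypot(*p[:2]),s['ft_force'],s['opening'],s['grip_force'])
E
```

```text
[-0.12880616  0.05343703  0.04086853] 0.13945086384953567 [11.18930296 -3.68017142 -3.50522318] 0.1906306025601755 39.620769023895264
```

Request:
{"op": "move_arm", "data": {
  "rows": "0 0 0 0 0 0;0 0 0 0 0 0;0 0 0 0 0 0;0 0 0 0 0 0;0 0 -0.03 0 0 0;0 0 -0.03 0 0 0;0 0 -0.04 0 0 0;0 0 -0.04 0 0 0;0 0 -0.04 0 0 0;0 0 0 0 0 0;0 0 0 0 0 0",
  "jaw": 35
}}

```text
clock: 25.2
tool_pos: [0.438, -0.0233, 0.175]
eef_rot: [180.0, 0.0, 86.0]
ft_force: [1.0, 0.8, -0.2]
opening: 0.352
grip_force: 0.0
```

```bash
python3 - <<'E'
from h import *
s=shot('scene')
u,v=proj(s,[d2w(-.14*.924,.14*.382,.064)])[0];print(u,v)
u,v=int(u),int(v);print(s['img'].max(2)[v-5:v+12,u-9:u+10])
need(d2w(-.03,.026,.17),86)
E
```

```text
239.8544509325108 210.6101222514019
[[134 134 133 136 133 133 134 133 135 136 135 130 131 131 132 135 133 133
  132]
 [136 136 134 133 131 133 132 131 132 134 132 131 133 132 135 136 134 133
  130]
 [133 134 134 133 134 136 133 132 131 130 132 133 133 134 134 135 135 133
  132]
 [133 133 132 134 135 134 135 133 129 120 117 113 123 132 136 137 135 133
  131]
 [135 134 132 132 133 133 133 127 115  85  69  60  84 112 131 137 134 134
  134]
 [136 136 134 132 134 130 126 102  66  34  25  21  32  67 106 117 116 128
  136]
 [135 135 136 137 135 122  98  62  27  18  25  20  22  28  55  59  66 119
  136]
 [135 138 135 133 133 119  80  41  26  17  23  26  19  13  37  44  60 116
  132]
 [131 133 133 132 131 118  76  39  27  21  21  21  23  18  32  39  51 106
  132]
 [129 129 131 132 133 123  81  36  22  17  23  22  16  19  20  37  48  94
  127]
 [127 124 126 126 129 131  90  37  20  18  11  20  14  11  22  33  42  97
  128]
 [117 115 115 116 120 126  86  35  15  16  22  16  12  15  19  23  39  83
  115]
 [120 116 116 117 119 119  84  43  11  22  20  21  14  22  15  23  30  54
   78]
 [120 119 117 118 119 118  90  48  23  22  18  13  15  11  19  15  31  49
   75]
 [120 121 120 118 119 119  90  49  21  18  21  16  21  17  17  18  27  52
   75]
 [122 121 119 119 119 116  89  50  25  19  25  20  20  20  14  19  34  50
   75]
 [122 118 119 118 119 116  85  47  23  26  34  38  37  25  18  20  32  47
   76]]
pos [ 0.4373 -0.0231  0.1742] rpy [-1.7991e+02 -2.0000e-02  8.5950e+01] f [-0.7 -0.4 -0. ] op 0.348 gf 0.0 t 25.25
shift [-0.0384  0.1393  0.0054] mm 108.5 wz -0.0004
```

Knob is out (black blob top at scene (240,210) as predicted for 140 mm). Shut the fingers and go beside the crossbar's near end.

Request:
{"op": "move_arm", "data": {
  "rows": "-0.01 0.034 0 0 0 0;-0.01 0.034 0 0 0 0;-0.01 0.034 0 0 0 0;-0.0006 0.033 0 0 0 0;0 0 0 0 0 0;0 0 0 0 0 0;0 0 0 0 0 0;0 0 0 0 0 0;0 0 0 0 0 0",
  "jaw": 0
}}

```text
clock: 26.15
tool_pos: [0.537, -0.0533, 0.175]
eef_rot: [-180.0, -0.0, 86.0]
ft_force: [-0.6, -0.4, -0.7]
opening: -0.001
grip_force: 0.0
```

```bash
python3 - <<'E'
from h import *
need(d2w(-.033,.033,.1195),86)
E
```

```text
pos [ 0.537  -0.0533  0.175 ] rpy [-179.98   -0.     85.95] f [-0.6 -0.4 -0.7] op -0.001 gf 0.0 t 26.15
shift [ 0.0016 -0.      0.0739] mm 55.5 wz -0.0004
```

Request:
{"op": "move_arm", "data": {
  "rows": "0.0016 0 0.02 0 0 0;0 0 0.02 0 0 0;0 0 0.02 0 0 0;0 0 0.0137 0 0 0;0 0 0 0 0 0;0 0 0 0 0 0;0 0 0 0 0 0;0 0 0 0 0 0"
}}

```text
clock: 26.95
tool_pos: [0.5383, -0.0524, 0.1205]
eef_rot: [179.9, 0.0, 85.9]
ft_force: [0.0, 0.6, 0.5]
opening: -0.0
grip_force: 0.0
```

Request:
{"op": "move_arm", "data": {
  "rows": "-0.012 0 0 0 0 0;-0.028 0 0 0 0 0;-0.028 0 0 0 0 0;-0.015 0 0 0 0 0;0 -0.02 -0.05 0 0 0;0 -0.02 -0.06 0 0 0;0 0 -0.02 0 0 0"
}}

```text
clock: 27.65
tool_pos: [0.5036, -0.113, 0.2212]
eef_rot: [179.8, 0.1, 85.9]
ft_force: [0.4, -0.2, 0.4]
opening: -0.001
grip_force: 0.0
```

```bash
cat >> h.py <<'E'
def spin(n=5):
    # relative angles of bar from scene dark mask, each frame 0.05 s
    for i in range(n):
        c=shot('scene');g=c['img'].max(2).astype(int);u,v=proj(c,[d2w(0,0,.123)])[0].round().astype(int)
        m=np.zeros(g.shape,np.uint8)
        uv=proj(c,[d2w(.036*np.cos(a),.036*np.sin(a),.126) for a in np.linspace(0,6.28,40)]).astype(np.int32)
        cv2.fillPoly(m,[uv],1);ys,xs=np.nonzero((m>0)&(g<66))
        P=np.array([w2d(onz(c,x,y,.125)) for x,y in zip(xs,ys)]).reshape(-1,3)[:,:2]
        if len(P)<8:print(len(P));continue
        w,V=np.linalg.eigh(np.cov(P.T));print(round(arm.state()['clock'],2),len(P),np.degrees(np.arctan2(V[1,1],V[0,1]))%180)
E
python3 - <<'E'
from h import *
print(arm.state()['tool_pos']);spin(6)
s=loadc('scene');U,V=proj(s,[d2w(0,0,.11)])[0].astype(int)
cv2.imwrite('pics/c9.png',cv2.resize(s['img'][V-45:V+45,U-60:U+60],None,fx=6,fy=6,interpolation=cv2.INTER_CUBIC)[:,:,::-1])
E
```

```text
[ 0.50356522 -0.11303702  0.22118296]
27.7 281 118.42550239822131
27.75 248 141.7171414973224
27.8 186 152.58637471276185
27.85 205 156.41335966824042
27.9 253 168.45170462929957
27.95 252 6.898523626578168
```

View pics/c9.png

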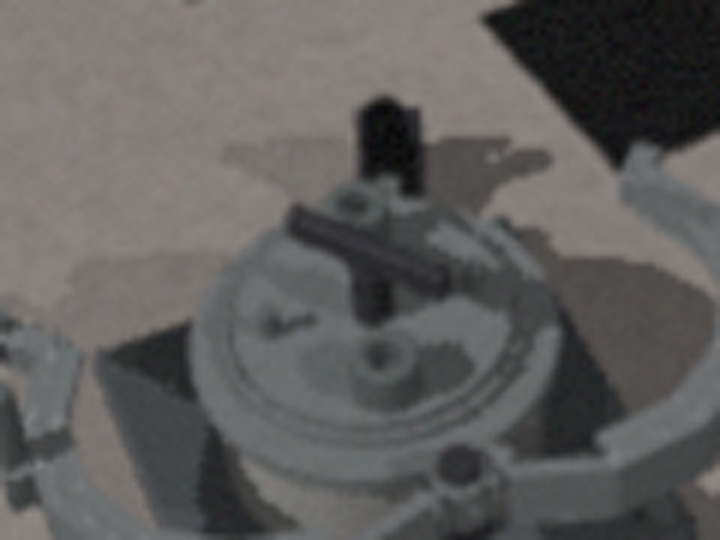

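The rotor is coasting (about 6–7 rad/s), bushes in place at (355,205), (385,375), knob out. Meanwhile re-measure the lid and head for it.

```bash
cat >> h.py <<'E'
def lid():
    t=shot('top');s=shot('scene')
    r=[]
    for c,h in((t,.09),(s,.09)):
        u,v=proj(c,[(.62,.254,h)])[0].astype(int);g=c['img'].max(2);m=np.zeros(g.shape,np.uint8)
        sl=np.s_[v-20:v+20,u-20:u+20];m[sl]=g[sl]<40
        k,l,st,ce=cv2.connectedComponentsWithStats(m)
        i=1+st[1:,4].argmax();r.append((st[i],ce[i]));print(st[i],ce[i])
    print('disc top',circ(t,.62,.2545,.060,.064,.010,6),'flange',circ(t,.62,.2545,.008,.071,.006,6))
    print(t['img'].max(2)[178:196,180:200])
    return t,s
E
python3 - <<'E'
from h import *
t,s=lid()
need([.62,.2545,.2],86)
E
```

```text
[184 181  13  12 114] [190.03508772 186.25438596]
[365 204  11  15 132] [370.08333333 211.40151515]
disc top (np.float64(0.620552771662239), np.float64(0.2554966090148152), np.float64(0.0639477133771334), 84) flange (np.float64(0.6284783688549723), np.float64(0.2653031427299338), np.float64(0.066846747358497), 71)
[[158 157 157 157 159 159 158 161 163 160 161 166 161 159 159 158 160 160
  157 155]
 [159 159 158 157 159 161 160 156 149 128 135 158 163 162 160 160 160 160
  158 156]
 [155 158 159 158 159 158 142  92  57  43  49  75 120 158 160 160 159 159
  159 157]
 [106 123 156 155 149 110  58  30  17  14  15  21  45  72 116 156 161 161
  159 157]
 [ 91  98 108 101  75  40  17  14  13  14  13  15  15  21  56 114 157 163
  160 158]
 [ 94  93  95  81  35  12  14  14  14  14  16  17  15  13  20  55 118 160
  161 159]
 [ 97  94  96  81  31  12  15  17  15  15  15  17  14  18  14  24  88 156
  163 161]
 [ 95  96  94  80  23  15  13  15  16  15  19  17  18  19  16  13  46 115
  158 161]
 [ 95  95  94  77  21  10  16  14  15  16  18  18  17  20  18  11  27  91
  160 161]
 [ 96  96  94  83  
[... 210 characters left out ...]
 7  12  51 113
  140 146]
 [ 94  97  95  94  92  78  42  17  12  14  13  13  11   5   9  31  83 138
  142 140]
 [ 93  93  93  93  94  92  82  58  24   9   0   2   0  11  37  91 134 144
  143 140]
 [ 99  99  97  99  97  99 101  96  83  53  33  31  34  47  92 135 144 143
  142 141]
 [152 151 151 151 152 151 152 153 146 130 129 131 130 129 134 142 142 141
  141 140]
 [161 157 158 158 160 159 159 160 159 148 139 140 140 137 137 140 140 141
  142 143]
 [158 159 157 156 157 157 157 159 159 155 146 139 138 137 138 139 142 140
  141 143]]
pos [ 0.5027 -0.1119  0.2157] rpy [-1.7985e+02 -5.0000e-02  8.5950e+01] f [ 0.8  0.3 -0.2] op 0.001 gf 0.0 t 28.05
shift [0.4984 0.1216 0.021 ] mm 385.1 wz -0.0004
```

Request:
{"op": "move_arm", "data": {
  "rows": "0.04 0.0102 0 0 0 0;0.04 0.0102 0 0 0 0;0.04 0.0102 0 0 0 0;0.04 0.0102 0 0 0 0;0.04 0.0102 0 0 0 0;0.04 0.0102 0 0 0 0;0.04 0.0102 0 0 0 0;0.04 0.0102 0 0 0 0;0.04 0.0102 0 0 0 0;0.04 0.0102 0 0 0 0;0.04 0.0102 0 0 0 0;0.04 0.0102 0 0 0 0;0.0185 0 0 0 0 0;0 0 0.04 0 0 0;0 0 0.04 0 0 0;0 0 0.02 0 0 0;0 0 0 0 0 0;0 0 0 0 0 0;0 0 0 0 0 0",
  "jaw": 58
}}

```text
clock: 29.95
tool_pos: [0.6221, 0.2542, 0.1434]
eef_rot: [179.9, -0.0, 85.9]
ft_force: [0.2, -0.0, 0.5]
opening: 0.579
grip_force: 0.0
```

```bash
python3 - <<'E'
from h import *
need([.6204,.2552,.067],86)
s=shot('scene');t=shot('top');print(s['img'].max(2)[203:222,362:380][::2]);
spin(2)
E
```

```text
pos [0.6221 0.2542 0.1434] rpy [ 1.799e+02 -3.000e-02  8.593e+01] f [ 0.2 -0.   0.5] op 0.579 gf 0.0 t 29.95
shift [ 0.0011 -0.0026  0.1019] mm 76.5 wz -0.0005
[[109 110 108 108 108 101  96  94  96  94  95 100 107 108 111 110 109 110]
 [109 110 111 106  81  48  25  22  17  19  13  26  42  76 105 112 111 111]
 [111 111 109  85  38  20  16  19  19  23  20  16  20  26  62  96 110 112]
 [109 110 108  75  29  20  22  24  17  21  21  26  21  24  41  61  72  71]
 [ 97  99  77  44  17  25  20  13  17  24  22  21  22  29  55  69  72  69]
 [ 98  94  67  22  21  17  18  19  21  15  18  16  21  41  60  71  71  72]
 [101  91  63  24  16  16  24  18  23  18  18  15  21  53  70  70  69  69]
 [101  97  87  59  24  19  15  18  16  18  14  26  42  65  73  78  87  98]
 [110 110 108 106  93  79  64  58  57  65  77  84 101 109 108 111 111 108]
 [108 107 107 110 112 111 112 112 109 112 110 112 112 112 111 111 111 111]]
30.1 261 0.8103137511041894
30.15 258 11.052397471949746
```

Request:
{"op": "move_arm", "data": {
  "rows": "0.001 -0.002 0.02 0 0 0;0 0 0.02 0 0 0;0 0 0.02 0 0 0;0 0 0.02 0 0 0;0 0 0.015 0 0 0;0 0 0.007 0 0 0;0 0 0 0 0 0;0 0 0 0 0 0;0 0 0 0 0 0"
}}

```text
clock: 31.05
tool_pos: [0.6206, 0.2552, 0.0665]
eef_rot: [179.9, -0.0, 85.9]
ft_force: [0.9, 0.1, -1.0]
opening: 0.583
grip_force: 0.0
```

Request:
{"op": "move_arm", "data": {
  "rows": "0 0 0 0 0 0;0 0 0 0 0 0;0 0 0 0 0 0;0 0 0 0 0 0;0 0 0 0 0 0;0 0 0 0 0 0;0 0 0 0 0 0;0 0 0 0 0 0;0 0 0 0 0 0;0 0 0 0 0 0",
  "jaw": 0,
  "grip_force": 90
}}

```text
clock: 32.05
tool_pos: [0.6207, 0.2552, 0.0668]
eef_rot: [179.9, -0.0, 85.9]
ft_force: [-1.1, 0.3, 5.3]
opening: 0.3
grip_force: 88.2
```

Request:
{"op": "move_arm", "data": {
  "rows": "0 0 0 0 0 0;0 0 0 0 0 0;0 0 0 0 0 0;0 0 0 0 0 0;0 0 0 0 0 0;0 0 0 0 0 0;0 0 0 0 0 0;0 0 0 0 0 0;0 0 0 0 0 0;0 0 0 0 0 0;0 0 0 0 0 0;0 0 0 0 0 0;0 0 0 0 0 0;0 0 0 0 0 0;0 0 0 0 0 0;0 0 0 0 0 0;0 0 0 0 0 0;0 0 0 0 0 0;0 0 0 0 0 0;0 0 0 0 0 0"
}}

```text
clock: 34.05
tool_pos: [0.6207, 0.2552, 0.0668]
eef_rot: [179.9, -0.0, 85.9]
ft_force: [-0.9, -0.8, 5.4]
opening: 0.298
grip_force: 88.2
```

Request:
{"op": "move_arm", "data": {
  "rows": "0 0 0 0 0 0;0 0 0 0 0 0;0 0 0 0 0 0;0 0 0 0 0 0;0 0 0 0 0 0;0 0 0 0 0 0;0 0 0 0 0 0;0 0 0 0 0 0;0 0 0 0 0 0;0 0 0 0 0 0;0 0 0 0 0 0;0 0 0 0 0 0;0 0 0 0 0 0;0 0 0 0 0 0;0 0 0 0 0 0;0 0 0 0 0 0;0 0 0 0 0 0;0 0 0 0 0 0;0 0 0 0 0 0;0 0 0 0 0 0"
}}

```text
clock: 36.05
tool_pos: [0.6207, 0.2552, 0.0668]
eef_rot: [179.9, -0.0, 85.9]
ft_force: [-1.0, -1.0, 5.6]
opening: 0.298
grip_force: 88.2
```

```bash
python3 - <<'E'
from h import *
spin(5)
E
```

```text
36.1 262 176.5176161000198
36.15 258 176.70238559723566
36.2 258 176.70408171160202
36.25 258 175.44345765157732
36.3 260 176.8784040828401
```

Request:
{"op": "move_arm", "data": {
  "rows": "0 0 0 0 0 0;0 0 0 0 0 0;0 0 0 0 0 0;0 0 0 0 0 0;0 0 0 0 0 0;0 0 0 0 0 0;0 0 0 0 0 0;0 0 0 0 0 0;0 0 0 0 0 0;0 0 0 0 0 0;0 0 0 0 0 0;0 0 0 0 0 0;0 0 0 0 0 0;0 0 0 0 0 0;0 0 0 0 0 0;0 0 0 0 0 0;0 0 0 0 0 0;0 0 0 0 0 0;0 0 0 0 0 0;0 0 0 0 0 0"
}}

```text
clock: 38.3
tool_pos: [0.6207, 0.2553, 0.0668]
eef_rot: [179.9, -0.0, 85.9]
ft_force: [-1.0, 0.1, 6.5]
opening: 0.302
grip_force: 88.2
```

```bash
python3 - <<'E'
from h import *
spin(3)
s=loadc('scene');U,V=proj(s,[d2w(0,0,.11)])[0].astype(int)
cv2.imwrite('pics/c10.png',cv2.resize(s['img'][V-45:V+45,U-60:U+60],None,fx=6,fy=6,interpolation=cv2.INTER_CUBIC)[:,:,::-1])
E
```

```text
38.35 260 176.59025771643184
38.4 259 176.1971090883782
38.45 260 176.0104785014853
```

View pics/c10.png

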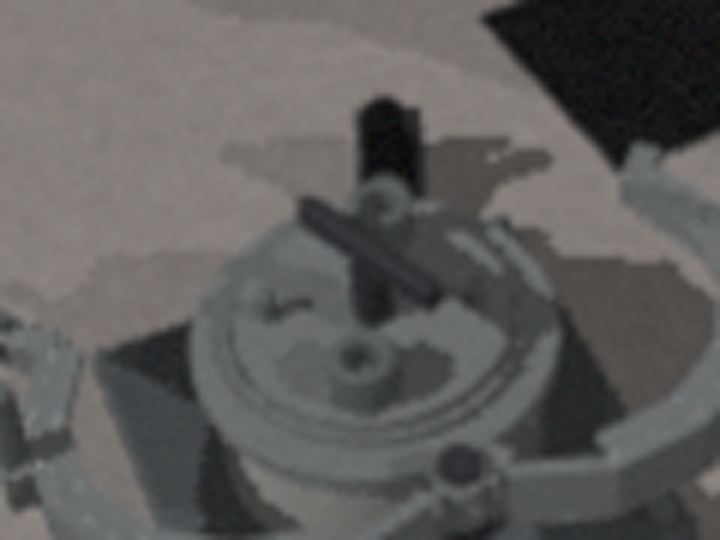

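Rotor stopped (angle constant over 2 s), both bushes seated at (380,200), (358,375). Lift the lid.

Request:
{"op": "move_arm", "data": {
  "rows": "0 0 -0.01 0 0 0;0 0 -0.02 0 0 0;0 0 -0.03 0 0 0;0 0 -0.03 0 0 0;0 0 -0.03 0 0 0;0 0 -0.03 0 0 0;0 0 -0.03 0 0 0;0 0 -0.03 0 0 0;0 0 -0.01 0 0 0;0 0 0 0 0 0;0 0 0 0 0 0;0 0 0 0 0 0"
}}

```text
clock: 39.65
tool_pos: [0.619, 0.2548, 0.2289]
eef_rot: [-179.8, 0.1, 85.9]
ft_force: [0.1, 0.2, -3.8]
opening: 0.303
grip_force: 88.7
```

```bash
python3 - <<'E'
from h import *
need([*D,.228],86)
E
```

```text
pos [0.619  0.2548 0.2289] rpy [-1.7984e+02  6.0000e-02  8.5950e+01] f [ 0.1  0.2 -3.8] op 0.303 gf 88.7 t 39.65
shift [-0.4598 -0.0361  0.0018] mm 345.9 wz -0.0004
```

Request:
{"op": "move_arm", "data": {
  "rows": "-0.015 -0.001 0 0 0 0;-0.028 -0.0022 0 0 0 0;-0.028 -0.0022 0 0 0 0;-0.028 -0.0022 0 0 0 0;-0.028 -0.0022 0 0 0 0;-0.028 -0.0022 0 0 0 0;-0.028 -0.0022 0 0 0 0;-0.028 -0.0022 0 0 0 0;-0.028 -0.0022 0 0 0 0;-0.028 -0.0022 0 0 0 0;-0.028 -0.0022 0 0 0 0;-0.028 -0.0022 0 0 0 0;-0.028 -0.0022 0 0 0 0;-0.028 -0.0022 0 0 0 0;-0.028 -0.0022 0 0 0 0;-0.028 -0.0022 0 0 0 0;-0.0248 -0.0021 0 0 0 0;0 0 0 0 0 0;0 0 0 0 0 0;0 0 0 0 0 0"
}}

```text
clock: 41.65
tool_pos: [0.5682, -0.0866, 0.2304]
eef_rot: [-180.0, -0.0, 86.0]
ft_force: [0.1, 0.2, -3.6]
opening: 0.3
grip_force: 88.8
```

```bash
python3 - <<'E'
from h import *
need([*D,.152],86)
s=shot('scene')
z=arm.state()['tool_pos'][2]-.0665
p=arm.state()['tool_pos']
for dz,R in((.06,.064),(.008,.071)):print(circ(s,p[0],p[1],z+dz,R,.006,6))
U,V=proj(s,[[*D,.19]])[0].astype(int)
cv2.imwrite('pics/c11.png',cv2.resize(s['img'][V-50:V+50,U-65:U+65],None,fx=6,fy=6,interpolation=cv2.INTER_CUBIC)[:,:,::-1])
E
```

```text
pos [ 0.5682 -0.0866  0.2304] rpy [-1.7997e+02 -2.0000e-02  8.5970e+01] f [ 0.1  0.2 -3.6] op 0.3 gf 88.8 t 41.65
shift [-0.001  -0.0007  0.1046] mm 78.4 wz -0.0003
(np.float64(0.5685359743635264), np.float64(-0.08549191756687324), np.float64(0.06376088569071554), 60)
(np.float64(0.5676408170106759), np.float64(-0.08423208331199547), np.float64(0.07222800797681851), 31)
```

View pics/c11.png

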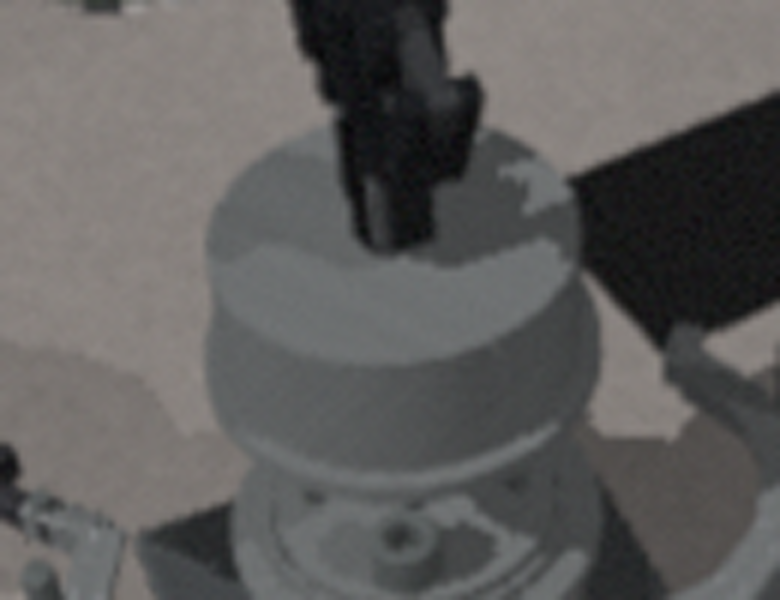

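The lid hangs level over the dryer (crop (400,300)), centred within about 1 mm. Lower it.

Request:
{"op": "move_arm", "data": {
  "rows": "-0.0014 -0.0007 0 0 0 0;0 0 0.015 0 0 0;0 0 0.015 0 0 0;0 0 0.015 0 0 0;0 0 0.015 0 0 0;0 0 0.015 0 0 0;0 0 0.015 0 0 0;0 0 0.0115 0 0 0;0 0 0 0 0 0;0 0 0 0 0 0;0 0 0 0 0 0"
}}

```text
clock: 42.8
tool_pos: [0.5685, -0.0882, 0.1552]
eef_rot: [179.9, 0.0, 85.9]
ft_force: [0.2, -0.4, -3.4]
opening: 0.298
grip_force: 88.9
```

```bash
python3 - <<'E'
from h import *
need([*D,.1468],86)
p=arm.state()['tool_pos'];s=shot('scene')
for dz,R in((.06,.064),(.008,.071)):print(circ(s,p[0],p[1],p[2]-.0668+dz,R,.006,6))
E
```

```text
pos [ 0.5685 -0.0882  0.1552] rpy [1.7993e+02 1.0000e-02 8.5950e+01] f [ 0.2 -0.4 -3.4] op 0.298 gf 88.9 t 42.8
shift [ 0.0011 -0.0013  0.0112] mm 8.5 wz -0.0005
(np.float64(0.5685202289523785), np.float64(-0.08723783050375764), np.float64(0.06360833098146325), 47)
(np.float64(0.5682605271694241), np.float64(-0.08782402398137837), np.float64(0.07141184946769202), 41)
```

Request:
{"op": "move_arm", "data": {
  "rows": "0.0004 -0.0007 0.003 0 0 0;0 0 0.003 0 0 0;0 0 0.003 0 0 0;0 0 0.002 0 0 0;0 0 0.001 0 0 0;0 0 0 0 0 0;0 0 0 0 0 0;0 0 0 0 0 0"
}}

```text
clock: 43.65
tool_pos: [0.5673, -0.0877, 0.1468]
eef_rot: [180.0, 0.0, 85.9]
ft_force: [-4.9, 1.5, 5.0]
opening: 0.298
grip_force: 89.5
```

Request:
{"op": "move_arm", "data": {
  "rows": "0 0 0 0 0 0;0 0 0 0 0 0;0 0 0 0 0 0;0 0 0 0 0 0;0 0 0 0 0 0;0 0 -0.02 0 0 0;0 0 -0.03 0 0 0;0 0 -0.03 0 0 0;0 0 -0.03 0 0 0;0 -0.04 -0.01 0 0 0;0 -0.04 0 0 0 0;0 -0.04 0 0 0 0;0 -0.04 0 0 0 0;0 -0.04 0 0 0 0;0 0 0 0 0 0;0 0 0 0 0 0",
  "jaw": 58
}}

```text
clock: 45.25
tool_pos: [0.418, -0.0772, 0.236]
eef_rot: [179.9, 0.0, 85.9]
ft_force: [0.7, 0.5, 0.2]
opening: 0.583
grip_force: 0.0
```

```bash
python3 - <<'E'
from h import *
s=shot('scene');t=shot('top')
for c in(s,t):
    for z,R in((.140,.064),(.088,.071)):print(circ(c,*D,z,R,.006,6))
H=d2w(.084,0,0);print('hinge',H)
# pin tops: measured start
for n,X in(('L',(.6047,.0585,.1305)),('R',(.5706,-.2298,.1307)),('latch',(.476,-.228,.128))):
    p=w2d(X);a=np.arctan2(p[1],p[0]-.084);print(n,p.round(4),np.hypot(p[1],p[0]-.084),np.degrees(a))
need(w2d([0,0,.2]),86)
cv2.imwrite('pics/t12.png',cv2.resize(t['img'][140:290,260:420],None,fx=4,fy=4,interpolation=cv2.INTER_CUBIC)[:,:,::-1])
for n,X in(('L',(.6047,.0585,.1305)),('R',(.5706,-.2298,.1307)),('latch',(.476,-.228,.128))):
    for c in(t,s):
        u,v=proj(c,[X])[0].astype(int);print(n,u,v);print(c['img'].max(2)[v-4:v+7,u-7:u+8])
E
```

```text
(np.float64(0.5680444249887409), np.float64(-0.08699945138841092), np.float64(0.06281413056925185), 55)
(np.float64(0.5678782677238036), np.float64(-0.0868253100116429), np.float64(0.07043590225928291), 31)
(np.float64(0.5668808806634724), np.float64(-0.08735154031187442), np.float64(0.06363049381636496), 92)
(np.float64(0.5671099936930842), np.float64(-0.0880189959033677), np.float64(0.07132850523239531), 83)
hinge [ 0.65139538 -0.09315954  0.        ]
L [0.0268 0.148  0.1305] 0.1586854617096937 111.11339430785004
R [ 0.0129 -0.1419  0.1307] 0.1587403784083769 -116.59578713123578
latch [-0.0816 -0.1467  0.128 ] 0.22123627196475773 -138.44763836323742
pos [ 0.4189 -0.0774  0.2359] rpy [1.7992e+02 2.0000e-02 8.5950e+01] f [ 0.4 -0.5  0.2] op 0.581 gf 0.0 t 45.35
shift [ 0.0727 -1.3302  0.0459] mm 999.7 wz -0.0004
L 272 189
[[121 114 105 106 107 104 105 107 107 107 112 121 144 151 154]
 [110 107 103 106 107 104 104 105 106 105 106 121 143 152 151]
 [112 109 105 107 105 102 100  98 110 108 107 119 148 152 153]
 [112 111 105 106 104  97  96 116 124 120 115 126 150 155 158]
 [107 107 105 
[... 3255 characters left out ...]
62 230
[[130 132 131 134 132 133 131 130 130 133 131 126 126 128 132]
 [131 131 132 131 130 134 130 123 123 130 130 128 127 128 133]
 [128 127 130 130 129 129 119 101 108 120 129 130 131 131 134]
 [128 129 129 130 130 116  96  90  88  91 128 131 131 135 136]
 [129 129 127 132 134 108  95  95  81  67 129 134 135 136 130]
 [130 129 130 134 135 107  89  82  61  60 118 133 132 128 122]
 [130 130 129 132 134 115  82  72  60  58  90 125 118 119 117]
 [131 133 130 133 132 131  87  73  61  57  75 116 114 115 116]
 [132 132 134 131 131 128  96  77  66  58  60 106 112 112 112]
 [132 132 129 129 130 127 107  78  68  58  57  92 112 105 104]
 [128 132 127 127 128 127 116  82  71  60  56  77 100  75  70]]
```

Request:
{"op": "move_arm", "data": {
  "rows": "0 0 0 0 0 -0.0625;0 0 0 0 0 -0.0625;0 0 0 0 0 -0.0625;0 0 0 0 0 -0.0625;0 0 0 0 0 -0.0625;0 0 0 0 0 -0.0625;0 0 0 0 0 0;0 0 0 0 0 0;0 0 0 0 0 0",
  "jaw": 35
}}

```text
clock: 46.25
tool_pos: [0.4182, -0.0771, 0.2355]
eef_rot: [-180.0, -0.0, 130.9]
ft_force: [-0.3, 0.6, 0.1]
opening: 0.35
grip_force: 0.0
```

```bash
python3 - <<'E'
from h import *
need([.6047,.0585,.2],131)
E
```

```text
pos [ 0.4182 -0.0771  0.2355] rpy [-180.     -0.    130.86] f [-0.3  0.6  0.1] op 0.35 gf 0.0 t 46.25
shift [-0.0259  0.3064  0.0473] mm 233.3 wz -0.0012
```

Request:
{"op": "move_arm", "data": {
  "rows": "-0.0029 0.034 0 0 0 0;-0.0029 0.034 0 0 0 0;-0.0029 0.034 0 0 0 0;-0.0029 0.034 0 0 0 0;-0.0029 0.034 0 0 0 0;-0.0029 0.034 0 0 0 0;-0.0029 0.034 0 0 0 0;-0.0029 0.034 0 0 0 0;-0.0029 0.034 0 0 0 0;0 0 0.03 0 0 0;0 0 0.03 0 0 0;0 0 0.03 0 0 0;0 0 0 0 0 0;0 0 0 0 0 0;0 0 0 0 0 0;0 0 0 0 0 0;0 0 0 0 0 0"
}}

```text
clock: 47.95
tool_pos: [0.6047, 0.0585, 0.1692]
eef_rot: [179.9, 0.1, 130.9]
ft_force: [0.7, -0.1, 0.3]
opening: 0.345
grip_force: 0.0
```

```bash
python3 - <<'E'
from h import *
need([.6047,.0585,.104],131)
E
```

```text
pos [0.6047 0.0585 0.1692] rpy [1.7992e+02 7.0000e-02 1.3093e+02] f [ 0.7 -0.1  0.3] op 0.345 gf 0.0 t 47.95
shift [ 0.0001 -0.0001  0.0869] mm 65.2 wz -0.0005
```

Request:
{"op": "move_arm", "data": {
  "rows": "0 0 0.02 0 0 0;0 0 0.02 0 0 0;0 0 0.02 0 0 0;0 0 0.015 0 0 0;0 0 0.012 0 0 0;0 0 0 0 0 0;0 0 0 0 0 0"
}}

```text
clock: 48.65
tool_pos: [0.6042, 0.0585, 0.1031]
eef_rot: [180.0, 0.0, 130.9]
ft_force: [-0.8, -0.6, 0.1]
opening: 0.349
grip_force: 0.0
```

Request:
{"op": "move_arm", "data": {
  "rows": "0 0 0 0 0 0;0 0 0 0 0 0;0 0 0 0 0 0;0 0 0 0 0 0;0 0 0 0 0 0;0 0 0 0 0 0;0 0 0 0 0 0;0 0 0 0 0 0",
  "jaw": 0,
  "grip_force": 30
}}

```text
clock: 49.45
tool_pos: [0.6046, 0.0587, 0.1036]
eef_rot: [179.9, 0.0, 131.0]
ft_force: [-0.6, 1.8, 5.8]
opening: 0.128
grip_force: 29.6
```

```bash
cat >> h.py <<'E'
def arc(cx,cy,r,a0,a1,n):
    # rows along an arc in the dryer frame (degrees), as tool shifts from the present place
    s=arm.state();p=s['tool_pos'];R=Rot.from_euler('xyz',s['eef_rot'],degrees=True)
    W=np.array([d2w(cx+r*np.cos(a),cy+r*np.sin(a),p[2]) for a in np.radians(np.linspace(a0,a1,n+1))])
    print('start err',(p-W[0]).round(4),'f',s['ft_force'].round(1),'op',s['opening'],s['grip_force'])
    d=R.inv().apply(np.diff(np.vstack([p,W[1:]]),axis=0))/.75
    print(';'.join('%.4f %.4f'%tuple(x[:2]) for x in d))
E
python3 - <<'E'
from h import *
arc(.084,0,.159,111.1,157.0,12)
E
```

```text
start err [-0.     -0.0001  0.    ] f [-0.6  1.8  5.8] op 0.12824213455379663 29.57024484872818
0.0054 -0.0130;0.0044 -0.0134;0.0035 -0.0137;0.0026 -0.0139;0.0016 -0.0141;0.0007 -0.0141;-0.0002 -0.0141;-0.0012 -0.0141;-0.0021 -0.0140;-0.0031 -0.0138;-0.0040 -0.0136;-0.0049 -0.0133
```

Request:
{"op": "move_arm", "data": {
  "rows": "0.0054 -0.0130 0 0 0 0;0.0044 -0.0134 0 0 0 0;0.0035 -0.0137 0 0 0 0;0.0026 -0.0139 0 0 0 0;0.0016 -0.0141 0 0 0 0;0.0007 -0.0141 0 0 0 0;-0.0002 -0.0141 0 0 0 0;-0.0012 -0.0141 0 0 0 0;-0.0021 -0.014 0 0 0 0;-0.0031 -0.0138 0 0 0 0;-0.004 -0.0136 0 0 0 0;-0.0049 -0.0133 0 0 0 0;-0.0008 -0.002 0 0 0 0;0 0 0 0 0 0;0 0 0 0 0 0;0 0 0 0 0 0"
}}

```text
clock: 51.05
tool_pos: [0.5097, -0.0188, 0.1033]
eef_rot: [179.5, -0.2, 131.1]
ft_force: [4.3, 12.9, 4.0]
opening: 0.127
grip_force: 30.7
```

```bash
python3 - <<'E'
from h import *
s=arm.state();p=w2d(s['tool_pos']);print(p,np.degrees(np.arctan2(p[1],p[0]-.084)),s['ft_force'],s['opening'],s['grip_force'])
E
```

```text
[-0.06257882  0.06434011  0.10334504] 156.30114556835517 [ 4.29884146 12.91819668  4.00586451] 0.1269681678636023 30.66897064447403
```

Request:
{"op": "move_arm", "data": {
  "rows": "-0.0008 -0.002 0 0 0 0;0 0 0 0 0 0;0 0 0 0 0 0"
}}

```text
clock: 51.35
tool_pos: [0.5096, -0.0188, 0.1034]
eef_rot: [179.3, -0.3, 131.2]
ft_force: [7.2, 17.0, 1.9]
opening: 0.129
grip_force: 30.9
```

Request:
{"op": "move_arm", "data": {
  "rows": "0.0012 0.003 0 0 0 0;0 0 0 0 0 0;0 0 0 0 0 0;0 0 0 0 0 0;0 0 -0.02 0 0 0;0 0 -0.03 0 0 0;0 0 -0.04 0 0 0;0 0 -0.04 0 0 0;0 0 -0.04 0 0 0;0 0 0 0 0 0",
  "jaw": 35
}}

```text
clock: 52.35
tool_pos: [0.5111, -0.0227, 0.2343]
eef_rot: [179.8, 0.3, 130.9]
ft_force: [0.7, 0.2, -1.0]
opening: 0.35
grip_force: 0.0
```

Request:
{"op": "move_arm", "data": {
  "rows": "0 0 0 0 0 0.0625;0 0 0 0 0 0.0625;0 0 0 0 0 0.0625;0 0 0 0 0 0.0625;0 0 0 0 0 0.0625;0 0 0 0 0 0.0625;0 0 0 0 0 0.0625;0 0 0 0 0 0.0625;0 0 0 0 0 0.0625;0 0 0 0 0 0.0625;0 0 0 0 0 0.0625;0 0 0 0 0 0.0625;0 0 0 0 0 0;0 0 0 0 0 0;0 0 0 0 0 0"
}}

```text
clock: 53.85
tool_pos: [0.5086, -0.0219, 0.23]
eef_rot: [-180.0, 0.0, 41.0]
ft_force: [-0.3, 0.1, -0.4]
opening: 0.345
grip_force: 0.0
```

```bash
python3 - <<'E'
from h import *
need([.5706,-.2298,.2],41)
s=shot('scene');print([proj(s,[d2w(-.0622,.0622,.132)])[0].round(1)]);u,v=proj(s,[d2w(-.0622,.0622,.132)])[0].astype(int);print(s['img'].max(2)[v-4:v+10,u-7:u+8])
E
```

```text
pos [ 0.5086 -0.0219  0.23  ] rpy [-1.7998e+02  2.0000e-02  4.1040e+01] f [-0.3  0.1 -0.4] op 0.345 gf 0.0 t 53.85
shift [-0.1196  0.2634  0.0399] mm 219.0 wz 0.0003
[array([252.1, 206.3])]
[[137 136 136 137 134 135 134 138 138 137 136 134 135 137 137]
 [134 134 133 135 136 138 135 137 137 136 135 136 137 134 137]
 [133 133 132 135 136 138 136 134 130 134 133 137 136 135 135]
 [132 132 132 133 134 133 125 115 111 121 131 135 137 137 139]
 [136 134 134 130 132 123 104  92  92  98 118 132 135 139 138]
 [135 135 134 131 131 113 100  96  94  90  98 123 135 134 135]
 [138 135 132 131 131 114  99  95  89  77  87 124 135 133 135]
 [136 136 133 135 133 114  89  79  73  63  82 122 136 131 132]
 [125 123 129 134 133 113  89  78  70  65  83 122 132 132 131]
 [105 101 113 121 122 108  90  82  70  64  86 121 133 132 130]
 [109 109 108 108 109 103  96  91  79  66  84 123 135 131 132]
 [111 110 110 109 111 109 107 105  97  84  89 120 132 132 134]
 [109 110 108 112 107 110 110 109 110 106 101 115 128 131 130]
 [110 110 112 112 109 109 110 108 110 109 107 111 117 118 116]]
```

Request:
{"op": "move_arm", "data": {
  "rows": "-0.0149 0.0329 0 0 0 0;-0.0149 0.0329 0 0 0 0;-0.0149 0.0329 0 0 0 0;-0.0149 0.0329 0 0 0 0;-0.0149 0.0329 0 0 0 0;-0.0149 0.0329 0 0 0 0;-0.0149 0.0329 0 0 0 0;-0.0149 0.0329 0 0 0 0;0 0 0.03 0 0 0;0 0 0.03 0 0 0;0 0 0.03 0 0 0;0 0 0 0 0 0;0 0 0 0 0 0;0 0 0 0 0 0;0 0 0 0 0 0"
}}

```text
clock: 55.4
tool_pos: [0.5715, -0.2299, 0.1643]
eef_rot: [179.9, -0.1, 41.0]
ft_force: [-0.2, 0.4, 0.9]
opening: 0.35
grip_force: 0.0
```

```bash
python3 - <<'E'
from h import *
need([.5706,-.2298,.104],41)
E
```

```text
pos [ 0.5715 -0.2299  0.1643] rpy [ 1.7986e+02 -5.0000e-02  4.0970e+01] f [-0.2  0.4  0.9] op 0.35 gf 0.0 t 55.4
shift [-0.001  -0.0011  0.0805] mm 60.4 wz -0.0003
```

Request:
{"op": "move_arm", "data": {
  "rows": "-0.0007 -0.0007 0.02 0 0 0;0 0 0.02 0 0 0;0 0 0.02 0 0 0;0 0 0.0205 0 0 0;0 0 0 0 0 0;0 0 0 0 0 0;0 0 0 0 0 0"
}}

```text
clock: 56.1
tool_pos: [0.5707, -0.2299, 0.1038]
eef_rot: [179.9, -0.0, 41.0]
ft_force: [-0.4, -0.2, -0.0]
opening: 0.351
grip_force: 0.0
```

Request:
{"op": "move_arm", "data": {
  "rows": "0 0 0 0 0 0;0 0 0 0 0 0;0 0 0 0 0 0;0 0 0 0 0 0;0 0 0 0 0 0;0 0 0 0 0 0;0 0 0 0 0 0;0 0 0 0 0 0",
  "jaw": 0
}}

```text
clock: 56.9
tool_pos: [0.5706, -0.2297, 0.1035]
eef_rot: [179.9, -0.0, 41.0]
ft_force: [-0.6, -0.2, 5.6]
opening: 0.129
grip_force: 29.4
```

```bash
python3 - <<'E'
from h import *
arc(.084,0,.159,-116.6,-157.0,11)
E
```

```text
start err [0.0001 0.0003 0.    ] f [-0.6 -0.2  5.6] op 0.12947102381122308 29.3572998046875
-0.0043 -0.0128;-0.0030 -0.0132;-0.0022 -0.0134;-0.0013 -0.0135;-0.0005 -0.0136;0.0004 -0.0136;0.0013 -0.0135;0.0021 -0.0134;0.0030 -0.0133;0.0038 -0.0130;0.0047 -0.0128
```

Request:
{"op": "move_arm", "data": {
  "rows": "-0.0043 -0.0128 0 0 0 0;-0.003 -0.0132 0 0 0 0;-0.0022 -0.0134 0 0 0 0;-0.0013 -0.0135 0 0 0 0;-0.0005 -0.0136 0 0 0 0;0.0004 -0.0136 0 0 0 0;0.0013 -0.0135 0 0 0 0;0.0021 -0.0134 0 0 0 0;0.003 -0.0133 0 0 0 0;0.0038 -0.013 0 0 0 0;0.0047 -0.0128 0 0 0 0;0.0008 -0.002 0 0 0 0;0.0008 -0.002 0 0 0 0;0 0 0 0 0 0;0 0 0 0 0 0;0 0 0 0 0 0"
}}

```text
clock: 58.5
tool_pos: [0.4992, -0.1456, 0.1034]
eef_rot: [179.6, 0.3, 40.8]
ft_force: [-1.1, -11.4, 4.3]
opening: 0.129
grip_force: 30.5
```

```bash
python3 - <<'E'
from h import *
s=arm.state();p=w2d(s['tool_pos']);print(p,np.degrees(np.arctan2(p[1],p[0]-.084)),s['ft_force'],s['opening'],s['grip_force'])
E
```

```text
[-0.06414944 -0.06291434  0.10340285] -156.9906162471435 [ -1.08632003 -11.39148989   4.25922798] 0.1286448327464459 30.518047213554382
```

Request:
{"op": "move_arm", "data": {
  "rows": "0.0008 -0.002 0 0 0 0;0 0 0 0 0 0;0 0 0 0 0 0"
}}

```text
clock: 58.8
tool_pos: [0.4992, -0.1455, 0.1034]
eef_rot: [179.5, 0.4, 40.8]
ft_force: [0.7, -15.1, 1.6]
opening: 0.126
grip_force: 30.4
```

Request:
{"op": "move_arm", "data": {
  "rows": "-0.0016 0.004 0 0 0 0;0 0 0 0 0 0;0 0 0 0 0 0;0 0 0 0 0 0;0 0 -0.02 0 0 0;0 0 -0.03 0 0 0;0 0 -0.04 0 0 0;0 0 -0.04 0 0 0;-0.0325 -0.0325 0 0 0 0;-0.0325 -0.0325 0 0 0 0;-0.0325 -0.0325 0 0 0 0;0 0 0 0 0 0;0 0 0 0 0 0",
  "jaw": 35
}}

```text
clock: 60.1
tool_pos: [0.3966, -0.1357, 0.2002]
eef_rot: [180.0, -0.0, 40.9]
ft_force: [0.6, -0.6, 0.5]
opening: 0.349
grip_force: 0.0
```

Request:
{"op": "move_arm", "data": {
  "rows": "0 0 0 0 0 -0.0625;0 0 0 0 0 -0.0625;0 0 0 0 0 -0.0625;0 0 0 0 0 -0.0625;0 0 0 0 0 -0.0625;0 0 0 0 0 -0.0625;0 0 0 0 0 0;0 0 0 0 0 0"
}}

```text
clock: 60.9
tool_pos: [0.3975, -0.136, 0.1999]
eef_rot: [180.0, 0.0, 85.8]
ft_force: [0.8, -0.5, -0.2]
opening: 0.353
grip_force: 0.0
```

```bash
python3 - <<'E'
from h import *
s=shot('scene');t=shot('top')
X=d2w(-.1372,-.0044,.132);print(X)
for c in(s,t):
    u,v=proj(c,[X])[0];print(u,v);u,v=int(u),int(v);print(c['img'].max(2)[v-8:v+10,u-10:u+10])
need(X+[0,0,.07],86)
U,V=proj(s,[[*D,.1]])[0].astype(int);u,v=proj(t,[[*D,.1]])[0].astype(int)
im=np.hstack([cv2.resize(c['img'][b-50:b+50,a-44:a+44],None,fx=4.5,fy=4.5,interpolation=cv2.INTER_CUBIC) for c,a,b in((s,U,V),(t,u,v+15))])
cv2.imwrite('pics/c12.png',im[:,:,::-1])
E
```

```text
[ 0.43042728 -0.08211869  0.132     ]
214.76433110755082 195.5012551149802
[[132 131 132 131 128 129 132 133 129 131 130 128 132 134 133 136 135 134
  135 135]
 [134 133 135 129 131 132 131 130 129 132 129 131 131 130 131 133 132 132
  134 136]
 [133 133 134 131 131 131 130 131 129 130 131 131 130 130 131 129 130 131
  134 132]
 [130 130 132 129 130 129 130 129 132 133 132 132 134 130 129 131 131 129
  131 131]
 [129 130 133 134 131 130 129 132 134 135 132 133 131 129 131 131 132 132
  131 130]
 [129 133 135 132 131 131 132 132 133 133 133 131 132 130 132 133 133 132
  131 132]
 [129 131 132 131 130 132 132 135 135 132 129 129 130 129 130 131 133 132
  132 130]
 [128 129 130 131 130 131 134 131 130 133 121 119 122 125 129 130 131 131
  131 132]
 [131 129 130 132 132 132 129 131 129 122 108  96 100 123 127 129 129 130
  129 132]
 [131 131 129 130 132 129 129 130 130 108  96  91  78 109 126 130 131 131
  133 132]
 [130 132 129 130 131 132 130 132 131 106  93  84  68  95 123 131 130 133
  131 132]
 [129 128 127 127 130 130 134 135 134 108  82  72  62  90 123 131 129 132
  131 133]
 [126
[... 1523 characters left out ...]
 118 130 153 158 154 153 151
  154 153]
 [170 166 150 149 152 153 151 150 151 149 151 153 157 159 153 152 152 153
  158 157]
 [172 170 152 147 151 151 150 152 156 155 157 161 160 159 156 153 154 158
  162 161]
 [174 174 165 153 152 148 150 155 160 160 158 156 158 158 157 153 156 158
  161 160]
 [174 176 172 165 153 150 151 156 159 159 159 157 159 160 159 157 157 156
  158 156]
 [174 176 173 167 157 156 155 155 155 157 158 156 159 161 162 160 158 156
  153 150]
 [177 175 174 175 177 173 156 151 152 156 159 156 158 160 160 163 159 155
  150 150]]
pos [ 0.3971 -0.1359  0.1999] rpy [179.99  -0.    85.87] f [ 0.3 -0.5  0.8] op 0.351 gf 0.0 t 61.0
shift [ 0.0748  0.0391 -0.0028] mm 63.3 wz -0.0011
```

View pics/c12.png

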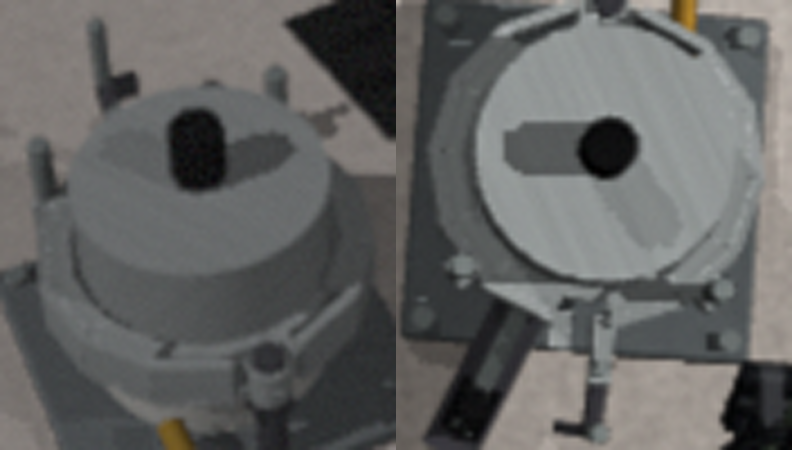

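Both jaws are shut round the flanges, latch stands open with its pin at top crop (600,433), scene crop (97,25).

```bash
python3 - <<'E'
from h import *
s=loadc('scene');t=loadc('top')
X,e=tri(ray(t,337.3,268.4),ray(s,215.5,195.8));print(X,e);p=w2d(X);print(p)
d=p[:2]-[-.105,-.009];print(np.hypot(*d),np.degrees(np.arctan2(d[1],d[0])))
need([X[0],X[1],.15],86)
E
```

```text
[ 0.42976619 -0.08253634  0.1306523 ] [np.float64(0.0022683289162329086), np.float64(0.0022683289162329333)]
[-0.13783035 -0.00486274  0.1306523 ]
0.033090014760249926 172.81748596439846
pos [ 0.3971 -0.1359  0.1999] rpy [179.99  -0.    85.87] f [ 0.3 -0.5  0.8] op 0.351 gf 0.0 t 61.0
shift [0.0741 0.0383 0.0665] mm 80.0 wz -0.0011
```

Request:
{"op": "move_arm", "data": {
  "rows": "0.025 0.013 0 0 0 0;0.025 0.013 0 0 0 0;0.0241 0.0123 0 0 0 0;0 0 0.022 0 0 0;0 0 0.022 0 0 0;0 0 0.022 0 0 0;0 0 0 0 0 0;0 0 0 0 0 0;0 0 0 0 0 0"
}}

```text
clock: 61.9
tool_pos: [0.4299, -0.0828, 0.1513]
eef_rot: [179.9, 0.0, 85.9]
ft_force: [-0.0, -0.1, 0.8]
opening: 0.346
grip_force: 0.0
```

```bash
python3 - <<'E'
from h import *
need([.4300,-.0824,.103],86)
E
```

```text
pos [ 0.4299 -0.0828  0.1513] rpy [1.7993e+02 2.0000e-02 8.5920e+01] f [-0.  -0.1  0.8] op 0.346 gf 0.0 t 61.9
shift [ 0.0005 -0.      0.0643] mm 48.3 wz -0.0007
```

Request:
{"op": "move_arm", "data": {
  "rows": "0.0004 0 0.02 0 0 0;0 0 0.02 0 0 0;0 0 0.02 0 0 0;0 0 0.004 0 0 0;0 0 0 0 0 0;0 0 0 0 0 0"
}}

```text
clock: 62.5
tool_pos: [0.43, -0.0825, 0.1033]
eef_rot: [179.9, 0.0, 85.9]
ft_force: [0.1, -0.4, -0.6]
opening: 0.351
grip_force: 0.0
```

Request:
{"op": "move_arm", "data": {
  "rows": "0 0 0 0 0 0;0 0 0 0 0 0;0 0 0 0 0 0;0 0 0 0 0 0;0 0 0 0 0 0;0 0 0 0 0 0;0 0 0 0 0 0;0 0 0 0 0 0",
  "jaw": 0
}}

```text
clock: 63.3
tool_pos: [0.4304, -0.0825, 0.1032]
eef_rot: [179.9, 0.0, 86.0]
ft_force: [1.4, 0.5, 5.6]
opening: 0.1
grip_force: 30.0
```

```bash
python3 - <<'E'
from h import *
arc(-.105,-.009,.0325,172.5,90,9)
E
```

```text
start err [ 0. -0.  0.] f [1.4 0.5 5.6] op 0.10043498419212465 29.99508172273636
0.0068 0.0014;0.0065 0.0025;0.0060 0.0035;0.0053 0.0044;0.0046 0.0052;0.0037 0.0059;0.0027 0.0064;0.0017 0.0067;0.0006 0.0069
```

Request:
{"op": "move_arm", "data": {
  "rows": "0.0068 0.0014 0 0 0 0;0.0065 0.0025 0 0 0 0;0.006 0.0035 0 0 0 0;0.0053 0.0044 0 0 0 0;0.0046 0.0052 0 0 0 0;0.0037 0.0059 0 0 0 0;0.0027 0.0064 0 0 0 0;0.0017 0.0067 0 0 0 0;0.0006 0.0069 0 0 0 0;0 0.002 0 0 0 0;0 0 0 0 0 0;0 0 0 0 0 0;0 0 0 0 0 0"
}}

```text
clock: 64.6
tool_pos: [0.4625, -0.0553, 0.1027]
eef_rot: [-179.8, -0.1, 85.9]
ft_force: [-5.8, 1.9, 13.6]
opening: 0.104
grip_force: 31.1
```

```bash
python3 - <<'E'
from h import *
s=arm.state();print(w2d(s['tool_pos']),s['ft_force'],s['opening'],s['grip_force'])
E
```

```text
[-0.10712039  0.0245698   0.10273668] [-5.77139368  1.92672137 13.58524756] 0.10438488597709171 31.131162643432617
```

Request:
{"op": "move_arm", "data": {
  "rows": "0 0.002 -0.001 0 0 0;0 0.002 0 0 0 0;0 0 0 0 0 0;0 0 0 0 0 0"
}}

```text
clock: 65.0
tool_pos: [0.4644, -0.0553, 0.1028]
eef_rot: [-179.6, -0.1, 85.9]
ft_force: [-7.2, 3.2, 11.1]
opening: 0.105
grip_force: 30.8
```

```bash
python3 - <<'E'
from h import *
s=arm.state();print(w2d(s['tool_pos']),s['ft_force'],s['opening'],s['grip_force'])
E
```

```text
[-0.10518162  0.02476383  0.10277413] [-7.16288715  3.24965932 11.07317479] 0.1049247326043195 30.83505928516388
```

Request:
{"op": "move_arm", "data": {
  "rows": "0 0.002 -0.002 0 0 0;0 0.002 0 0 0 0;0 0 0 0 0 0;0 0 0 0 0 0"
}}

```text
clock: 65.4
tool_pos: [0.4648, -0.0552, 0.1029]
eef_rot: [-179.3, -0.1, 85.9]
ft_force: [-8.6, 1.2, 3.6]
opening: 0.107
grip_force: 30.6
```

```bash
python3 - <<'E'
from h import *
s=arm.state();print(w2d(s['tool_pos']),s['ft_force'],s['opening'],s['grip_force'])
E
```

```text
[-0.10483339  0.02486835  0.10288676] [-8.6317199   1.2093689   3.57879541] 0.10660709590512057 30.623579621315002
```

Request:
{"op": "move_arm", "data": {
  "rows": "0 0.003 0 0 0 0;0 0.002 0 0 0 0;0 0 0 0 0 0;0 0 0 0 0 0"
}}

```text
clock: 65.8
tool_pos: [0.4651, -0.0549, 0.1027]
eef_rot: [-179.0, -0.1, 85.9]
ft_force: [-18.7, 3.2, 13.8]
opening: 0.106
grip_force: 32.0
```

Request:
{"op": "move_arm", "data": {
  "rows": "0 -0.006 0 0 0 0;0 0 0 0 0 0;0 0 0 0 0 0;0 0 0 0 0 0;0 0 0 0 0 0;0 0 -0.02 0 0 0;0 0 -0.03 0 0 0;0 0 -0.04 0 0 0;0 0 -0.04 0 0 0;0 -0.04 0 0 0 0;0 -0.04 0 0 0 0;0 0 0 0 0 0;0 0 0 0 0 0",
  "jaw": 35
}}

```text
clock: 67.1
tool_pos: [0.4105, -0.0525, 0.2025]
eef_rot: [179.9, 0.0, 85.9]
ft_force: [0.5, 0.4, 0.1]
opening: 0.35
grip_force: 0.0
```

```bash
python3 - <<'E'
from h import *
print(arm.state()['clock'],arm.state()['tool_pos'],arm.state()['ft_force'])
s=shot('scene');t=shot('top')
for X in(d2w(-.105,.0235,.132),):
  for c in(s,t):
    u,v=proj(c,[X])[0];print(u,v);u,v=int(u),int(v);print(c['img'].max(2)[v-5:v+7,u-7:u+8])
for c in(s,t):print(circ(c,*D,.140,.064,.006,6))
a=cv2.imread('pics/scene0.png')[:,:,::-1].astype(int);d=abs(s['img'].astype(int)-a).max(2)>40
for n,(x0,x1,y0,y1) in dict(magnet=(363,388,172,197),cleaner=(100,128,222,264),driver=(315,355,260,328)).items():print(n,d[y0:y1,x0:x1].sum())
E
```

```text
67.1 [ 0.41054952 -0.05246081  0.20253888] [0.50197833 0.4129028  0.0590255 ]
230.2656785553481 200.16784070437959
[[134 132 131 130 129 130 129 131 130 133 133 134 133 133 132]
 [133 134 131 129 129 130 131 130 130 132 132 133 134 133 133]
 [131 132 131 130 130 130 131 131 130 130 131 130 131 129 128]
 [130 130 128 130 131 130 130 131 128 126 128 129 130 129 132]
 [130 131 128 128 125 122 122 126 128 126 128 129 130 131 132]
 [130 131 130 127 109 100 105 116 126 129 128 130 133 134 135]
 [130 131 132 126 105  95  90  94 125 133 133 133 133 133 135]
 [130 129 130 121 102  93  79  75 118 135 135 133 132 131 129]
 [128 130 130 126  98  79  68  62 114 135 134 133 132 130 130]
 [129 131 132 131 100  75  64  63 114 133 134 130 130 130 134]
 [129 132 133 134 104  79  66  64 110 131 132 130 132 130 132]
 [130 133 133 131 105  82  65  62 101 125 131 133 131 129 127]]
324.4806046587289 252.19694421334088
[[69 57 51 51 45 34 36 49 68 70 69 65 68 66 63]
 [69 52 50 46 28 17 31 54 74 72 74 71 70 70 68]
 [59 50 47 35 15 11 32 59 74 75 74 72 74 73 72]
 [54 50 43 20  7 15 41 70 76 77 76 78 77 73 74]
 [50 48 36 14 11 22 51 77 81 81 78 77 76 77 76]
 [46 35 20  9 12 26 60 82 83 79 79 79 80 81 79]
 [25 14 11 10 16 36 67 84 83 82 81 82 82 81 79]
 [11  8 11 11 17 46 78 86 85 85 84 82 82 81 81]
 [12  9 13 11 24 55 84 86 86 85 85 85 83 83 84]
 [12 13  7 14 29 62 87 86 87 86 85 86 86 85 85]
 [12  8 12 16 40 72 90 87 87 87 87 85 86 86 86]
 [12 12 11 20 50 82 91 89 87 87 86 87 86 87 86]]
(np.float64(0.5687671096262336), np.float64(-0.08792092194582213), np.float64(0.06363765117494032), 67)
(np.float64(0.5681135764240509), np.float64(-0.08880229982295582), np.float64(0.06392972921817903), 95)
magnet 73
cleaner 0
driver 120
```

Request:
{"op": "move_arm", "data": {
  "rows": "-0.05 0 -0.02 0 0 0;-0.05 0 -0.02 0 0 0;-0.05 0 -0.02 0 0 0;-0.05 0 0 0 0 0;-0.05 0 0 0 0 0;-0.05 0 0 0 0 0;-0.05 0 0 0 0 0;0 0 0 0 0 0;0 0 0 0 0 0"
}}

```text
clock: 68.1
tool_pos: [0.3919, -0.3149, 0.2465]
eef_rot: [-180.0, -0.1, 85.9]
ft_force: [-0.3, 1.1, -0.1]
opening: 0.349
grip_force: 0.0
```

```bash
python3 - <<'E'
from h import *
s=shot('scene');t=shot('top');print(arm.state()['tool_pos'])
for X in(d2w(-.105,.0235,.132),d2w(-.0622,.0622,.132),d2w(-.0622,-.0622,.132)):
  for c in(s,t):
    u,v=proj(c,[X])[0];print(u.round(1),v.round(1));u,v=int(u),int(v);print(c['img'].max(2)[v-5:v+6,u-6:u+7])
for c,f in((s,'scene0'),(t,'top0')):
  a=cv2.imread(f'pics/{f}.png')[:,:,::-1];
  for im in(a,c['img']):
    h=cv2.cvtColor(np.ascontiguousarray(im),cv2.COLOR_RGB2HSV);m=(((h[...,0]<6)|(h[...,0]>174))&(h[...,1]>170)&(h[...,2]>80)).astype(np.uint8)
    k,l,st,ce=cv2.connectedComponentsWithStats(m);print(f,[(ce[i].round(1).tolist(),int(st[i,4])) for i in range(1,k) if st[i,4]>60])
E
```

```text
[ 0.39189482 -0.31339718  0.24677336]
230.3 200.2
[[132 129 130 128 128 132 130 130 131 130 132 133 133]
 [132 130 127 128 129 128 131 130 129 132 131 133 132]
 [129 128 129 128 129 130 127 129 129 129 130 128 129]
 [129 130 130 129 129 129 129 128 127 127 127 129 128]
 [131 130 128 120 115 121 125 127 124 126 128 128 130]
 [130 129 123  98  82  99 114 125 128 128 130 132 133]
 [130 132 117  80  69  84  92 120 132 132 131 131 132]
 [130 130 116  79  76  78  75 117 133 132 133 130 130]
 [128 130 122  79  59  58  63 115 132 133 131 130 127]
 [129 132 131  88  53  57  60 116 130 131 128 128 130]
 [130 131 131  89  61  61  60 110 130 132 130 128 129]]
324.5 252.2
[[ 54  47  48  48  53  69  62  55  56  70 115 139 137]
 [ 53  47  47  48  57  61  47  56  58  77 129 140 143]
 [ 49  46  44  56  81  57  39  50  52  70 110 127 151]
 [ 47  45  53  93 136 124  70  53  56  86 139 144 141]
 [ 47  47  71 126 147 131  76  66  83 107 112  86  93]
 [ 45  53  94 144 150 131  67  69  98  81  72  56  58]
 [ 48  69 124 149 152 134  66  69  96  73  64  55  52]
 [ 53  92 140 149 152 138  73  49  70  63  55  
[... 2156 characters left out ...]
128 134 152 154 147 138 120  90  81  80  79  84]
 [125 131 147 141 138 138 104 104 106 103  87  82  86]
 [ 79  81  86  80  72  65  76 110 114 116 115 102  87]
 [ 66  68  67  61  40  38  76 114 117 119 119 108  88]
 [ 67  68  66  62  35  33  68 112 118 118 116 102  91]
 [ 67  65  58  62  45  29  45  82 109 110  99  85  90]
 [ 71  69  54  49  69  73  59  55  69  76  80  81  90]
 [ 96  82  73  55  69 123 120  70  74  78  79  80  89]
 [ 86  82  82  75  64  82  92  78  78  79  80  81  93]]
scene0 [([374.5, 179.7], 101), ([340.5, 306.5], 347)]
scene0 [([375.2, 180.7], 82), ([340.5, 306.6], 340)]
top0 [([276.7, 126.6], 275), ([139.0, 238.8], 304)]
top0 [([276.7, 126.6], 276), ([139.3, 237.4], 256)]
```

```bash
python3 - <<'E'
from h import *
s=loadc('scene');t=loadc('top')
for n,a,b,S in(('L',(308.8,231.7),(252.6,206.6),(-.0622,.0622)),('R',(367.1,235.2),(201.3,223.0),(-.0622,-.0622)),('latch',(326.0,251.9),(228.7,200.6),(-.105,.0235))):
    X,e=tri(ray(t,*a),ray(s,*b));p=w2d(X);q=w2d(onz(t,*a,.132));print(n,p.round(4),np.round(e[0],4),'top@132',q.round(4),'scene@132',w2d(onz(s,*b,.132)).round(4),S)
    for w in(p,q):print('   hinge ang',np.degrees(np.arctan2(w[1],w[0]-.084)).round(2),np.hypot(w[0]-.084,w[1]).round(4))
u,v=proj(t,[d2w(-.1,0,.12)])[0].astype(int)
g=t['img'].max(2);print(u,v);print(g[230:262:1,316:372:2])
E
```

```text
L [-0.0617  0.0621  0.1316] 0.0011 top@132 [-0.0621  0.0611  0.132 ] scene@132 [-0.0609  0.0629  0.132 ] (-0.0622, 0.0622)
   hinge ang 156.92 0.1584
   hinge ang 157.31 0.1584
R [-0.0602 -0.0656  0.1339] 0.0025 top@132 [-0.0608 -0.0682  0.132 ] scene@132 [-0.0611 -0.0629  0.132 ] (-0.0622, -0.0622)
   hinge ang -155.55 0.1584
   hinge ang -154.77 0.16
latch [-0.1043  0.0198  0.1327] 0.0005 top@132 [-0.1041  0.0202  0.132 ] scene@132 [-0.1052  0.0196  0.132 ] (-0.105, 0.0235)
   hinge ang 174.0 0.1893
   hinge ang 173.87 0.1892
334 250
[[ 88  87  60  41  90 143 148 142 139 148 142 142 143 145 142 143 143 141
  147 107  98 127 126 129 125 118  84  83]
 [ 89  95  73  53  46  96 147 144 142 146 145 140 144 146 144 141 143 142
  131  79 121 130 126 151 136 101  79  82]
 [ 90  90  79  67  54  47  93 140 142 147 147 143 145 145 146 142 143 126
   85  96 129 128 134 154 138  90  80  84]
 [ 85  86  84  68  65  53  45  72 115 140 149 142 144 144 146 132 126  82
   91 129 127 125 147 138 104 106  87  86]
 [ 88  89  93  85  73  71  59  50  56  66 104 101  97  98  95  73  78  68
   74  85  81  7
[... 2486 characters left out ...]
 47  94 146 147 139 137 133 143 144 138 125 140 138 141 148 154 156 150
  151 151 144 151 151 146 144 147 148 149]
 [ 48 123 147 151 147 150 143 148 153 150 143 111 120 143 147 151 154 149
  152 153 149 150 150 145 144 149 149 149]
 [ 52 140 148 147 147 147 143 143 150 147 152 143 146 147 142 147 151 153
  153 155 153 152 147 149 147 152 149 154]
 [ 68 145 145 142 146 148 139 143 145 145 151 152 151 148 143 146 151 155
  154 154 148 152 146 151 148 151 150 151]
 [ 93 147 144 142 149 152 141 146 145 148 144 149 154 147 145 148 149 150
  149 149 146 150 147 152 147 151 153 153]
 [127 148 143 146 150 155 144 143 149 147 146 150 152 150 147 148 149 149
  146 148 144 150 148 154 149 149 154 154]]
```

Camera check: latch pin and right pin both read about 1° open, so the right jaw crept about 3 mm. Press it shut from outside with closed fingers, without gripping.

```bash
python3 - <<'E'
from h import *
need(d2w(-.062,-.108,.19),86)
E
```

```text
pos [ 0.3919 -0.3134  0.2468] rpy [-1.7996e+02 -6.0000e-02  8.5990e+01] f [0.3 0.5 0. ] op 0.351 gf 0.0 t 68.2
shift [0.173  0.13   0.0758] mm 172.0 wz -0.0001
```

Request:
{"op": "move_arm", "data": {
  "rows": "0.0288 0.0217 0 0 0 0;0.0288 0.0217 0 0 0 0;0.0288 0.0217 0 0 0 0;0.0288 0.0217 0 0 0 0;0.0288 0.0217 0 0 0 0;0.029 0.0215 0 0 0 0;0 0 0.04 0 0 0;0 0 0.04 0 0 0;0 0 0.04 0 0 0;0 0 0.04 0 0 0;0 0 0.025 0 0 0;0 0 0 0 0 0;0 0 0 0 0 0;0 0 0 0 0 0",
  "jaw": 0
}}

```text
clock: 69.6
tool_pos: [0.4992, -0.1916, 0.1099]
eef_rot: [179.9, 0.1, 86.0]
ft_force: [0.2, -0.2, -0.8]
opening: 0.0
grip_force: 0.0
```

```bash
python3 - <<'E'
from h import *
print(w2d(arm.state()['tool_pos']))
need(d2w(-.062,-.084,.108),86)
E
```

```text
[-0.06097968 -0.10885907  0.10990376]
pos [ 0.4992 -0.1916  0.1099] rpy [1.7988e+02 6.0000e-02 8.6000e+01] f [ 0.2 -0.2 -0.8] op 0.0 gf 0.0 t 69.6
shift [ 0.0331 -0.0014  0.0025] mm 25.0 wz -0.0000
```

Request:
{"op": "move_arm", "data": {
  "rows": "0.01 -0.0014 0 0 0 0;0.01 0 0 0 0 0;0.008 0 0 0 0 0;0.004 0 0 0 0 0;0.003 0 0 0 0 0;0 0 0 0 0 0;0 0 0 0 0 0"
}}

```text
clock: 70.3
tool_pos: [0.499, -0.1654, 0.1084]
eef_rot: [180.0, -0.0, 85.9]
ft_force: [-0.3, 0.8, -0.0]
opening: 0.002
grip_force: 0.0
```

Request:
{"op": "move_arm", "data": {
  "rows": "0.002 0 0 0 0 0;0.002 0 0 0 0 0;0 0 0 0 0 0;0 0 0 0 0 0"
}}

```text
clock: 70.7
tool_pos: [0.4985, -0.1632, 0.1084]
eef_rot: [-179.9, 0.1, 85.9]
ft_force: [-2.7, -4.3, 1.0]
opening: 0.002
grip_force: 2.3
```

Request:
{"op": "move_arm", "data": {
  "rows": "0.002 0 0 0 0 0;0 0 0 0 0 0;0 0 0 0 0 0"
}}

```text
clock: 71.0
tool_pos: [0.4982, -0.1616, 0.1083]
eef_rot: [-179.9, 0.1, 85.9]
ft_force: [-3.4, -4.1, 1.4]
opening: 0.002
grip_force: 2.3
```

Request:
{"op": "move_arm", "data": {
  "rows": "0.002 0 0 0 0 0;0.002 0 0 0 0 0;0 0 0 0 0 0;0 0 0 0 0 0"
}}

```text
clock: 71.4
tool_pos: [0.4981, -0.1604, 0.1083]
eef_rot: [-179.8, 0.3, 85.8]
ft_force: [-4.4, -9.3, -0.9]
opening: 0.0
grip_force: 4.8
```

Request:
{"op": "move_arm", "data": {
  "rows": "0.002 0 0 0 0 0;0 0 0 0 0 0;0 0 0 0 0 0"
}}

```text
clock: 71.7
tool_pos: [0.4981, -0.1604, 0.1083]
eef_rot: [-179.8, 0.5, 85.8]
ft_force: [-5.7, -13.8, -1.7]
opening: -0.001
grip_force: 6.8
```

Request:
{"op": "move_arm", "data": {
  "rows": "0.002 0 0 0 0 0;0 0 0 0 0 0;0 0 0 0 0 0"
}}

```text
clock: 72.0
tool_pos: [0.4981, -0.1603, 0.1084]
eef_rot: [-179.8, 0.7, 85.8]
ft_force: [-6.5, -17.1, -2.5]
opening: -0.001
grip_force: 8.8
```

Request:
{"op": "move_arm", "data": {
  "rows": "-0.02 0 0 0 0 0;-0.02 0 0 0 0 0;0 0 -0.03 0 0 0;0 0 -0.03 0 0 0;0 -0.04 -0.02 0 0 0;0 -0.04 0 0 0 0;0 -0.03 0 0 0 0;0 0 0 0 0 0;0 0 0 0 0 0;0 0 0 0 0 0"
}}

```text
clock: 73.0
tool_pos: [0.4166, -0.1795, 0.1687]
eef_rot: [179.9, 0.0, 86.0]
ft_force: [-0.2, 0.3, -0.1]
opening: 0.001
grip_force: 0.0
```

```bash
python3 - <<'E'
from h import *
print(w2d(arm.state()['tool_pos']))
need(d2w(-.137,.0235,.11),86)
s=shot('scene');t=shot('top')
for X in(d2w(-.0622,-.0622,.132),d2w(-.105,.0235,.132)):
  for c in(s,t):
    u,v=proj(c,[X])[0];print(u.round(1),v.round(1));u,v=int(u),int(v);print(c['img'].max(2)[v-5:v+6,u-6:u+8])
E
```

```text
[-0.14423808 -0.10255772  0.16868732]
pos [ 0.4166 -0.1795  0.1687] rpy [179.91   0.    85.95] f [-0.2  0.3 -0.1] op 0.001 gf 0.0 t 73.0
shift [0.1681 0.0094 0.0783] mm 139.2 wz -0.0004
201.5 222.6
[[133 134 133 133 131 131 131 131 130 132 132 135 132 132]
 [132 134 135 132 132 134 135 133 131 132 133 134 132 132]
 [133 135 133 133 136 136 135 133 133 134 134 134 133 133]
 [127 133 134 136 134 133 129 128 127 133 136 133 133 134]
 [119 126 130 133 136 126 113 109 112 121 133 137 135 132]
 [118 118 122 128 128 112  94  92  94  97 124 136 133 132]
 [118 118 121 118 113 101  97  94  90  78 110 128 131 128]
 [120 117 119 116 104  99  94  91  78  69 102 121 122 121]
 [117 122 119 120 117  93  82  73  65  58  86 111 121 119]
 [118 117 119 119 118  97  81  76  66  50  74 113 123 121]
 [117 119 118 118 119 101  86  76  65  49  70 117 128 127]]
364.3 235.7
[[138 135 131 133 134 135 133 128 110  92  86  86  90 113]
 [136 134 132 136 135 133 128 110  93  87  87  86  90 115]
 [133 133 139 149 149 133 110  91  88  87  87  86  92 119]
 [135 137 143 161 183 153  98  82  88  86  87  87  92 120]
 [13
[... 1033 characters left out ...]
 108  74  61  59  85 124 135 133 132]]
324.5 252.2
[[ 60  53  50  50  45  58  59  75 124 150 153 150 136  91]
 [ 57  50  50  50  50  60  59  83 138 148 151 147 126  88]
 [ 52  49  50  53  50  56  56  61  85  95 114 116 103  73]
 [ 52  49  58  72  60  54  73 109 140 143 148 151 138  99]
 [ 50  52  76 110  66  65  72  77  81  78  82  92  86  80]
 [ 49  58  91 108  58  71  76  73  63  55  56  59  58  60]
 [ 51  75 123 111  47  62  73  70  59  56  57  56  56  53]
 [ 57 100 150 135  56  44  54  55  53  57  58  55  57  50]
 [ 73 131 154 154 139 110 108 109 103  85  78  64  67  70]
 [ 99 151 156 159 158 150 150 152 152 149 144 143 153 159]
 [130 158 158 161 162 157 158 159 160 157 153 153 159 164]]
```

Request:
{"op": "move_arm", "data": {
  "rows": "0.04 0 0 0 0 0;0.04 0 0 0 0 0;0.04 0 0 0 0 0;0.04 0.001 0 0 0 0;0.0081 0 0 0 0 0;0 0 0.03 0 0 0;0 0 0.03 0 0 0;0 0 0.018 0 0 0;0 0 0 0 0 0;0 0 0 0 0 0;0 0 0 0 0 0"
}}

```text
clock: 74.2
tool_pos: [0.4258, -0.0537, 0.1107]
eef_rot: [179.9, 0.0, 85.9]
ft_force: [0.0, -0.0, -0.8]
opening: 0.002
grip_force: 0.0
```

```bash
python3 - <<'E'
from h import *
print(w2d(arm.state()['tool_pos']))
need(d2w(-.1245,.0235,.11),86)
E
```

```text
[-0.14377675  0.02360756  0.11065054]
pos [ 0.4258 -0.0537  0.1107] rpy [1.7992e+02 2.0000e-02 8.5940e+01] f [ 0.  -0.  -0.8] op 0.002 gf 0.0 t 74.2
shift [-0.0001  0.0257  0.0009] mm 19.3 wz -0.0005
```

Request:
{"op": "move_arm", "data": {
  "rows": "0 0.008 0 0 0 0;0 0.008 0 0 0 0;0 0.006 0 0 0 0;0 0.003 0 0 0 0;0 0 0 0 0 0;0 0 0 0 0 0"
}}

```text
clock: 74.8
tool_pos: [0.4434, -0.0545, 0.1098]
eef_rot: [-180.0, -0.0, 86.0]
ft_force: [0.8, -0.7, -0.3]
opening: 0.002
grip_force: 0.0
```

Request:
{"op": "move_arm", "data": {
  "rows": "0 0.003 0 0 0 0;0 0.002 0 0 0 0;0 0 0 0 0 0;0 0 0 0 0 0"
}}

```text
clock: 75.2
tool_pos: [0.4466, -0.0547, 0.1098]
eef_rot: [-179.9, -0.0, 85.9]
ft_force: [-3.1, -1.1, 0.7]
opening: 0.002
grip_force: 1.5
```

Request:
{"op": "move_arm", "data": {
  "rows": "0 0.003 0 0 0 0;0 0 0 0 0 0;0 0 0 0 0 0"
}}

```text
clock: 75.5
tool_pos: [0.447, -0.0547, 0.1095]
eef_rot: [-179.7, 0.0, 85.9]
ft_force: [-8.3, 0.7, 5.4]
opening: -0.001
grip_force: 4.2
```

Request:
{"op": "move_arm", "data": {
  "rows": "0 -0.02 0 0 0 0;0 -0.02 0 0 0 0;0 0 -0.03 0 0 0;0 0 -0.03 0 0 0;0.04 0 -0.03 0 0 0;0.04 0 0 0 0 0;0.036 0 0 0 0 0;0 0.03 0 0 0 0;0 0.03 0 0 0 0;0 0.03 0 0 0 0;0 0.02 0 0 0 0;0 0 0 0 0 0;0 0 0 0 0 0;0 0 0 0 0 0"
}}

```text
clock: 76.9
tool_pos: [0.5072, 0.0281, 0.1773]
eef_rot: [-180.0, -0.0, 85.9]
ft_force: [0.3, 0.8, -0.4]
opening: -0.0
grip_force: 0.0
```

```bash
python3 - <<'E'
from h import *
print(w2d(arm.state()['tool_pos']))
need(d2w(-.062,.108,.11),86)
E
```

```text
[-0.06830558  0.11094131  0.17730785]
pos [0.5072 0.0281 0.1773] rpy [-1.7996e+02 -1.0000e-02  8.5950e+01] f [ 0.3  0.8 -0.4] op -0.0 gf 0.0 t 76.9
shift [-0.0039  0.0085  0.0897] mm 67.7 wz -0.0004
```

Request:
{"op": "move_arm", "data": {
  "rows": "0 0.008 0.03 0 0 0;0 0 0.03 0 0 0;0 0 0.03 0 0 0;0 0 0 0 0 0;-0.01 0 0 0 0 0;-0.01 0 0 0 0 0;-0.01 0 0 0 0 0;-0.006 0 0 0 0 0;-0.003 0 0 0 0 0;0 0 0 0 0 0;0 0 0 0 0 0"
}}

```text
clock: 78.0
tool_pos: [0.5122, -0.0016, 0.1101]
eef_rot: [180.0, 0.0, 86.0]
ft_force: [-0.2, 1.6, 0.6]
opening: -0.001
grip_force: 0.8
```

Request:
{"op": "move_arm", "data": {
  "rows": "-0.003 0 0 0 0 0;0 0 0 0 0 0;0 0 0 0 0 0"
}}

```text
clock: 78.3
tool_pos: [0.5117, -0.0029, 0.1099]
eef_rot: [-180.0, -0.1, 86.0]
ft_force: [-0.8, 4.8, 3.6]
opening: -0.004
grip_force: 2.5
```

Request:
{"op": "move_arm", "data": {
  "rows": "-0.003 0 0 0 0 0;0 0 0 0 0 0;0 0 0 0 0 0"
}}

```text
clock: 78.6
tool_pos: [0.5117, -0.003, 0.11]
eef_rot: [-180.0, -0.4, 86.1]
ft_force: [-0.2, 11.5, 3.1]
opening: 0.002
grip_force: 5.7
```

Request:
{"op": "move_arm", "data": {
  "rows": "0.02 0 0 0 0 0;0.02 0 0 0 0 0;0 0 -0.04 0 0 0;0 0 -0.04 0 0 0;0 0 -0.04 0 0 0;0 -0.04 0 0 0 0;0.02 -0.04 0 0 0 0;0.03 -0.04 0 0 0 0;0.03 -0.03 0 0 0 0;0 0 0 0 0 0;0 0 0 0 0 0;0 0 0 0 0 0"
}}

```text
clock: 79.8
tool_pos: [0.4068, 0.0915, 0.2001]
eef_rot: [179.9, 0.0, 86.0]
ft_force: [0.2, 0.4, -0.5]
opening: 0.005
grip_force: 0.0
```

```bash
python3 - <<'E'
from h import *
s=shot('scene');t=shot('top');print(arm.state()['tool_pos'],arm.state()['clock'])
for X in(d2w(-.0622,.0622,.132),d2w(-.0622,-.0622,.132),d2w(-.105,.0235,.132)):
  for c in(s,t):
    u,v=proj(c,[X])[0];print(u.round(1),v.round(1));u,v=int(u),int(v);print(c['img'].max(2)[v-4:v+5,u-6:u+8])
for c in(s,t):print(circ(c,*D,.140,.064,.006,6))
E
```

```text
[0.40671087 0.09121593 0.19991975] 79.9
252.1 206.3
[[134 132 130 132 130 132 135 135 134 132 134 131 134 134]
 [129 128 133 133 133 132 134 133 135 134 134 134 132 133]
 [130 130 131 134 134 134 132 128 129 131 133 135 132 131]
 [130 129 129 132 132 125 113 109 117 129 133 133 135 135]
 [133 129 128 130 126 108  95  90  91 108 127 132 134 135]
 [131 130 128 128 114  98  94  92  85  87 118 130 131 132]
 [130 127 128 128 109  95  93  86  76  86 120 131 130 133]
 [132 130 132 130 109  88  77  71  64  83 121 132 130 130]
 [121 125 130 130 109  85  76  70  61  81 119 130 129 129]]
308.3 231.7
[[ 50  53  49  48  63  81  83  83  81  82  84  85  85  85]
 [ 52  51  49  47  49  69  85  83  82  81  82  85  87  84]
 [ 51  52  52  48  50  75  94  88  85  81  82  83  84  85]
 [ 54  51  52  61  87 106 112 113 109  89  83  82  83  85]
 [ 53  54  63  80  91 112 115 116 110  93  86  82  81  84]
 [ 54  54  57  73  79 108 116 117 113 101  91  85  82  81]
 [ 52  53  49  52  63 105 115 115 102  80  82  83  81  77]
 [ 50  51  49  41  41  55  71  91  97  64  72  87  86  81]
 [ 50  51  51  48  49  63  85 10
[... 1711 characters left out ...]
64 107 136 140 138]
 [ 48  45  46  56  78  58  43  51  49  58  92 123 149 147]
 [ 45  45  53  91 133 119  60  51  58  88 134 140 138 112]
 [ 44  46  68 123 144 126  56  59  89 106 103  80  79  84]
 [ 46  52  92 141 147 126  57  85 111 118 107  59  51  56]
 [ 45  67 120 147 150 128  53  79 112 119 106  69  51  52]
 [ 52  89 138 147 149 128  45  54  93 103  85  58  51  49]
 [ 67 118 140 143 147 133  93  73  63  65  62  58  64  63]
 [ 91 138 143 144 146 140 135 137 135 132 129 131 138 144]]
(np.float64(0.5688160186421191), np.float64(-0.08800095013971765), np.float64(0.06349624924780897), 66)
(np.float64(0.5682105501993658), np.float64(-0.08885131892922987), np.float64(0.06363869200610514), 94)
```

Right pin reads about 2 px (4 mm) open again, after the latch/left press. Press the right jaw shut once more, then check all pins.

```bash
python3 - <<'E'
from h import *
need(d2w(-.15,-.108,.2),86)
E
```

```text
pos [0.4067 0.0912 0.1999] rpy [1.7998e+02 2.0000e-02 8.5900e+01] f [ 0.5  0.  -0.6] op -0.001 gf 0.0 t 79.9
shift [-3.664e-01  3.130e-02  1.000e-04] mm 275.8 wz -0.0008
```

Request:
{"op": "move_arm", "data": {
  "rows": "-0.0366 0.0031 0 0 0 0;-0.0366 0.0031 0 0 0 0;-0.0366 0.0031 0 0 0 0;-0.0366 0.0031 0 0 0 0;-0.0366 0.0031 0 0 0 0;-0.0366 0.0031 0 0 0 0;-0.0366 0.0031 0 0 0 0;-0.0366 0.0031 0 0 0 0;-0.0366 0.0031 0 0 0 0;-0.0366 0.0031 0 0 0 0;0 0.03 0 0 0 0;0 0.03 0 0 0 0;0 0.03 0 0 0 0;0 0.027 0 0 0 0;0 0 0.04 0 0 0;0 0 0.04 0 0 0;0 0 0.04 0 0 0;0 0 0 0 0 0;0 0 0 0 0 0;0 0 0 0 0 0"
}}

```text
clock: 81.9
tool_pos: [0.4983, -0.191, 0.1114]
eef_rot: [179.9, 0.1, 85.9]
ft_force: [-0.7, 1.0, 0.6]
opening: 0.0
grip_force: 0.0
```

```bash
python3 - <<'E'
from h import *
need(d2w(-.062,-.084,.109),86)
E
```

```text
pos [ 0.4983 -0.191   0.1114] rpy [1.7988e+02 6.0000e-02 8.5920e+01] f [-0.7  1.   0.6] op 0.0 gf 0.0 t 81.9
shift [ 0.0324 -0.0002  0.0032] mm 24.4 wz -0.0007
```

Request:
{"op": "move_arm", "data": {
  "rows": "0.01 0 0.002 0 0 0;0.01 0 0 0 0 0;0.008 0 0 0 0 0;0.004 0 0 0 0 0;0.003 0 0 0 0 0;0.003 0 0 0 0 0;0.003 0 0 0 0 0;0 0 0 0 0 0;0 0 0 0 0 0"
}}

```text
clock: 82.8
tool_pos: [0.4984, -0.1605, 0.1084]
eef_rot: [-179.9, 0.2, 85.9]
ft_force: [-3.6, -4.0, 1.3]
opening: -0.001
grip_force: 2.3
```

Request:
{"op": "move_arm", "data": {
  "rows": "0.002 0 0 0 0 0;0.002 0 0 0 0 0;0 0 0 0 0 0;0 0 0 0 0 0"
}}

```text
clock: 83.2
tool_pos: [0.4984, -0.1604, 0.1086]
eef_rot: [-179.9, 0.5, 85.8]
ft_force: [-5.0, -12.0, -0.4]
opening: -0.001
grip_force: 6.3
```

Request:
{"op": "move_arm", "data": {
  "rows": "-0.02 0 0 0 0 0;-0.02 0 0 0 0 0;-0.02 0 -0.03 0 0 0;-0.02 0 -0.04 0 0 0;0 -0.04 -0.04 0 0 0;0 -0.04 -0.04 0 0 0;-0.02 -0.03 0 0 0 0;-0.04 0 0 0 0 0;-0.04 0 0 0 0 0;0 0 0 0 0 0;0 0 0 0 0 0"
}}

```text
clock: 84.3
tool_pos: [0.4075, -0.2858, 0.2208]
eef_rot: [180.0, -0.1, 85.8]
ft_force: [0.1, 0.3, 1.0]
opening: 0.003
grip_force: 0.0
```

```bash
cat >> h.py <<'E'
def pins():
    s=shot('scene');t=shot('top');print(arm.state()['tool_pos'],arm.state()['clock'])
    for n,X in(('L',d2w(-.0622,.0622,.132)),('R',d2w(-.0622,-.0622,.132)),('latch',d2w(-.105,.0235,.132))):
      for c in(s,t):
        u,v=proj(c,[X])[0];print(n,u.round(1),v.round(1));u,v=int(u),int(v);print(c['img'].max(2)[v-4:v+5,u-6:u+8])
    for c in(s,t):print(np.round(circ(c,*D,.140,.064,.006,6),4))
E
python3 -c "
from h import *
pins()"
```

```text
[ 0.4075521  -0.28464862  0.22065485] 84.4
L 252.1 206.3
[[134 134 134 133 134 133 127 103  86  82  82  84  82  85]
 [132 133 134 135 135 125  98  84  82  83  83  84  83  84]
 [134 133 134 135 127 102  84  82  80  81  82  84  83  84]
 [131 131 132 123 100  85  82  85  83  82  82  84  84  87]
 [133 131 128 103  84  83  83  90  90  91  86  80  84 100]
 [134 124 116  96  80  82  84  94  96  92  85  76  99 113]
 [134 104  84  79  80  80  79  90  93  87  74  84 118 105]
 [125  94  80  78  80  79  78  81  78  70  65  93 112  98]
 [106  92  89  81  83  83  79  82  75  70  61  74  83  82]]
L 308.3 231.7
[[ 55  53  48  57  86  88  87  87  86  88  89  88  89  86]
 [ 54  53  56  74  99  90  83  87  84  87  88  89  88  90]
 [ 56  60  75 101 116 117 109  82  84  86  87  89  89  88]
 [ 59  86  83 112 121 121 120 113  95  86  86  86  89  93]
 [ 56  83  80 113 120 122 120 113  94  87  85  85  88  91]
 [ 52  50  58  99 120 123 112  83  86  87  86  85  85  92]
 [ 53  48  36  50  71  78  74  67  67  86  87  83  79  86]
 [ 55  51  42  52  80  98 112  52  57  86  94  95  96  91]
 [ 54  54  51  60  93 107
[... 1618 characters left out ...]
[134 134 134 132 132 110  80  66  61  89 121 131 133 134]]
latch 324.5 252.2
[[ 51  48  47  42  37  41  54  83 136 143 143 141 119  85]
 [ 49  48  48  45  34  31  39  55  81  91 107 112  96  70]
 [ 48  49  54  67  49  48  76 113 135 136 141 144 132  94]
 [ 47  49  71 103  69  90 112 118 101  76  76  86  83  76]
 [ 46  55  87 102  67 107 123 128 112  48  50  55  55  57]
 [ 50  71 118 104  56  94 118 117  93  36  38  52  54  52]
 [ 54  95 141 128  52  51  73  76  47  33  34  36  41  46]
 [ 71 122 149 147 132 107 104 106  96  76  69  55  55  61]
 [ 95 143 149 151 152 144 143 145 145 141 138 137 145 149]]
[ 5.684e-01 -8.570e-02  6.370e-02  7.800e+01]
[ 5.685e-01 -8.660e-02  6.360e-02  1.000e+02]
```

```bash
python3 - <<'E'
from h import *
t=loadc('top');u0,v0=proj(t,[[*D,.1]])[0].astype(int);v0+=15
im=cv2.imread('pics/c12.png')[:,396:][:,:,::-1]
o=cv2.resize(im,(88,100),interpolation=cv2.INTER_AREA).max(2)
X0,Y0=u0-44,v0-50
for n,X in(('L',d2w(-.0622,.0622,.132)),('R',d2w(-.0622,-.0622,.132))):
    u,v=proj(t,[X])[0];a,b=int(u)-X0,int(v)-Y0;print(n,u,v);print(o[b-4:b+5,a-6:a+8])
E
```

```text
L 308.30400843973496 231.6960128108048
[[ 56  54  56  68  89  92  90  90  90  92  92  92  93  89]
 [ 55  56  63  78 101  97  90  91  90  90  92  93  92  91]
 [ 56  65  89 112 122 122 115  99  94  91  91  92  93  92]
 [ 69  86  97 119 127 127 121 109 101  93  90  90  95  96]
 [ 65  83  88 117 127 128 122 109 103  93  89  89  95  98]
 [ 56  56  64 100 118 121 108  85  89  90  90  88  92  97]
 [ 54  46  41  60  82  92  82  72  74  89  89  84  84  89]
 [ 56  53  49  71 105 113  87  58  61  90 101 100  98  97]
 [ 56  56  56  73 104  93  68  53  60  97 135 145 145 143]]
R 364.34379851319693 235.65083008785427
[[134 134 143 150 142 135 125 110  93  87  85  84  89 113]
 [133 140 151 142 137 128 102  88  86  86  86  85  90 117]
 [138 143 141 132 132 130  97  82  86  88  86  85  92 119]
 [130 130 121  99  97 110 113 111 102  87  85  86  93 120]
 [ 88  84  70  57  81 114 123 125 117  86  85  86  94 121]
 [ 71  64  43  43  84 122 126 129 122  94  85  86  96 126]
 [ 69  61  39  34  68 113 124 124 115  88  84  87  97 127]
 [ 58  56  49  41  48  78 102  98  88  82  83  86  96 127]
 [ 60  54  74  91  77  70  84  87  84  83  83  86  96 129]]
```

The jaws are coupled through the lid: before the latch too, the pins stood 4 mm too far apart. The lid sits about 1 mm toward the hinge and jams. Grip its knob and re-centre it.

```bash
python3 - <<'E'
from h import *
need([.5684,-.0865,.2207],86)
E
```

```text
pos [ 0.4076 -0.2846  0.2207] rpy [-1.7998e+02 -7.0000e-02  8.5960e+01] f [ 1.   0.  -0.4] op 0.003 gf 0.0 t 84.4
shift [2.787e-01 1.953e-01 2.000e-04] mm 255.2 wz -0.0004
```

Request:
{"op": "move_arm", "data": {
  "rows": "0.0279 0.0195 0 0 0 0;0.0279 0.0195 0 0 0 0;0.0279 0.0195 0 0 0 0;0.0279 0.0195 0 0 0 0;0.0279 0.0195 0 0 0 0;0.0279 0.0195 0 0 0 0;0.0279 0.0195 0 0 0 0;0.0279 0.0195 0 0 0 0;0.0279 0.0195 0 0 0 0;0.0279 0.0195 0 0 0 0;0 0 0 0 0 0;0 0 0 0 0 0;0 0 0 0 0 0;0 0 0 0 0 0",
  "jaw": 58
}}

```text
clock: 85.8
tool_pos: [0.5678, -0.0873, 0.221]
eef_rot: [-180.0, 0.0, 85.9]
ft_force: [0.3, -1.0, -0.3]
opening: 0.582
grip_force: 0.0
```

```bash
python3 - <<'E'
from h import *
need([.5684,-.0865,.149],86)
E
```

```text
pos [ 0.5678 -0.0873  0.221 ] rpy [-179.98    0.     85.9 ] f [ 0.3 -1.  -0.3] op 0.582 gf 0.0 t 85.8
shift [0.0011 0.0007 0.0959] mm 72.0 wz -0.0008
```

Request:
{"op": "move_arm", "data": {
  "rows": "0.0008 0.0005 0.02 0 0 0;0 0 0.02 0 0 0;0 0 0.02 0 0 0;0 0 0.02 0 0 0;0 0 0.016 0 0 0;0 0 0 0 0 0;0 0 0 0 0 0;0 0 0 0 0 0"
}}

```text
clock: 86.6
tool_pos: [0.5694, -0.0865, 0.1498]
eef_rot: [179.9, 0.0, 85.9]
ft_force: [-0.2, -0.3, 0.6]
opening: 0.582
grip_force: 0.0
```

Request:
{"op": "move_arm", "data": {
  "rows": "0 0 0 0 0 0;0 0 0 0 0 0;0 0 0 0 0 0;0 0 0 0 0 0;0 0 0 0 0 0;0 0 0 0 0 0;0 0 0 0 0 0;0 0 0 0 0 0",
  "jaw": 0,
  "grip_force": 30
}}

```text
clock: 87.4
tool_pos: [0.5688, -0.0863, 0.1497]
eef_rot: [180.0, 0.0, 85.9]
ft_force: [-2.5, -0.4, 5.4]
opening: 0.317
grip_force: 29.7
```

```bash
python3 - <<'E'
from h import *
need([.5672,-.0877,.149],86)
for c in(shot('scene'),shot('top')):print(np.round(circ(c,*D,.140,.064,.006,6),4))
E
```

```text
pos [ 0.5688 -0.0863  0.1497] rpy [1.7997e+02 3.0000e-02 8.5950e+01] f [-2.5 -0.4  5.4] op 0.317 gf 29.7 t 87.4
shift [-0.002  -0.002   0.0009] mm 2.3 wz -0.0004
[ 0.569  -0.0866  0.0633 50.    ]
[ 0.568  -0.0875  0.0641 34.    ]
```

Request:
{"op": "move_arm", "data": {
  "rows": "-0.001 -0.001 0 0 0 0;-0.001 -0.0012 0 0 0 0;0 0 0 0 0 0;0 0 0 0 0 0;0 0 0 0 0 0"
}}

```text
clock: 88.0
tool_pos: [0.5687, -0.0865, 0.1497]
eef_rot: [179.8, -0.1, 86.0]
ft_force: [2.5, 4.5, 4.6]
opening: 0.316
grip_force: 29.8
```

```bash
python3 - <<'E'
from h import *
need([.5672,-.0877,.149],86)
E
```

```text
pos [ 0.5687 -0.0865  0.1497] rpy [ 1.798e+02 -1.500e-01  8.600e+01] f [2.5 4.5 4.6] op 0.316 gf 29.8 t 88.0
shift [-0.0018 -0.0019  0.001 ] mm 2.1 wz 0.0000
```

Request:
{"op": "move_arm", "data": {
  "rows": "-0.002 -0.002 0 0 0 0;-0.002 -0.002 0 0 0 0;0 0 0 0 0 0;0 0 0 0 0 0;0 0 0 0 0 0"
}}

```text
clock: 88.5
tool_pos: [0.5678, -0.0877, 0.1507]
eef_rot: [179.5, -0.4, 86.1]
ft_force: [6.7, 9.2, 5.6]
opening: 0.317
grip_force: 30.0
```

```bash
python3 - <<'E'
from h import *
need([.5672,-.0877,.149],86)
for c in(shot('scene'),shot('top')):print(np.round(circ(c,*D,.140,.064,.006,6),4))
E
```

```text
pos [ 0.5678 -0.0877  0.1507] rpy [179.52  -0.36  86.08] f [6.7 9.2 5.6] op 0.317 gf 30.0 t 88.5
shift [-0.0001 -0.0009  0.0022] mm 1.8 wz 0.0006
[ 0.5672 -0.0874  0.0633 50.    ]
[ 0.5682 -0.089   0.0647 36.    ]
```

Request:
{"op": "move_arm", "data": {
  "rows": "0 -0.001 0 0 0 0;0 0 0 0 0 0;0 0 0 0 0 0"
}}

```text
clock: 88.9
tool_pos: [0.5677, -0.0877, 0.1507]
eef_rot: [179.5, -0.4, 86.1]
ft_force: [8.1, 8.8, 5.2]
opening: 0.32
grip_force: 29.9
```

Request:
{"op": "move_arm", "data": {
  "rows": "0 0 0 0 0 0;0 0 0 0 0 0;0 0 0 0 0 0;0 0 0 0 0 0;0 0 -0.02 0 0 0;0 0 -0.03 0 0 0;0 0 -0.04 0 0 0;0 -0.04 -0.01 0 0 0;0 -0.04 0 0 0 0;-0.04 -0.04 0 0 0 0;-0.04 -0.04 0 0 0 0;-0.06 0 0 0 0 0;-0.06 0 0 0 0 0;-0.06 0 0 0 0 0;-0.03 0 0 0 0 0;0 0 0 0 0 0;0 0 0 0 0 0",
  "jaw": 58
}}

```text
clock: 90.6
tool_pos: [0.4274, -0.2986, 0.2235]
eef_rot: [-179.9, -0.1, 85.9]
ft_force: [0.4, 0.1, 0.1]
opening: 0.579
grip_force: 0.0
```

```bash
python3 -c "
from h import *
pins()"
```

```text
[ 0.42783244 -0.29757761  0.22375278] 90.7
L 252.1 206.3
[[133 134 134 133 133 135 138 138 138 135 134 125 124 122]
 [132 134 133 134 135 135 137 137 135 134 125 100  86  88]
 [131 132 134 136 136 134 135 134 123 118 100  84  82  83]
 [130 131 131 133 134 127 122 119  98  86  84  83  83  84]
 [133 132 129 131 125 100  87  93  90  89  85  80  83  86]
 [134 132 122 114  97  82  83  92  98  94  85  85  98 109]
 [126 115  98  83  82  77  78  91  92  85  75  98 123 134]
 [102  86  81  80  80  81  79  81  78  70  61  98 125 133]
 [ 94  89  89  85  83  82  78  80  75  70  63  92 124 132]]
L 308.3 231.7
[[ 54  51  50  57  88  90  88  88  86  89  89  89  91  87]
 [ 54  52  56  73  97  86  80  84  85  87  89  89  89  88]
 [ 54  59  77 104 116 118 110  85  89  87  86  89  90  89]
 [ 58  79  82 113 119 121 118 106  95  91  87  87  89  92]
 [ 60  82  79 112 120 123 121 113  94  93  86  86  87  92]
 [ 52  50  57  99 118 121 115  97  85  89  90  86  86  88]
 [ 54  49  38  51  71  78  78  71  67  87  92  91  80  86]
 [ 57  51  44  52  77  99 112  53  57  85  90  93  85  88]
 [ 55  52  51  60  97 107
[... 1618 characters left out ...]
[133 134 133 133 130  91  54  54  61 100 125 131 132 134]]
latch 324.5 252.2
[[ 51  48  48  46  48  57  56  81 132 143 143 139 120  84]
 [ 33  29  31  38  53  55  52  56  78  89 100  89  80  68]
 [ 26  25  33  59  72  48  55  68 112 135 141 140 132  94]
 [ 25  25  57  97  62  56  65  67  69  66  77  79  74  68]
 [ 24  35  87 127  56  63  73  70  60  38  35  35  36  36]
 [ 27  58 120 131  50  52  69  69  57  33  33  31  33  31]
 [ 35  86 142 138  81  44  49  50  40  32  31  31  30  30]
 [ 68 122 147 149 135 105 101  98  77  73  68  56  58  60]
 [ 95 144 149 151 152 145 143 144 142 142 137 138 144 150]]
[ 5.694e-01 -8.620e-02  6.320e-02  7.700e+01]
[ 5.683e-01 -8.690e-02  6.390e-02  9.400e+01]
```

Request:
{"op": "move_arm", "data": {
  "rows": "0.0407 0.0033 0 0 0 0;0.0407 0.0033 0 0 0 0;0.0407 0.0033 0 0 0 0;0.0407 0.0033 0 0 0 0;0.0407 0.0033 0 0 0 0;0.0407 0.0033 0 0 0 0;0.0407 0.0033 0 0 0 0;0.0407 0.0033 0 0 0 0;0 0 0.03 0 0 0;0 0 0.03 0 0 0;0 0 0.03 0 0 0;0 0 0 0 0 0;0 0 0 0 0 0;0 0 0 0 0 0;0 0 0 0 0 0",
  "jaw": 30
}}

```text
clock: 92.2
tool_pos: [0.4659, -0.0567, 0.1577]
eef_rot: [179.9, 0.0, 86.0]
ft_force: [-0.5, 0.5, -0.4]
opening: 0.3
grip_force: 0.0
```

```bash
python3 - <<'E'
from h import *
need(d2w(-.105,.0245,.106),86)
E
```

```text
pos [ 0.4659 -0.0567  0.1577] rpy [1.7988e+02 3.0000e-02 8.5960e+01] f [-0.5  0.5 -0.4] op 0.3 gf 0.0 t 92.2
shift [ 0.0015 -0.002   0.0689] mm 51.7 wz -0.0003
```

Request:
{"op": "move_arm", "data": {
  "rows": "0.001 -0.0015 0.02 0 0 0;0 0 0.02 0 0 0;0 0 0.02 0 0 0;0 0 0.009 0 0 0;0 0 0 0 0 0;0 0 0 0 0 0;0 0 0 0 0 0"
}}

```text
clock: 92.9
tool_pos: [0.4647, -0.056, 0.1055]
eef_rot: [179.9, 0.0, 85.9]
ft_force: [0.3, 0.0, 0.7]
opening: 0.303
grip_force: 0.0
```

Request:
{"op": "move_arm", "data": {
  "rows": "0 0 0 0 0 0;0 0 0 0 0 0;0 0 0 0 0 0;0 0 0 0 0 0;0 0 0 0 0 0;0 0 0 0 0 0;-0.0009 -0.006 0 0 0 0;-0.0009 -0.006 0 0 0 0;-0.0026 -0.0058 0 0 0 0;-0.0026 -0.0058 0 0 0 0;-0.0042 -0.0048 0 0 0 0;-0.0043 -0.0048 0 0 0 0;0 0 0 0 0 0;0 0 0 0 0 0",
  "jaw": 0,
  "grip_force": 30
}}

```text
clock: 94.3
tool_pos: [0.4407, -0.0662, 0.1054]
eef_rot: [179.7, 0.0, 86.0]
ft_force: [6.3, -1.3, -0.3]
opening: 0.103
grip_force: 29.6
```

Request:
{"op": "move_arm", "data": {
  "rows": "0 0 0 0 0 0;0 0 0 0 0 0;0 0 0 0 0 0;0 0 0 0 0 0;0 0 -0.03 0 0 0;0 0 -0.03 0 0 0;0 0 -0.04 0 0 0;0.044 0 0 0 0 0;0.044 0 0 0 0 0;0.044 0 0 0 0 0;0 0.03 0 0 0 0;0 0.03 0 0 0 0;0 0.03 0 0 0 0;0 0 0 0 0 0;0 0 0 0 0 0;0 0 0 0 0 0",
  "jaw": 35
}}

```text
clock: 95.9
tool_pos: [0.5113, 0.0285, 0.1793]
eef_rot: [-179.9, -0.0, 85.9]
ft_force: [-0.3, 0.4, -0.7]
opening: 0.351
grip_force: 0.0
```

```bash
python3 -c "
from h import *
need(d2w(-.062,.108,.11),86)
pins()" | head -34
```

```text
pos [0.5113 0.0285 0.1793] rpy [-179.9    -0.     85.95] f [-0.3  0.4 -0.7] op 0.351 gf 0.0 t 95.9
shift [-0.0047  0.0031  0.0924] mm 69.4 wz -0.0004
[0.5115829  0.02842544 0.17960027] 96.0
L 252.1 206.3
[[135 133 136 136 134 135 138 140 139 136 134 136 139 137]
 [134 133 135 137 137 136 137 138 137 136 136 136 136 134]
 [132 133 135 136 136 136 137 137 131 129 133 138 136 136]
 [133 130 132 134 136 136 133 125 114 109 122 135 137 141]
 [133 131 130 133 134 135 125 104  96  89  98 121 135 138]
 [135 133 132 133 132 133 113  99  96  92  87 102 126 135]
 [135 132 130 131 132 132 109  94  94  85  75  98 126 134]
 [133 134 133 131 132 131 110  84  79  71  63  98 126 134]
 [121 126 126 128 132 132 112  88  77  69  62  93 123 132]]
L 308.3 231.7
[[43 43 55 87 90 89 88 89 91 89 90 89 89 88]
 [44 42 56 88 90 90 90 90 90 91 89 89 90 91]
 [44 42 61 91 92 91 91 89 88 90 90 89 89 89]
 [44 44 59 93 91 92 90 90 90 90 91 92 91 90]
 [43 42 61 92 91 90 90 90 91 90 92 91 90 90]
 [43 47 64 92 91 92 92 91 90 91 89 89 91 90]
 [38 43 68 94 91 91 92 91 91 94 92 91 91 90]
 [39 44 70 94 92 91 90 92 92 92 92 92 92 91]
 [39 43 72 94 92 91 91 91 91 93 93 93 92 92]]
R 201.5 222.6
[[133 135 131 134 133 131 132 131 131 133 133 134 134 132]
 [132 134 132 132 136 133 134 131 132 134 133 132 131 132]
 [126 128 131 136 134 134 133 133 133 133 135 135 132 135]
 [119 121 121 125 129 131 131 132 134 136 135 134 134 133]
 [117 118 118 116 113 118 120 122 129 130 131 133 135 133]
 [116 124 124 111  95  92  92  95 112 120 119 128 130 128]
 [118 129 132 110  96  95  89  84 102 116 119 121 120 119]
 [120 132 133 106  96  93  85  74  87 120 121 119 118 119]
 [123 129 129  99  87  85  72  58  78 123 127 122 121 120]]
R 364.3 235.7
```

Request:
{"op": "move_arm", "data": {
  "rows": "0 0.003 0.03 0 0 0;0 0 0.03 0 0 0;0 0 0.032 0 0 0;0 0 0 0 0 0;-0.01 0 0 0 0 0;-0.01 0 0 0 0 0;-0.01 0 0 0 0 0;-0.006 0 0 0 0 0;-0.004 0 0 0 0 0;-0.003 0 0 0 0 0;-0.003 0 0 0 0 0;-0.003 0 0 0 0 0;0 0 0 0 0 0;0 0 0 0 0 0",
  "jaw": 0
}}

```text
clock: 97.4
tool_pos: [0.5123, -0.0032, 0.1111]
eef_rot: [180.0, -0.7, 86.1]
ft_force: [-0.7, 17.2, 5.6]
opening: 0.003
grip_force: 8.6
```

Request:
{"op": "move_arm", "data": {
  "rows": "0.02 0 0 0 0 0;0.03 0 0 0 0 0;0 0 -0.04 0 0 0;0 0 -0.04 0 0 0;0 0 -0.04 0 0 0;0 -0.04 0 0 0 0;0 -0.04 0 0 0 0;0 -0.037 0 0 0 0;-0.05 0 0 0 0 0;-0.05 0 0 0 0 0;-0.05 0 0 0 0 0;-0.05 0 0 0 0 0;-0.05 0 0 0 0 0;-0.05 0 0 0 0 0;-0.015 0 0 0 0 0;0 0 0 0 0 0;0 0 0 0 0 0;0 0 0 0 0 0"
}}

```text
clock: 99.2
tool_pos: [0.4107, -0.1992, 0.2006]
eef_rot: [-180.0, -0.0, 86.0]
ft_force: [-0.4, -0.4, -0.9]
opening: 0.001
grip_force: 0.0
```

```bash
python3 -c "
from h import *
need(d2w(-.062,-.108,.2),86)
pins()" | head -44
```

```text
pos [ 0.4107 -0.1992  0.2006] rpy [-1.7997e+02 -2.0000e-02  8.6050e+01] f [-0.4 -0.4 -0.9] op 0.001 gf 0.0 t 99.2
shift [0.0193 0.1157 0.0007] mm 87.9 wz 0.0004
[ 0.41078671 -0.19929321  0.20069563] 99.3
L 252.1 206.3
[[136 135 136 132 135 136 138 137 137 137 136 135 138 138]
 [134 134 135 134 135 137 137 136 137 136 136 135 136 135]
 [131 134 136 137 139 137 132 130 134 133 137 136 136 136]
 [133 132 132 133 134 127 116 110 118 129 135 139 139 138]
 [134 132 133 131 124 108  95  92  95 111 128 134 138 138]
 [135 135 131 131 116 102  95  94  89  88 121 131 136 137]
 [134 131 131 130 115  98  95  89  78  85 123 134 134 136]
 [137 133 135 134 114  90  79  73  64  85 124 134 134 135]
 [122 130 133 133 113  87  80  72  63  85 122 134 132 123]]
L 308.3 231.7
[[ 57  56  55  51  68  89  96  97  92  90  91  93  93  95]
 [ 58  57  56  53  53  76  98  98  93  91  90  95  92  93]
 [ 57  57  55  51  56  85 104 100  96  89  89  91  92  93]
 [ 58  57  59  67  94 115 123 126 118  98  94  90  92  93]
 [ 58  60  70  89  99 121 126 127 123 106  97  90  91  92]
 [ 57  57  61  81  86 120 126 127 123 110
[... 605 characters left out ...]
 119 121 121 123]
 [120 131 134 106  97  94  86  76  84 112 120 119 119 119]
 [121 132 134 103  87  84  71  60  73 115 119 118 118 118]]
R 364.3 235.7
[[139 136 134 135 135 141 144 131 108  91  86  84  89 112]
 [136 135 139 150 156 146 154 126  95  90  85  86  91 117]
 [132 136 145 149 158 156 108 110 112 114 102  88  92 119]
 [ 84  86  90  90  86  75  78 117 121 124 125 110  95 121]
 [ 69  72  73  65  43  37  75 121 125 127 131 119  95 121]
 [ 72  71  72  65  38  30  65 117 126 126 126 111  97 126]
 [ 71  68  61  60  50  36  41  74 107 115 106  92  95 127]
 [ 76  76  59  53  77  92  64  59  73  81  87  86  95 130]
 [103  88  80  60  71 124 127  75  80  83  84  87  94 128]]
latch 230.3 200.2
```

Request:
{"op": "move_arm", "data": {
  "rows": "0.0193 0.04 0 0 0 0;0 0.04 0 0 0 0;0 0.0357 0 0 0 0;0 0 0.04 0 0 0;0 0 0.04 0 0 0;0 0 0.042 0 0 0;0 0 0 0 0 0;0 0 0 0 0 0;0.01 0 0 0 0 0;0.01 0 0 0 0 0;0.006 0 0 0 0 0;0 0 0 0 0 0;0 0 0 0 0 0"
}}

```text
clock: 100.6
tool_pos: [0.4999, -0.1726, 0.1097]
eef_rot: [180.0, 0.0, 86.0]
ft_force: [0.1, 0.6, -0.3]
opening: 0.002
grip_force: 0.0
```

Request:
{"op": "move_arm", "data": {
  "rows": "0.002 0 0 0 0 0;0.001 0 0 0 0 0;0 0 0 0 0 0;0 0 0 0 0 0"
}}

```text
clock: 101.0
tool_pos: [0.4998, -0.1706, 0.1091]
eef_rot: [-180.0, 0.0, 85.9]
ft_force: [0.6, 0.1, 0.3]
opening: 0.001
grip_force: 0.0
```

Request:
{"op": "move_arm", "data": {
  "rows": "0.002 0 0 0 0 0;0 0 0 0 0 0;0 0 0 0 0 0"
}}

```text
clock: 101.3
tool_pos: [0.4999, -0.169, 0.1092]
eef_rot: [-180.0, 0.0, 86.0]
ft_force: [0.4, 0.1, -0.5]
opening: -0.001
grip_force: 0.0
```

```bash
python3 - <<'E'
from h import *
s=shot('scene');t=shot('top')
for X in(d2w(-.0622,.0622,.132),):
  for c in(s,t):
    u,v=proj(c,[X])[0].astype(int);print(c['img'].max(2)[v-3:v+4,u-6:u+8])
E
```

```text
[[137 136 138 140 140 139 139 141 140 138 138 138 140 138]
 [135 136 137 141 143 140 134 132 136 139 140 139 141 140]
 [138 136 135 137 132 126 109 101 116 132 140 139 142 139]
 [137 134 134 134 118  90  70  62  76 110 133 139 141 140]
 [138 136 135 134 107  73  61  62  65  86 122 135 137 138]
 [139 136 135 134 107  68  61  61  65  87 126 137 136 136]
 [138 135 136 137 106  68  51  59  62  88 126 138 138 136]]
[[ 59  60  58  55  56  82 105 103  99  96  95  97  99  99]
 [ 62  59  59  55  58  78  89  93  98  98  95  94  98  99]
 [ 63  60  61  68  84  82  78  78  80  98  99  94  97  98]
 [ 62  64  74  89  81  79  79  76  75  87 104  97  97  98]
 [ 60  60  67  83  67  78  80  78  79  94 111  97  94  94]
 [ 61  60  58  56  51  77  80  76  71  87 105  99  96  91]
 [ 60  60  57  50  42  46  53  61  64  68  81  96  94  86]]
```

Request:
{"op": "move_arm", "data": {
  "rows": "0.003 0 0 0 0 0;0.003 0 0 0 0 0;0 0 0 0 0 0;0 0 0 0 0 0"
}}

```text
clock: 101.8
tool_pos: [0.4999, -0.1648, 0.1092]
eef_rot: [-180.0, 0.0, 85.9]
ft_force: [-3.0, -2.4, 1.3]
opening: 0.001
grip_force: 1.2
```

Request:
{"op": "move_arm", "data": {
  "rows": "0.002 0 0 0 0 0;0 0 0 0 0 0;0 0 0 0 0 0"
}}

```text
clock: 102.1
tool_pos: [0.4996, -0.1636, 0.1092]
eef_rot: [-179.9, 0.1, 85.9]
ft_force: [-3.5, -4.4, 0.8]
opening: -0.001
grip_force: 2.1
```

```bash
cat >> h.py <<'E'
def pc(c,X,lab=''):
    # brightness-independent: print the small top-camera patch rows through the pin top
    u,v=proj(c,[X])[0].astype(int);print(lab,c['img'].max(2)[v-2:v+3,u-6:u+8].tolist())
E
python3 - <<'E'
from h import *
t=shot('top');pc(t,d2w(-.0622,.0622,.132),'L');pc(t,d2w(-.0622,-.0622,.132),'R');print(np.round(circ(t,*D,.140,.064,.006,6),4))
E
```

```text
L [[59, 59, 60, 65, 75, 87, 88, 89, 96, 96, 96, 98, 96, 98], [60, 62, 71, 84, 82, 81, 80, 79, 88, 95, 95, 95, 96, 97], [63, 73, 96, 83, 77, 78, 79, 75, 76, 96, 96, 96, 95, 98], [62, 62, 71, 71, 74, 79, 79, 74, 74, 95, 97, 96, 94, 97], [62, 59, 54, 54, 59, 78, 78, 73, 71, 85, 96, 98, 99, 95]]
R [[76, 75, 75, 79, 73, 49, 13, 9, 15, 19, 19, 31, 37, 38], [76, 77, 75, 73, 53, 32, 11, 7, 13, 20, 24, 35, 37, 38], [78, 78, 76, 61, 34, 25, 7, 8, 13, 21, 33, 38, 39, 37], [75, 79, 73, 51, 31, 26, 12, 7, 15, 27, 38, 37, 39, 39], [76, 77, 72, 53, 37, 28, 11, 7, 14, 32, 37, 39, 39, 38]]
[ 5.685e-01 -8.840e-02  6.360e-02  9.000e+01]
```

Request:
{"op": "move_arm", "data": {
  "rows": "0.0015 0 0 0 0 0;0 0 0 0 0 0;0 0 0 0 0 0;-0.02 0 0 0 0 0;-0.02 0 0 0 0 0;0 0 -0.045 0 0 0;0 0 -0.045 0 0 0;0 -0.0433 0 0 0 0;0 -0.0433 0 0 0 0;0 -0.0434 0 0 0 0;0.0427 0 0 0 0 0;0.0427 0 0 0 0 0;0.0427 0 0 0 0 0;0.0426 0 0 0 0 0;0 0 0.045 0 0 0;0 0 0.045 0 0 0;0 0 0 0 0 0;0 0 0 0 0 0;0 0 0 0 0 0"
}}

```text
clock: 104.05
tool_pos: [0.4114, -0.0581, 0.1106]
eef_rot: [179.9, 0.0, 85.9]
ft_force: [-0.2, -0.7, -0.0]
opening: 0.004
grip_force: 0.0
```

```bash
python3 - <<'E'
from h import *
print(w2d(arm.state()['tool_pos']));need(d2w(-.1226,.019,.109),86)
t=shot('top');pc(t,d2w(-.0622,.0622,.132),'L');pc(t,d2w(-.0622,-.0622,.132),'R')
E
```

```text
[-0.15781635  0.01826798  0.11055464]
pos [ 0.4114 -0.0581  0.1106] rpy [1.7987e+02 2.0000e-02 8.5900e+01] f [-0.2 -0.7 -0. ] op 0.004 gf 0.0 t 104.05
shift [0.0011 0.0469 0.0022] mm 35.3 wz -0.0009
L [[55, 56, 56, 69, 98, 117, 113, 102, 97, 90, 88, 90, 91, 91], [58, 61, 70, 89, 118, 122, 123, 115, 91, 90, 88, 88, 90, 91], [57, 67, 85, 92, 116, 122, 125, 124, 118, 98, 90, 89, 89, 92], [53, 59, 75, 82, 114, 123, 126, 122, 112, 101, 92, 89, 88, 89], [56, 53, 54, 71, 89, 115, 117, 96, 84, 90, 90, 87, 83, 80]]
R [[129, 130, 134, 144, 143, 126, 94, 90, 92, 87, 83, 83, 90, 117], [81, 84, 84, 93, 104, 89, 111, 114, 120, 120, 88, 85, 92, 116], [69, 69, 66, 52, 54, 85, 119, 121, 126, 121, 97, 83, 90, 117], [72, 70, 65, 40, 41, 84, 123, 123, 125, 124, 100, 86, 93, 124], [68, 63, 66, 46, 32, 59, 103, 119, 120, 111, 87, 85, 96, 127]]
```

Request:
{"op": "move_arm", "data": {
  "rows": "0.001 0.007 0 0 0 0;0 0.007 0 0 0 0;0 0.007 0 0 0 0;0 0.007 0 0 0 0;0 0.006 0 0 0 0;0 0.006 0 0 0 0;0 0.004 0 0 0 0;0 0.0025 0 0 0 0;0 0 0 0 0 0;0 0 0 0 0 0"
}}

```text
clock: 105.1
tool_pos: [0.4431, -0.0581, 0.1083]
eef_rot: [-179.8, -0.1, 86.0]
ft_force: [-5.5, 2.1, 0.1]
opening: -0.003
grip_force: 3.9
```

Request:
{"op": "move_arm", "data": {
  "rows": "0 0.001 0 0 0 0;0 0 0 0 0 0;0 0 0 0 0 0"
}}

```text
clock: 105.4
tool_pos: [0.4432, -0.0581, 0.1083]
eef_rot: [-179.7, -0.1, 86.0]
ft_force: [-7.4, 2.4, 1.5]
opening: 0.002
grip_force: 4.2
```

```bash
python3 - <<'E'
from h import *
s=arm.state();print(w2d(s['tool_pos']),s['ft_force'],s['eef_rot'])
t=shot('top');pc(t,d2w(-.0622,.0622,.132),'L');pc(t,d2w(-.0622,-.0622,.132),'R')
E
```

```text
[-0.1261595   0.02046938  0.10829711] [-7.35691785  2.37174363  1.49560592] [-1.79699075e+02 -6.91114658e-02  8.59513371e+01]
L [[56, 55, 56, 58, 77, 103, 110, 102, 95, 92, 87, 89, 92, 91], [56, 60, 66, 83, 99, 120, 123, 121, 113, 95, 90, 91, 93, 92], [58, 69, 90, 87, 110, 120, 124, 129, 127, 102, 94, 89, 90, 91], [56, 58, 64, 73, 106, 123, 127, 130, 126, 96, 94, 92, 90, 80], [57, 54, 51, 53, 79, 116, 124, 120, 99, 80, 90, 93, 83, 49]]
R [[72, 73, 70, 71, 71, 72, 68, 65, 74, 82, 114, 120, 125, 131], [58, 58, 64, 70, 72, 70, 65, 40, 43, 81, 122, 124, 125, 137], [62, 59, 59, 60, 61, 66, 61, 36, 36, 72, 118, 123, 125, 136], [66, 64, 65, 62, 59, 60, 56, 42, 33, 43, 76, 100, 109, 115], [72, 71, 68, 67, 64, 63, 62, 59, 57, 50, 52, 63, 72, 61]]
```

Request:
{"op": "move_arm", "data": {
  "rows": "0 -0.0125 0 0 0 0;0 -0.0125 0 0 0 0;0 0 -0.035 0 0 0;0 0 -0.035 0 0 0;-0.014 0.0157 0 0 0 0;0 0.03 0 0 0 0;0 0 0 0 0 0;0 0 0 0 0 0;0 0 0.025 0 0 0;0 0 0.025 0 0 0;0 0 0.023 0 0 0;0 0 0 0 0 0;0 0 0 0 0 0;0 0 0 0 0 0",
  "jaw": 38
}}

```text
clock: 106.85
tool_pos: [0.4607, -0.0707, 0.1076]
eef_rot: [179.9, 0.0, 85.9]
ft_force: [0.2, -0.2, 1.1]
opening: 0.38
grip_force: 0.0
```

Request:
{"op": "move_arm", "data": {
  "rows": "0 0 0 0 0 0;0 0 0 0 0 0;0 0 0 0 0 0;0 0 0 0 0 0;0 0 0 0 0 0;0 0 0 0 0 0;0 0 0 0 0 0;-0.0013 -0.006 0 0 0 0;-0.0014 -0.006 0 0 0 0;-0.0026 -0.005 0 0 0 0;-0.0027 -0.005 0 0 0 0;-0.0036 -0.0036 0 0 0 0;-0.0037 -0.0036 0 0 0 0;0 0 0 0 0 0",
  "jaw": 0,
  "grip_force": 30
}}

```text
clock: 108.25
tool_pos: [0.4395, -0.081, 0.107]
eef_rot: [179.8, 0.0, 85.9]
ft_force: [4.9, -1.8, -9.8]
opening: 0.098
grip_force: 29.6
```

Request:
{"op": "move_arm", "data": {
  "rows": "0 0 0 0 0 0;0 0 0 0 0 0;0 0 0 0 0 0;0 0 0 0 0 0;0 0 -0.05 0 0 0;0 0 -0.05 0 0 0;-0.0476 0 0 0 0 0;-0.0476 0 0 0 0 0;-0.0475 0 0 0 0 0;0 0.044 0 0 0 0;0 0.0441 0 0 0 0;0 0 0 0 0 0;0 0 0 0 0 0",
  "jaw": 35
}}

```text
clock: 109.55
tool_pos: [0.496, -0.1917, 0.1815]
eef_rot: [-179.9, -0.0, 86.0]
ft_force: [0.4, 0.4, 0.2]
opening: 0.351
grip_force: 0.0
```

Request:
{"op": "move_arm", "data": {
  "rows": "0 0 0.03 0 0 0;0 0 0.03 0 0 0;0 0 0.036 0 0 0;0 0 0 0 0 0;0 0 0 0 0 0;0.01 0 0 0 0 0;0.01 0 0 0 0 0;0.01 0 0 0 0 0;0.006 0 0 0 0 0;0.004 0 0 0 0 0;0.003 0 0 0 0 0;0.002 0 0 0 0 0;0.002 0 0 0 0 0;0 0 0 0 0 0;0 0 0 0 0 0",
  "jaw": 0
}}

```text
clock: 111.05
tool_pos: [0.4977, -0.1603, 0.1102]
eef_rot: [-179.9, 0.5, 85.8]
ft_force: [-5.1, -11.8, -0.1]
opening: 0.002
grip_force: 6.2
```

```bash
python3 - <<'E'
from h import *
s=arm.state();print(w2d(s['tool_pos']),s['ft_force'],s['clock'])
t=shot('top');c=shot('scene');pc(t,d2w(-.0622,.0622,.132),'L')
# latch pin: print neighbourhood between closed and open places
for k,X in((t,d2w(-.118,.012,.132)),(c,d2w(-.118,.012,.132))):
    u,v=proj(k,[X])[0];print(u,v);u,v=int(u),int(v);print(k['img'].max(2)[v-9:v+10,u-10:u+11])
E
```

```text
[-0.06466469 -0.07771404  0.11018985] [ -5.14292205 -11.79378507  -0.06633095] 111.05
L [[61, 66, 74, 83, 79, 75, 71, 80, 97, 95, 96, 97, 99, 97], [71, 85, 73, 80, 78, 77, 76, 86, 104, 97, 94, 95, 98, 98], [69, 88, 69, 76, 79, 80, 75, 80, 103, 97, 95, 95, 96, 100], [58, 55, 49, 72, 79, 79, 74, 80, 95, 98, 99, 94, 94, 98], [60, 54, 37, 43, 53, 57, 60, 73, 78, 94, 98, 93, 88, 95]]
329.3092886768364 258.45395209963374
[[ 55  51  65  89  71  67  64  72  74  79  80  80  72  72  76  67  52  76
   79  78  76]
 [ 52  63 103 152 152 155 152 148 151 155 156 146 110  79  78  69  53  78
   81  86  80]
 [ 52  79 139 162 162 164 166 163 163 166 162 161 158 157 149 112  59  77
   97 135 138]
 [ 60 107 159 165 160 161 164 165 164 159 157 160 165 169 158 119  66  69
   80 105 123]
 [ 79 138 165 168 164 164 165 165 165 158 153 160 164 164 147  92  75  76
   79  95 112]
 [105 157 166 169 166 164 164 162 161 157 157 164 166 149  94  54  75  86
   94 125 126]
 [135 159 164 163 162 161 162 160 160 159 160 167 157  95  45  50  89 102
  112 138 145]
 [159 162 150 113 123 159 164 161 161 158 159 152 100  55 
[... 2039 characters left out ...]
6 134 134 135 135 138 140 107  65  58  59  88 125 137 135 135
  130 133 134]
 [135 138 135 135 135 135 137 137 134 110  68  52  59  83 127 139 137 136
  138 138 137]
 [135 137 135 135 136 134 135 136 134 117  77  58  59  74 124 140 138 140
  139 140 137]
 [131 132 137 136 135 134 134 134 134 122  81  54  59  73 120 136 137 136
  136 138 138]
 [134 135 136 138 135 135 134 132 135 126  86  60  56  64 116 136 135 133
  136 138 136]
 [134 135 135 136 135 135 133 134 134 134  98  64  57  63 113 135 136 134
  137 136 137]
 [136 136 136 134 134 136 135 138 136 135 106  73  60  62 104 130 140 138
  137 137 136]
 [136 136 138 136 134 134 138 139 138 138 114  86  66  62 104 132 138 137
  136 136 136]]
```

Request:
{"op": "move_arm", "data": {
  "rows": "-0.02 0 0 0 0 0;-0.02 0 0 0 0 0;0 0 -0.045 0 0 0;0 0 -0.045 0 0 0;0 -0.0424 0 0 0 0;0 -0.0423 0 0 0 0;0.0394 0 0 0 0 0;0.0394 0 0 0 0 0;0.0394 0 0 0 0 0;0.0394 0 0 0 0 0;0 0 0 0 0 0;0 0 0 0 0 0;0 0 0.03 0 0 0;0 0 0.03 0 0 0;0 0 0.0347 0 0 0;0 0 0 0 0 0;0 0 0 0 0 0;0 0 0 0 0 0",
  "jaw": 38
}}

```text
clock: 112.95
tool_pos: [0.4426, -0.0651, 0.1075]
eef_rot: [179.9, 0.0, 85.9]
ft_force: [-0.1, 0.1, 0.2]
opening: 0.38
grip_force: 0.0
```

Request:
{"op": "move_arm", "data": {
  "rows": "0 0 0 0 0 0;0 0 0 0 0 0;0 0 0 0 0 0;0 0 0 0 0 0;0 0 0 0 0 0;0 0 0 0 0 0;0 0 0 0 0 0;0 0 0 0 0 0",
  "jaw": 0,
  "grip_force": 30
}}

```text
clock: 113.75
tool_pos: [0.4422, -0.0645, 0.1074]
eef_rot: [179.9, 0.0, 86.0]
ft_force: [-1.5, 0.3, 7.1]
opening: 0.099
grip_force: 29.8
```

Request:
{"op": "move_arm", "data": {
  "rows": "0.0052 0.0065 0 0 0 0;0.0037 0.0073 0 0 0 0;0.0024 0.008 0 0 0 0;0.0008 0.0083 0 0 0 0;0 0.002 0 0 0 0;0 0.002 0 0 0 0;0 0 0 0 0 0;0 0.002 0 0 0 0;0 0.002 0 0 0 0;0 0 0 0 0 0;0 0 0 0 0 0"
}}

```text
clock: 114.85
tool_pos: [0.4654, -0.0559, 0.107]
eef_rot: [-179.5, -0.0, 86.0]
ft_force: [-16.7, 2.7, 23.0]
opening: 0.103
grip_force: 31.9
```

```bash
python3 - <<'E'
from h import *
s=arm.state();print(w2d(s['tool_pos']),s['ft_force'],s['opening'],s['eef_rot'],s['clock'])
t=shot('top');pc(t,d2w(-.0622,.0622,.132),'L')
u,v=proj(t,[d2w(-.0622,-.0622,.132)])[0].astype(int);print(t['img'].max(2)[v-2:v+3,u-6:u+14])
E
```

```text
[-0.10415374  0.02415424  0.10703991] [-16.65785093   2.72751616  23.02681279] 0.10290372275699636 [-1.79480830e+02 -3.13818529e-02  8.59532864e+01] 114.85
L [[55, 56, 59, 61, 72, 51, 17, 11, 13, 11, 15, 17, 17, 23], [57, 66, 79, 72, 72, 47, 15, 11, 12, 14, 16, 15, 13, 26], [61, 72, 78, 65, 65, 29, 13, 13, 10, 11, 14, 18, 17, 32], [56, 63, 77, 60, 62, 19, 8, 13, 12, 15, 17, 17, 20, 47], [56, 55, 46, 38, 36, 12, 10, 14, 12, 12, 15, 14, 25, 56]]
[[94 93 92 92 91 92 92 85 62 46 32 37 65 90 91 89 90 89 90 88]
 [93 93 92 94 92 92 92 91 81 52 30 37 68 92 91 89 90 91 91 89]
 [94 93 93 91 95 93 94 94 90 77 34 42 73 89 89 90 90 89 91 89]
 [93 94 92 93 93 95 94 86 60 48 30 49 84 90 89 89 91 89 91 90]
 [93 93 95 92 94 92 85 61 49 34 30 53 88 90 88 89 90 89 89 89]]
```

Request:
{"op": "move_arm", "data": {
  "rows": "0 -0.004 0 0 0 0;0 0 0 0 0 0;0 0 0 0 0 0;0 0 0 0 0 0;0 0 0 0 0 0;0 0 -0.04 0 0 0;0 0 -0.05 0 0 0;0 0 -0.05 0 0 0;-0.05 -0.02 0 0 0 0;-0.05 -0.02 0 0 0 0;-0.05 0 0 0 0 0;-0.05 0 0 0 0 0;-0.05 0 0 0 0 0;-0.05 0 0 0 0 0;0 0 0 0 0 0;0 0 0 0 0 0",
  "jaw": 35
}}

```text
clock: 116.5
tool_pos: [0.4215, -0.2797, 0.211]
eef_rot: [-180.0, -0.1, 85.9]
ft_force: [-0.3, -0.7, -0.0]
opening: 0.346
grip_force: 0.0
```

```bash
python3 - <<'E'
from h import *
print(w2d(arm.state()['tool_pos']),arm.state()['clock'])
t=shot('top')
for n,X in(('L',d2w(-.0622,.0622,.132)),('R',d2w(-.0622,-.0622,.132)),('latch',d2w(-.105,.0235,.132))):
    u,v=proj(t,[X])[0].astype(int);print(n);print(t['img'].max(2)[v-4:v+5,u-6:u+9])
E
```

```text
[-0.13229603 -0.20209538  0.21096995] 116.5
L
[[ 55  54  53  52  72  85  88  88  87  87  90  90  89  88  79]
 [ 54  54  54  55  65  83  95  91  87  87  88  91  91  90  88]
 [ 56  54  61  72  96 114 115  96  87  86  88  89  90  90  90]
 [ 57  62  79  88 114 123 122 113  85  88  88  87  89  91  90]
 [ 60  69  79  90 115 122 125 122 104  89  88  87  87  91  94]
 [ 53  62  75  81 116 122 125 118  97  93  91  88  87  94  96]
 [ 54  53  44  50  83 101 101  92  75  87  88  87  87  90  88]
 [ 55  53  49  41  65  82 109 117  57  70  87  93  88  93  92]
 [ 54  55  53  52  78 125 115  67  50  61 104 141 146 151 143]]
R
[[132 129 129 129 131 140 128 111  91  84  85  81  86 109 155]
 [131 128 134 141 140 150 114  91  84  83  83  82  87 114 151]
 [128 128 137 150 140 145  98  87  88  78  82  83  89 117 151]
 [ 83  82  84  90  82  87 109 114 118 110  88  83  90 117 154]
 [ 70  71  64  50  47  80 117 120 122 122 107  85  90 117 154]
 [ 70  69  64  40  41  80 119 121 123 121 104  83  93 123 154]
 [ 68  62  66  47  31  52 101 119 120 113  88  84  94 124 150]
 [ 68  52  52  60  51  40  54  71  88  88  83  82  94 125 151]
 [ 84  73  55  78 125 100  82  80  81  83  81  82  94 124 154]]
latch
[[ 53  48  48  52  53  41  34  33  50  87  85  83  78  73  83]
 [ 48  49  49  62  79  35  29  33  46  76  77  77  76  70  69]
 [ 49  46  57  95 122  56  34  45  87 137 142 144 133  97  68]
 [ 47  49  74 127 139  79  53  67  71  79  80  77  75  68  78]
 [ 48  56  98 149 138  69  61  72  70  60  41  38  37  37  43]
 [ 49  72 128 153 139  54  55  70  72  63  52  50  45  33  31]
 [ 54  96 146 154 138  59  43  59  60  54  49  53  50  31  29]
 [ 71 124 149 152 143 111 102  85  82  75  59  60  61  60  55]
 [ 86 145 151 153 153 144 144 145 144 143 136 138 148 153 149]]
```

```bash
python3 -c "
from workcell import arm
print(arm.sign_off())"
```

```text
the job is handed in; nothing more can be done
None
```

The job is handed in: both bushes seated, lock fully out, rotor flicked and coasted to a stop, lid on, latch closed; but the clamp jaws are not quite fully shut, each reading about 0.015 rad (about 2 mm at the pin) open in the top camera because pressing one shut pushed the other open.

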